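Open the snap-fit specimen case and dish out the jars

TASK

Lever the blue cover off the specimen case with the flat orange lever in the notch at its front - do not pull at the cover with the fingers until it has sprung up - then put the cover flat on the grey mat and the lever back on its red mat. Take dishes one at a time from the top of the nested stack, one for each specimen jar in the case, set them flat on the green mat and stand each jar upright in a dish of its own. Leave the spare dishes nested on their stand, never lifting two at once, and do not knock over or push about anything else on the bench.

Things in the scene. Friction and masses are not known exactly. Their poses are not given: they have to be found in the camera images.
- case: White open-topped specimen case, fixed, 118 (x) x 150 (y) x 90 mm high, walls 6 mm. Origin at the centre of its underside; its -x face is the front, with a blue panel and the notch. Three jar pockets lie along y at -46, 0 and +46 mm (x = 0), pocket walls only up to z 26 mm; 38 mm free room between jars and the front and back walls.
- notch (a point): Centre of the notch's lower outer edge, 59 mm in front of the case's axis, 82 mm above its underside; axes as the case's. The notch is a cut 34 mm wide (y) and 8 mm high through the top of the 6 mm front wall: with the cover on, a slot at 82 to 90 mm, open to the front. A blade slid in along +x goes under the cover; 50 mm of free room behind. The slot's lower edge is the fulcrum.
- cover: Blue snap-fit cover: plate 118 (x) x 150 (y) x 6 mm, underside 18 mm above the origin, which lies at the level of its four feet (stands flat on them off the case). Grip rib 16 (x) x 64 (y) mm in the middle of its top, 24 to 44 mm above the origin. About 120 g. When on, axes as the case's, origin 72 mm above the case's underside.
- cover_lip (a point): Middle of the lower front edge of the cover's plate; 8 mm above point notch when shut. Two spring snaps hold only this front edge, with about 15 to 25 N; the back edge merely rests. Levered up about 15 mm, both snaps have jumped over for certain (less may free one side only) and then hold the edge 13 to 19 mm open (21 to 27 mm above point notch); from then on the cover lifts off freely.
- lever: Flat opening lever: orange handle 100 (x) x 26 (y) x 16 mm high, then a steel blade 75 mm long, 20 mm wide and 3 mm thick at mid-height (z 6.5 to 9.5 mm). Origin under the centre of the handle, +x towards the blade; about 90 g. Alike either way up. Lies on its mat at the start.
- lever_tip (a point): End of the lever's blade, at (125, 0, 8) mm from the lever's origin.
- lever_mat: Red mat, fixed, 270 (x) x 100 (y) x 3 mm; origin at the centre of its underside. Place of the lever.
- cover_mat: Grey mat, fixed, 135 (x) x 165 (y) x 3 mm, in front of the case; origin at the centre of its underside. Place for the cover.
- dish_mat: Green mat, fixed, 330 (x) x 115 (y) x 3 mm; origin at the centre of its underside. Place for the filled dishes: three fit in a row along x.
- dish_stand: Aluminium stand of the nested dishes, fixed, 120 x 100 mm base 6 mm thick with a low lip 12 mm high round the lowest dish's foot; origin at the centre of its underside. The lowest dish stands 6 mm above it.
- dish1: White stacking dish 88 (x) x 68 (y) x 34 mm high, four alike; origin under its centre. Vertical rim band z 18 to 34 mm, 4 mm thick; below it walls taper to a foot 66 x 46 mm; inside floor 62 x 42 mm at z 3 mm. Nested pitch 16 mm, lifts straight up. Fingers across the 68 mm width, tips about 8 mm below the rim, hold it alone; over 16 mm deep they take the next too. Lowest at the start.
- dish2: White stacking dish 88 (x) x 68 (y) x 34 mm high, four alike; origin under its centre. Vertical rim band z 18 to 34 mm, 4 mm thick; below it walls taper to a foot 66 x 46 mm; inside floor 62 x 42 mm at z 3 mm. Nested pitch 16 mm, lifts straight up. Fingers across the 68 mm width, tips about 8 mm below the rim, hold it alone; over 16 mm deep they take the next too. Second from below at the start.
- dish3: White stacking dish 88 (x) x 68 (y) x 34 mm high, four alike; origin under its centre. Vertical rim band z 18 to 34 mm, 4 mm thick; below it walls taper to a foot 66 x 46 mm; inside floor 62 x 42 mm at z 3 mm. Nested pitch 16 mm, lifts straight up. Fingers across the 68 mm width, tips about 8 mm below the rim, hold it alone; over 16 mm deep they take the next too. Third from below at the start.
- dish4: White stacking dish 88 (x) x 68 (y) x 34 mm high, four alike; origin under its centre. Vertical rim band z 18 to 34 mm, 4 mm thick; below it walls taper to a foot 66 x 46 mm; inside floor 62 x 42 mm at z 3 mm. Nested pitch 16 mm, lifts straight up. Fingers across the 68 mm width, tips about 8 mm below the rim, hold it alone; over 16 mm deep they take the next too. Top of the stack at the start.
- jar1: Capped specimen jar, amber with white cap, upright cylinder 30 mm in diameter and 72 mm high, 70 g. Origin at the centre of its underside. Stands upright in one of the three pockets of the case (bottom 10 mm above the case's underside, its top 8 mm below the case's rim). Absent in some runs.
- jar2: Capped specimen jar, amber with white cap, upright cylinder 30 mm in diameter and 72 mm high, 70 g. Origin at the centre of its underside. Stands upright in one of the three pockets of the case (bottom 10 mm above the case's underside, its top 8 mm below the case's rim). Absent in some runs.
- jar3: Capped specimen jar, amber with white cap, upright cylinder 30 mm in diameter and 72 mm high, 70 g. Origin at the centre of its underside. Stands upright in one of the three pockets of the case (bottom 10 mm above the case's underside, its top 8 mm below the case's rim). Absent in some runs.
- big_jar: Bystander: large amber jar with white lid, 84 mm diameter, 150 mm high. Origins of bystanders: centre of the underside.
- beaker: Bystander: white beaker, 68 mm diameter, 85 mm high.
- reagent: Bystander: white bottle with blue cap, 60 mm diameter, 150 mm high.
- blue_cap: Bystander: blue screw cap, 44 mm diameter, 18 mm high.
- tip_box: Bystander: green box with clear lid, 120 x 85 x 68 mm.
Not all that is in view belongs to the job. Leave any black look-alike of the dish3 alone.

How it is judged:
By the outcome, as a careful person would: the job done as asked, in the order asked, and still so for the second after the job is handed in, with the robot touching nothing.
Of jar1, jar2, jar3 only 2 to 3 are there at a start; the rules pass over those that are not, and their reading is None.
At some moment in a run one of lever may be knocked a few centimetres aside while the robot is not near it.
It also fails if it takes over 210 s, if anything falls off the work surface, if the arm or the gripper's body presses on something with over 40 N, if the wrist force passes 120 N, or if a joint passes its speed limit or range.

ROBOT

A 6-joint arm with a two-finger parallel gripper is mounted at the origin on the work surface. World frame = base frame: x ahead of the robot, y to its left, z up, the work surface at z = 0. Lengths are in m, angles in degrees, forces in N, time in s.
With the tool pointing down it reaches from about 0.35 to 0.875 m from the base axis. Payload 4.2 kg.
Tool frame: the origin (TCP) lies midway between the tips of the shut fingers; the grasp point (between the pads) lies 19 mm behind it (hold_point_z is the z of the grasp point in the tool frame, in m); z points along the fingers, y is the direction in which the jaws open and shut (so a half turn about z gives the same grasp; the last joint's range is limited). The gripper opens to 87 mm and grips with 3 to 60 N. Pads are 19 mm wide; open, the fingers measure 117 mm over their backs; the gripper's body (75 mm by 190 mm) begins 51 mm behind the grasp point.
Start: joints at [89.931, 22.042, 0.453, 0, -68.411, -14.817], TCP at [0.161, 0.604, 0.223] pointing down, gripper open.
Joint ranges: [-179.83, 179.83], [-69.29, 118.12], [-61.27, 80.66], [-181.25, 117.63], [-171.15, -9.14], [-177.46, 177.46]. Speed limits (degrees/s): [159.86, 159.86, 180, 180, 180, 180].

INTERFACE

Orientations are given as a 3x3 rotation matrix whose columns are the frame's x, y, z axes.
In Python, from station import * gives the robot as it stands. The module is installed in compiled form; this text tells all that it offers.
- The arm moves only by the tool jog_arm, never from a script. Its argument "moves" is a list of rows, each a list of 7 numbers: the closure, from -1 (fully open) to 1 (shut), then the shift along the tool's x, y, z in m, then the turn, a rotation vector about the tool's x, y, z in rad. In form: [[gripper, x, y, z, wx, wy, wz], ...]. A call has exactly 10 rows; each row is the pose to reach, as a shift and turn from the pose commanded when the call began, along the tool's axes at that moment; what a row does not reach only later rows make up. A row lasts 1/12 s, in which the tool goes at most 41.7 mm and 7.16 degrees, less where a joint would pass 70% of its speed; a pose out of reach is approached as far as the arm can. A call with a gripper value outside its range is refused whole. The fingers move at their own pace and stop on an object; the grip force is fixed at half the most. Time passes only in rows, so rows that repeat a pose let the fingers close, or fill a call up. It gives the time, the measured TCP pose, the force and the opening at its end, in the units of the state.
- sense(): the state, without advancing time (a new reading comes with each control period).
- capture(name): name is "side" or "top" or "wrist"; returns a dict with "frame" (420x560x3 uint8, red, green, blue), "fov_y" (degrees; the focal length in pixels is half the picture's height over the tangent of half this angle, whatever the lens; pixels are square), "cx", "cy" (the principal point, pixels), "k1" (the pictures are not rectified: a ray, as slopes to the right and down, at radius r is drawn at 1 + k1 r^2 times it, then the intrinsics apply), "world_from_camera" (4x4, takes a point from camera to world coordinates). Camera axes: x right, y down, z forward; pixel columns grow to the right and rows downward; lengths in m; the calibration is good to about 2 mm. A picture is of the moment at which its call begins. There is no depth.
- finish_job(): hands the job in, once; it reports no verdict.
The state is a dict: "time_s": time; "joints": joint angles; "joint_velocities": joint speeds; "effort": joint torques, N m; "tcp_pos": TCP position; "ee_rot": TCP orientation; "wrist_force": force on the tool from outside, world axes, zero at the start; "moment": the same for the moment, N m; "gripper_width": opening from 0.0 (shut) to 1.0 (fully open).
Only numpy, scipy, OpenCV 4.12 (cv2) and the standard library are available. Lean on these libraries where they do the work, as an engineer would, in place of code of your own. Each camera call takes 0.05 s, during which the arm holds its last target.

## Working session

There is one attempt and no reset: what is moved stays moved. The work goes in short steps, Python scripts to look and compute and a tool call to move; the robot and the scene stay as the last step left them, time stands still between calls to the robot, and variables do not carry over. Pictures are saved under pics/ and viewed, and the job is handed in when it is done.

Besides the shell and the picture viewer there is one more tool, called after "Request:" in YAML: its name, and indented under it one key for each argument. jog_arm: Moves the arm, as the interface text tells. Its arguments: {"type":"object","properties":{"moves":{"type":"array"}},"required":["moves"]}

```bash
mkdir -p pics; ls; python3 - <<'E'
from station import *
import cv2
s=sense(); print(s)
for n in ("side","top","wrist"):
    c=capture(n); cv2.imwrite(f"pics/{n}0.png",c["frame"][:,:,::-1]); print(n,c["fov_y"],c["cx"],c["cy"],c["k1"],c["world_from_camera"].round(4).tolist() if hasattr(c["world_from_camera"],'round') else c["world_from_camera"])
E
```

```text
pics
{'time_s': 0.0, 'joints': array([ 8.99313317e+01,  2.20908251e+01,  3.78099393e-01, -2.97484464e-02,
       -6.84124336e+01, -1.48158412e+01]), 'joint_velocities': array([-0.04878183,  0.02815567, -0.01857109, -0.02768215,  0.0128319 ,
        0.0697258 ]), 'effort': array([ 1.67453356e-03, -3.90668643e+01,  1.87397236e+01,  4.21965256e+00,
        1.08461076e-02, -1.92873349e-04]), 'tcp_pos': array([0.16037534, 0.60342684, 0.22144551]), 'ee_rot': array([[ 9.66396362e-01, -2.57056094e-01, -4.85406770e-04],
       [-2.57056536e-01, -9.66393899e-01, -2.18381436e-03],
       [ 9.22686490e-05,  2.23520724e-03, -9.99997498e-01]]), 'wrist_force': array([0.12688338, 0.54362996, 0.0267043 ]), 'moment': array([ 0.03487019, -0.0052573 ,  0.03483651]), 'gripper_width': 1.0031418925577462}
side 42.066828840029494 293.31626214786064 210.16660837569205 -0.20466678697824423 [[0.9775, -0.0983, 0.1868, 0.231], [-0.2099, -0.5477, 0.8099, -1.2387], [0.0227, -0.8309, -0.556, 0.8781], [0.0, 0.0, 0.0, 1.0]]
top 45.27954609062616 286.4564119359695 203.96527897562297 -0.09330528199216767 [[-0.0146, -0.9886, 0.1496, 0.2759], [-0.9998, 0.0159, 0.0072, -0.0928], [-0.0095, -0.1495, -0.9887, 1.4296], [0.0, 0.0, 0.0, 1.0]]
wrist 71.49619147158681 274.84731182733435 210.19592637807173 -0.01667486710511346 [[-0.2584, -0.9269, -0.2721, 0.2349], [-0.966, 0.2487, 0.0702, 0.585], [0.0026, 0.281, -0.9597, 0.384], [0.0, 0.0, 0.0, 1.0]]
```

View pics/top0.png

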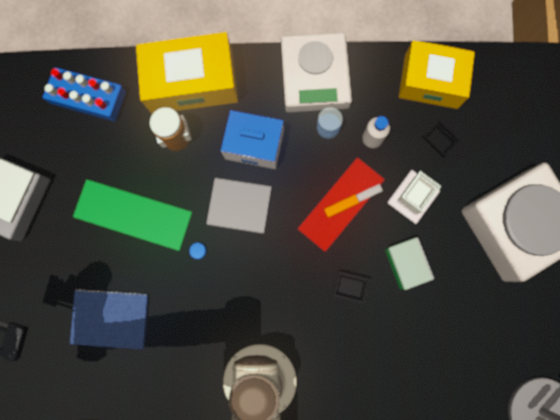

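View pics/side0.png

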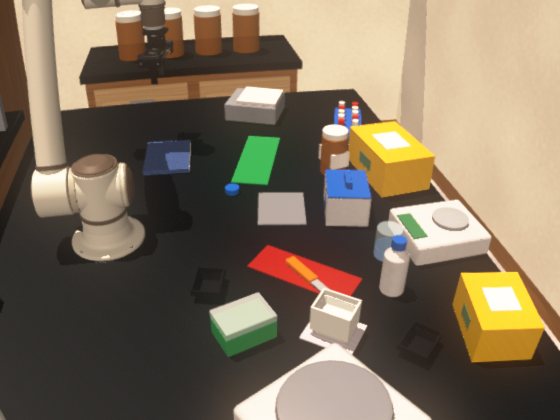

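View pics/wrist0.png

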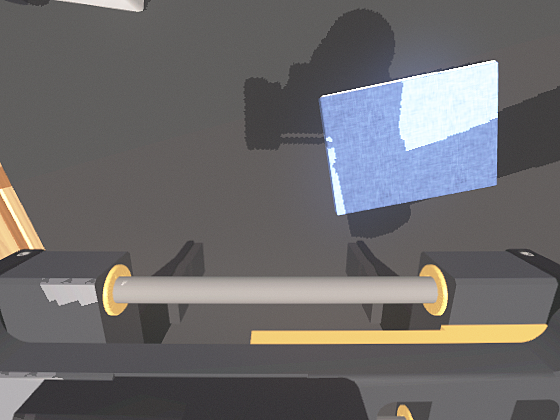

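```bash
cat > h.py <<'E'
from station import *
import numpy as np, cv2
from scipy.spatial.transform import Rotation as R
def cap(n,save=None):
    c=capture(n); c["T"]=np.array(c["world_from_camera"]); c["f"]=c["frame"].shape[0]/2/np.tan(np.radians(c["fov_y"]/2))
    c["K"]=np.array([[c["f"],0,c["cx"]],[0,c["f"],c["cy"]],[0,0,1.]]); c["D"]=np.array([c["k1"],0,0,0,0.])
    c["bgr"]=c["frame"][:,:,::-1].copy()
    if save: cv2.imwrite(f"pics/{save}.png",c["bgr"])
    return c
def rays(c,uv):
    p=cv2.undistortPointsIter(np.array(uv,float).reshape(-1,1,2),c["K"],c["D"],None,None,(3,50,1e-10)).reshape(-1,2)
    d=np.c_[p,np.ones(len(p))]@c["T"][:3,:3].T
    return c["T"][:3,3],d
def onplane(c,uv,z):
    o,d=rays(c,uv); t=(z-o[2])/d[:,2]; return o+d*t[:,None]
def proj(c,P):
    Ti=np.linalg.inv(c["T"]); q=np.array(P,float).reshape(-1,3)
    return cv2.projectPoints(q,cv2.Rodrigues(Ti[:3,:3])[0],Ti[:3,3],c["K"],c["D"])[0].reshape(-1,2)
def tri(c1,u1,c2,u2):
    o1,d1=rays(c1,u1);o2,d2=rays(c2,u2);d1=d1[0];d2=d2[0]
    s=np.linalg.lstsq(np.c_[d1,-d2],o2-o1,rcond=None)[0]
    a=o1+s[0]*d1;b=o2+s[1]*d2; return (a+b)/2,np.linalg.norm(a-b)
def crop(c,u,v,w,h,k,name):
    im=c["bgr"][max(v-h,0):v+h,max(u-w,0):u+w]; im=cv2.resize(im,None,fx=k,fy=k,interpolation=cv2.INTER_CUBIC); cv2.imwrite(f"pics/{name}.png",im)
def mask(c,lo,hi):
    m=cv2.inRange(cv2.cvtColor(c["bgr"],cv2.COLOR_BGR2HSV),np.array(lo),np.array(hi)); return m
def blobs(m,amin=60):
    cs,_=cv2.findContours(m,cv2.RETR_EXTERNAL,cv2.CHAIN_APPROX_NONE)
    return sorted([k for k in cs if cv2.contourArea(k)>amin],key=cv2.contourArea,reverse=True)
def rect(c,cnt,z):
    P=onplane(c,cnt.reshape(-1,2),z)[:,:2]
    (x,y),(w,h),a=cv2.minAreaRect((P*1000).astype(np.float32)); return (x,y,w,h,a)
def down(yaw):  # tool down; tool y axis (jaw dir) at angle yaw (deg) in world
    a=np.radians(yaw); y=np.array([np.cos(a),np.sin(a),0]); z=np.array([0,0,-1.]); return np.c_[np.cross(y,z),y,z]
def go(p,Rt=None):
    s=sense(); Rc=np.array(s["ee_rot"]); p=np.array(p)
    d=Rc.T@(p-s["tcp_pos"]); w=R.from_matrix(Rc.T@Rt).as_rotvec() if Rt is not None else np.zeros(3)
    print("shift",d.round(4).tolist(),"rot",w.round(4).tolist(),"deg",round(np.degrees(np.linalg.norm(w)),1)); return d,w
E
python3 - <<'E'
from h import *
T=cap("top");S=cap("side")
hs=cv2.cvtColor(T["bgr"],cv2.COLOR_BGR2HSV)
def show(n,lo,hi,z,c=T):
    for b in blobs(mask(c,lo,hi),40)[:6]:
        x,y,w,h=cv2.boundingRect(b); print(n,(x+w//2,y+h//2),int(cv2.contourArea(b)),np.round(rect(c,b,z),1))
show("red",(0,150,80),(6,255,255),.003)
show("green",(55,120,80),(75,255,255),.003)
show("orange",(8,180,120),(20,255,255),.015)
show("grey",(0,0,120),(180,40,190),.003)
show("blue",(100,140,60),(115,255,255),.096)
for p in [(225,160),(255,160),(240,205),(325,205),(340,205),(370,192),(420,192),(410,210)]: print(p,hs[p[1],p[0]])
crop(T,260,150,70,60,5,"t_case"); crop(T,380,210,90,70,4,"t_lev")
crop(S,345,190,60,60,6,"s_case"); crop(S,320,300,110,80,3.5,"s_lev")
E
```

```text
red (341, 204) 2767 [ 490.6 -238.7  107.   276.5   49.3]
green (132, 215) 4623 [469.7 366.6 337.3 122.6  72.1]
green (394, 269) 40 [ 301.7 -382.   114.1    5.5   19.3]
orange (342, 206) 354 [ 482.7 -236.9   32.   102.6   24.3]
grey (531, 220) 3416 [ 437.1 -791.6  173.1  210.6   84.6]
grey (239, 205) 2643 [491.2  55.3 167.2 137.6  80.3]
grey (414, 197) 1597 [ 513.3 -452.4  105.4  138.    51.8]
grey (411, 264) 1358 [ 317.2 -432.1  128.4   90.2   19.4]
grey (511, 222) 1250 [ 422.  -783.3  263.6  304.8   28.6]
grey (535, 399) 1202 [ -69.2 -760.6   89.7  159.3   50.7]
blue (252, 135) 2159 [671.7  10.  151.5 117.5  77.4]
blue (81, 98) 1210 [804.2 493.7 230.3 106.5  74.3]
blue (198, 250) 213 [357.8 155.1  45.7  42.5  89.3]
blue (382, 123) 114 [ 702.8 -346.4   33.3   37.    44.2]
(225, 160) [113  16  65]
(255, 160) [  9  14 128]
(240, 205) [ 15  14 178]
(325, 205) [  3 225 196]
(340, 205) [ 19 255 233]
(370, 192) [ 18  19 200]
(420, 192) [ 40  16 237]
(410, 210) [ 13  22 185]
```

```bash
cd pics; python3 -c "
import cv2,numpy as np
a=[cv2.resize(cv2.imread(f+'.png'),(400,300)) for f in ['t_case','t_lev','s_case','s_lev']]
cv2.imwrite('m1.png',np.vstack([np.hstack(a[:2]),np.hstack(a[2:])]))"
```

```text
(no output)
```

View pics/m1.png

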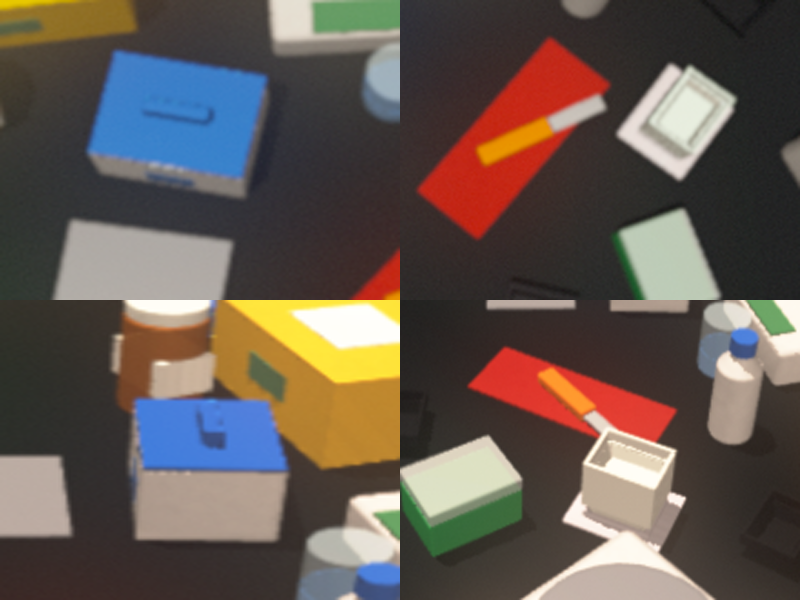

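```bash
python3 - <<'E'
from h import *
T=cap("top");S=cap("side")
m=lambda a,b:tri(T,[a],S,[b])
for n,a,b in [("bigjar top",(167,120),(334,133)),("reagent cap",(382,123),(399,243)),("beaker top",(330,117),(389,230)),("tipbox",(411,262),(243,313))]:
    p,e=m(a,b);print(n,p.round(3),round(e,4))
# dish rim top outline and stand
crop(T,418,195,35,35,10,"t_st"); crop(S,335,315,40,45,8,"s_st")
go([.4745,-.2187,.20],down(-155.7))
E
```

```text
bigjar top [0.698 0.234 0.142] 0.0096
reagent cap [ 0.684 -0.341  0.143] 0.0005
beaker top [ 0.721 -0.207  0.081] 0.0051
tipbox [ 0.318 -0.417  0.067] 0.0005
shift [0.5148, 0.7143, 0.0226] rot [0.0004, -0.0002, 0.8869] deg 50.8
```

View pics/t_st.png

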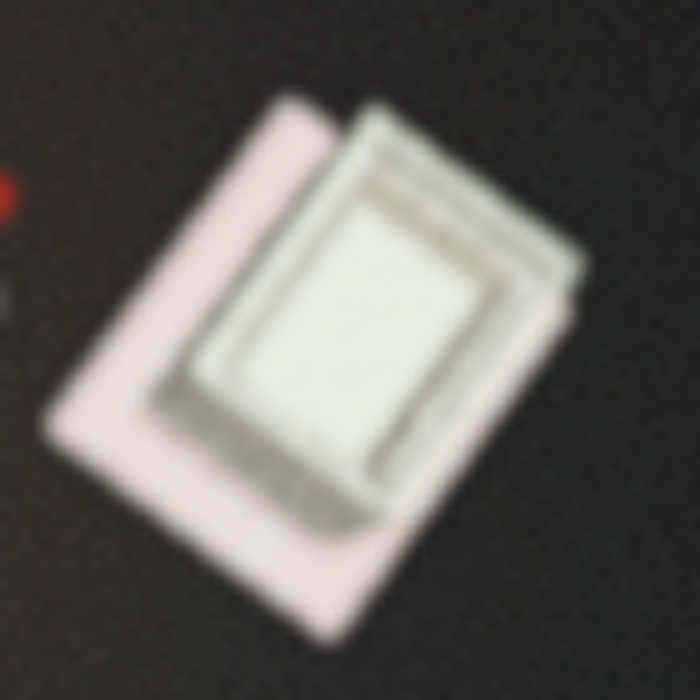

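View pics/s_st.png

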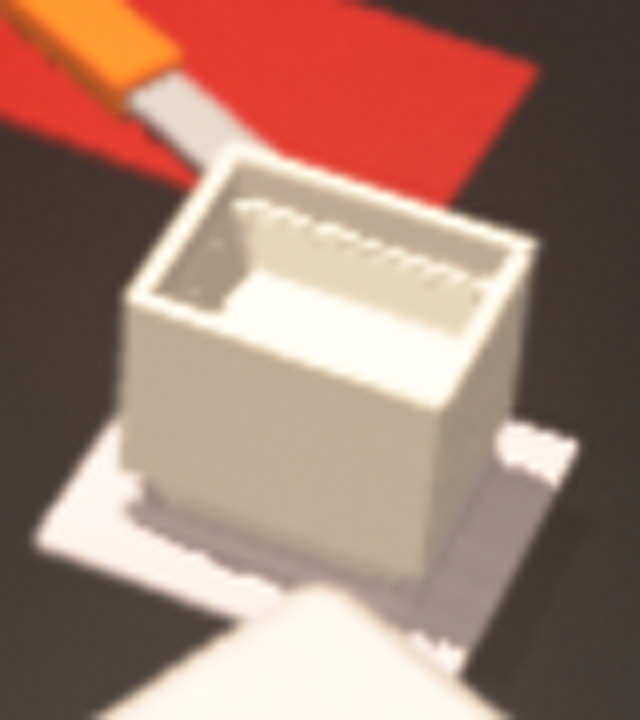

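Request:
jog_arm:
  moves:
    - [-1,0.25,0.35,0.01,0,0,0.44]
    - [-1,0.25,0.35,0.01,0,0,0.44]
    - [-1,0.25,0.35,0.01,0,0,0.44]
    - [-1,0.25,0.35,0.01,0,0,0.44]
    - [-1,0.25,0.35,0.01,0,0,0.44]
    - [-1,0.25,0.35,0.01,0,0,0.44]
    - [-1,0.25,0.35,0.01,0,0,0.44]
    - [-1,0.25,0.35,0.01,0,0,0.44]
    - [-1,0.25,0.35,0.01,0,0,0.44]
    - [-1,0.25,0.35,0.01,0,0,0.44]

```text
time_s: 1.18
tcp_pos: [0.3075, 0.2123, 0.2132]
ee_rot: [[0.766, -0.643, 0.001], [-0.643, -0.766, 0.001], [-0.0, -0.001, -1.0]]
wrist_force: [0.9, 0.3, -1.1]
gripper_width: 0.998
```

```bash
python3 - <<'E'
from h import *
s=sense();print(s["time_s"],s["tcp_pos"],s["joints"].round(1))
go([.4745,-.2187,.20],down(-155.7))
E
```

```text
1.1833 [0.30752585 0.21230307 0.21318844] [ 59.9  -3.2 -32.2   0.  -60.8 -10. ]
shift [0.4051, 0.2226, 0.0129] rot [-0.0012, 0.0004, 0.448] deg 25.7
```

Request:
jog_arm:
  moves:
    - [-1,0.405,0.2226,0.013,0,0,0.448]
    - [-1,0.405,0.2226,0.013,0,0,0.448]
    - [-1,0.405,0.2226,0.013,0,0,0.448]
    - [-1,0.405,0.2226,0.013,0,0,0.448]
    - [-1,0.405,0.2226,0.013,0,0,0.448]
    - [-1,0.405,0.2226,0.013,0,0,0.448]
    - [-1,0.405,0.2226,0.013,0,0,0.448]
    - [-1,0.405,0.2226,0.013,0,0,0.448]
    - [-1,0.405,0.2226,0.013,0,0,0.448]
    - [-1,0.405,0.2226,0.013,0,0,0.448]

```text
time_s: 2.02
tcp_pos: [0.4578, -0.1767, 0.2013]
ee_rot: [[0.41, -0.912, 0.001], [-0.912, -0.41, -0.0], [0.0, -0.001, -1.0]]
wrist_force: [0.8, 0.8, -0.7]
gripper_width: 1.0
```

```bash
python3 - <<'E'
from h import *
s=sense();print(s["time_s"],s["tcp_pos"],s["joints"].round(1))
W=cap("wrist","w1");T=cap("top","t1")
for c in (W,T):
    for b in blobs(mask(c,(8,180,100),(22,255,255)),40)[:3]:
        print(np.round(cv2.minAreaRect(b)[0]),np.round(rect(c,b,.019),1))
E
```

```text
2.0167 [ 0.45779971 -0.17669259  0.20134934] [ -2.1   9.9 -19.8   0.  -60.2  26.3]
[276. 134.] [ 483.6 -235.8   25.9   98.1   24.5]
[188. 101.] [801.9 204.4  45.  283.9   6.3]
[423.  88.] [ 834.3 -490.6  233.5  143.    43.4]
[336. 210.] [ 469.3 -221.9   20.5   42.3   20.9]
```

View pics/w1.png

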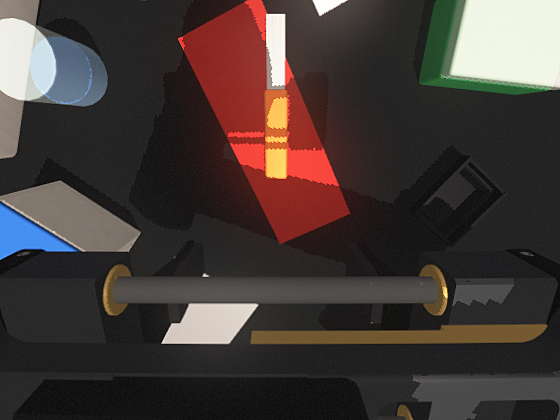

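```bash
python3 - <<'E'
from h import *
go([.4753,-.2176,.03],down(-155.5)); go([.4753,-.2176,.0045],down(-155.5))
E
```

```text
shift [0.0419, 0.0004, 0.1705] rot [0.0008, -0.0008, -0.0116] deg 0.7
shift [0.0419, 0.0003, 0.196] rot [0.0008, -0.0008, -0.0116] deg 0.7
```

Request:
jog_arm:
  moves:
    - [-1,0.042,0.0003,0.04,0.0008,-0.0008,-0.0116]
    - [-1,0.042,0.0003,0.08,0.0008,-0.0008,-0.0116]
    - [-1,0.042,0.0003,0.12,0.0008,-0.0008,-0.0116]
    - [-1,0.042,0.0003,0.155,0.0008,-0.0008,-0.0116]
    - [-1,0.042,0.0003,0.18,0.0008,-0.0008,-0.0116]
    - [-1,0.042,0.0003,0.192,0.0008,-0.0008,-0.0116]
    - [-1,0.042,0.0003,0.195,0.0008,-0.0008,-0.0116]
    - [-1,0.042,0.0003,0.196,0.0008,-0.0008,-0.0116]
    - [-1,0.042,0.0003,0.196,0.0008,-0.0008,-0.0116]
    - [-1,0.042,0.0003,0.196,0.0008,-0.0008,-0.0116]

```text
time_s: 2.95
tcp_pos: [0.4757, -0.2127, 0.0066]
ee_rot: [[0.422, -0.907, 0.004], [-0.907, -0.422, 0.001], [0.001, -0.004, -1.0]]
wrist_force: [0.7, -0.2, 0.3]
gripper_width: 1.0
```

Request:
jog_arm:
  moves:
    - [1,0,0,0,0,0,0]
    - [1,0,0,0,0,0,0]
    - [1,0,0,0,0,0,0]
    - [1,0,0,0,0,0,0]
    - [1,0,0,0,0,0,0]
    - [1,0,0,0,0,0,0]
    - [1,0,0,0,0,0,0]
    - [1,0,0,0,0,0,0]
    - [1,0,0,0,0,0,0]
    - [1,0,0,0,0,0,0]

```text
time_s: 3.78
tcp_pos: [0.4744, -0.2127, 0.0051]
ee_rot: [[0.421, -0.907, 0.0], [-0.907, -0.421, 0.001], [-0.001, -0.001, -1.0]]
wrist_force: [-0.5, 0.1, 0.1]
gripper_width: 0.327
```

```bash
python3 - <<'E'
from h import *
go([.53,.04,.25],down(-102.6))
E
```

```text
shift [-0.206, -0.157, -0.2446] rot [-0.001, 0.0005, -0.9163] deg 52.5
```

Request:
jog_arm:
  moves:
    - [1,0,0,-0.02,0,0,0]
    - [1,0,0,-0.06,0,0,0]
    - [1,0,0,-0.1,0,0,0]
    - [1,0,0,-0.14,0,0,0]
    - [1,-0.02,-0.015,-0.17,0,0,-0.1]
    - [1,-0.045,-0.034,-0.19,0,0,-0.2]
    - [1,-0.07,-0.055,-0.21,0,0,-0.3]
    - [1,-0.1,-0.075,-0.23,0,0,-0.4]
    - [1,-0.13,-0.097,-0.2446,0,0,-0.5]
    - [1,-0.155,-0.118,-0.2446,0,0,-0.6]

```text
time_s: 4.62
tcp_pos: [0.5175, -0.0207, 0.2537]
ee_rot: [[0.863, -0.506, 0.007], [-0.506, -0.863, 0.002], [0.005, -0.006, -1.0]]
wrist_force: [0.5, -0.2, -0.4]
gripper_width: 0.293
```

```bash
python3 - <<'E'
from h import *
print(sense()["tcp_pos"]);go([.53,.04,.25],down(-102.6))
E
```

```text
[ 0.51745031 -0.02069301  0.25366774]
shift [-0.0199, -0.0587, 0.0039] rot [-0.0047, -0.006, -0.3105] deg 17.8
```

Request:
jog_arm:
  moves:
    - [1,-0.01,-0.03,0.002,-0.002,-0.003,-0.1]
    - [1,-0.02,-0.0587,0.002,-0.005,-0.006,-0.2]
    - [1,-0.02,-0.0587,0.002,-0.005,-0.006,-0.31]
    - [1,-0.02,-0.0587,0.002,-0.005,-0.006,-0.31]
    - [1,-0.02,-0.0587,0.002,-0.005,-0.006,-0.31]
    - [1,-0.02,-0.0587,0.002,-0.005,-0.006,-0.31]
    - [1,-0.02,-0.0587,0.002,-0.005,-0.006,-0.31]
    - [1,-0.02,-0.0587,0.002,-0.005,-0.006,-0.31]
    - [1,-0.02,-0.0587,0.002,-0.005,-0.006,-0.31]
    - [1,-0.02,-0.0587,0.002,-0.005,-0.006,-0.31]

```text
time_s: 5.45
tcp_pos: [0.5288, 0.0374, 0.2481]
ee_rot: [[0.974, -0.226, -0.007], [-0.226, -0.974, -0.001], [-0.006, 0.003, -1.0]]
wrist_force: [0.3, 0.5, -1.2]
gripper_width: 0.294
```

```bash
python3 - <<'E'
from h import *
s=sense();print(s["time_s"],s["tcp_pos"],s["ee_rot"].round(4).tolist(),s["joints"].round(1))
W=cap("wrist","w2");S=cap("side","s2")
E
```

```text
5.45 [0.52883312 0.0374444  0.24810736] [[0.9742, -0.2256, -0.0069], [-0.2256, -0.9742, -0.0013], [-0.0064, 0.0028, -1.0]] [ 21.5  11.9 -10.1  -0.1 -68.3  55.4]
```

View pics/w2.png

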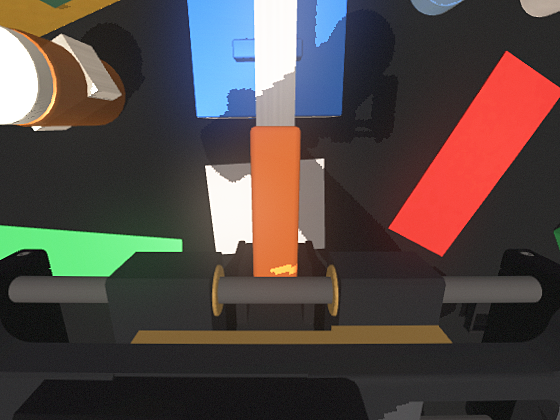

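View pics/s2.png

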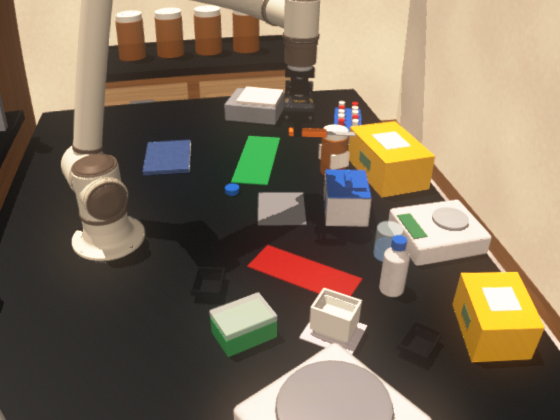

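```bash
python3 - <<'E'
from h import *
W=cap("wrist");T=cap("top")
P=onplane(W,[(195.5,118),(341.5,117.5),(188,0),(347,0)],.096);print(P.round(4))
d=P[0]-P[1];print(np.linalg.norm(d),np.degrees(np.arctan2(d[1],d[0])),(P[0]+P[1])/2)
m=mask(W,(100,120,80),(120,255,255)); 
# left & right edge columns per row, front edge rows per column
L=[];Rr=[]
for v in range(5,105,4):
    xs=np.where(m[v]>0)[0]; L.append((xs.min(),v)); Rr.append((xs.max()+1,v))
F=[]
for u in list(range(205,245,3))+list(range(305,335,3)):
    ys=np.where(m[:130,u]>0)[0]; F.append((u,ys.max()+1))
for n,q in (("L",L),("R",Rr),("F",F)):
    p=onplane(W,q,.096)[:,:2]; v=cv2.fitLine(p.astype(np.float32),cv2.DIST_HUBER,0,.01,.01).ravel(); print(n,np.degrees(np.arctan2(v[1],v[0])),v[2:], q[:3],q[-3:])
b=blobs(mask(T,(100,140,60),(115,255,255)))[0];print(rect(T,b,.096))
# lever axis: handle edges
mo=mask(W,(4,150,100),(22,255,255)); 
c=[]
for v in range(135,260,5):
    xs=np.where(mo[v,230:320]>0)[0]+230
    if len(xs): c.append((xs.min(),xs.max()+1,v))
z=sense()["tcp_pos"][2]+.014
c=np.array(c); a=onplane(W,np.c_[(c[:,0]+c[:,1])/2,c[:,2]],z); v=cv2.fitLine(a[:,:2].astype(np.float32),cv2.DIST_HUBER,0,.01,.01).ravel(); print("lever",np.degrees(np.arctan2(v[1],v[0])),v[2:]); 
s=sense();print("toolx",np.degrees(np.arctan2(s["ee_rot"][1,0],s["ee_rot"][0,0])),s["tcp_pos"])
print(np.linalg.norm(np.diff(onplane(W,[(c[-3][0],c[-3][2]),(c[-3][1],c[-3][2])],z),axis=0)))
E
```

```text
[[ 0.628   0.0988  0.096 ]
 [ 0.5945 -0.0476  0.096 ]
 [ 0.7305  0.0743  0.096 ]
 [ 0.6971 -0.0701  0.096 ]]
0.15020570551900805 77.09344966401387 [0.61125193 0.02561618 0.096     ]
L -10.543081 [0.68470573 0.09199274] [(np.int64(183), 5), (np.int64(188), 9), (np.int64(179), 13)] [(np.int64(194), 93), (np.int64(194), 97), (np.int64(195), 101)]
R -12.489327 [ 0.65440494 -0.06135606] [(np.int64(348), 5), (np.int64(347), 9), (np.int64(347), 13)] [(np.int64(343), 93), (np.int64(343), 97), (np.int64(343), 101)]
F 77.46012 [0.6141434  0.03329618] [(205, np.int64(117)), (208, np.int64(117)), (211, np.int64(117))] [(326, np.int64(116)), (329, np.int64(116)), (332, np.int64(116))]
(803.371826171875, 496.7974548339844, 227.72735595703125, 107.14543914794922, 75.80799102783203)
lever -13.047994 [0.56061226 0.03094418]
toolx -12.982195125783917 [0.52888839 0.03782403 0.24807004]
0.02472357710731459
```

```bash
python3 - <<'E'
from h import *
go([.4547,.0601,.0801],down(-102.7))
E
```

```text
shift [-0.0762, -0.0055, 0.1685] rot [0.0028, 0.0065, -0.0049] deg 0.5
```

Request:
jog_arm:
  moves:
    - [1,-0.04,-0.003,0,0.0028,0.0065,-0.005]
    - [1,-0.0762,-0.0055,0.0,0.0028,0.0065,-0.005]
    - [1,-0.0762,-0.0055,0.03,0.0028,0.0065,-0.005]
    - [1,-0.0762,-0.0055,0.065,0.0028,0.0065,-0.005]
    - [1,-0.0762,-0.0055,0.1,0.0028,0.0065,-0.005]
    - [1,-0.0762,-0.0055,0.135,0.0028,0.0065,-0.005]
    - [1,-0.0762,-0.0055,0.16,0.0028,0.0065,-0.005]
    - [1,-0.0762,-0.0055,0.1685,0.0028,0.0065,-0.005]
    - [1,-0.0762,-0.0055,0.1685,0.0028,0.0065,-0.005]
    - [1,-0.0762,-0.0055,0.1685,0.0028,0.0065,-0.005]

```text
time_s: 6.48
tcp_pos: [0.4557, 0.0605, 0.0808]
ee_rot: [[0.976, -0.219, 0.001], [-0.219, -0.976, -0.0], [0.001, -0.0, -1.0]]
wrist_force: [-0.1, -0.5, -0.7]
gripper_width: 0.298
```

```bash
python3 - <<'E'
from h import *
S=cap("side");T=cap("top");s=sense();print(s["time_s"],s["tcp_pos"],s["ee_rot"].round(4).tolist())
X=s["ee_rot"][:,0];Z=s["ee_rot"][:,2];tip=s["tcp_pos"]+.1498*X-.0059*Z;hd=s["tcp_pos"]+.0748*X-.0059*Z
print("pred tip",tip.round(4));print(proj(S,[tip,hd]),proj(T,[tip,hd]))
u,v=map(int,proj(S,[tip])[0]);crop(S,u,v,50,37,8,"s3");u,v=map(int,proj(T,[tip])[0]);crop(T,u,v,50,37,8,"t3")
go([.4547,.0601,.0801],down(-102.7))
E
```

```text
6.5833 [0.456303   0.06086796 0.08181219] [[0.9757, -0.2189, 0.0038], [-0.2189, -0.9757, 0.0015], [0.0034, -0.0023, -1.0]]
pred tip [0.6024 0.0281 0.0882]
[[321.50804062 183.8269824 ]
 [294.8505708  183.24388492]] [[245.22921574 159.9440069 ]
 [239.23918644 186.34980063]]
shift [-0.0014, 0.0011, 0.0017] rot [-0.0023, -0.0034, 0.0009] deg 0.2
```

View pics/s3.png

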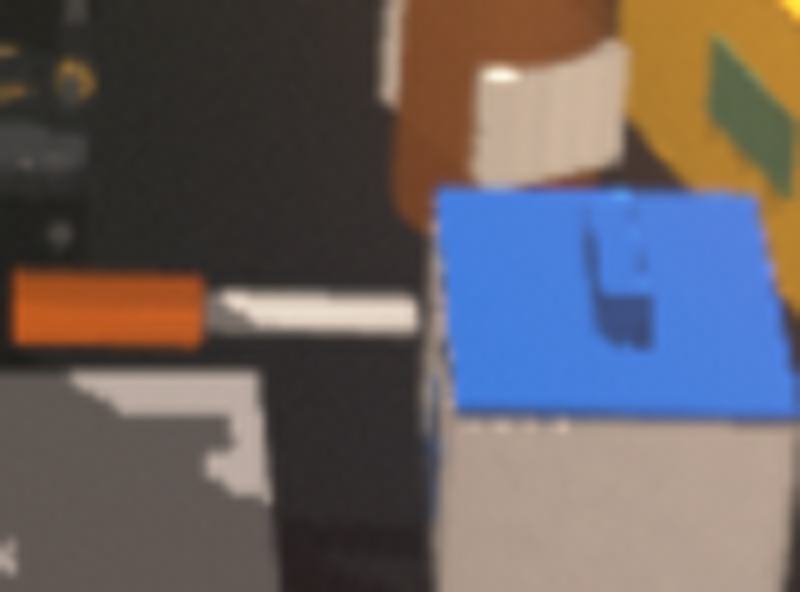

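View pics/t3.png

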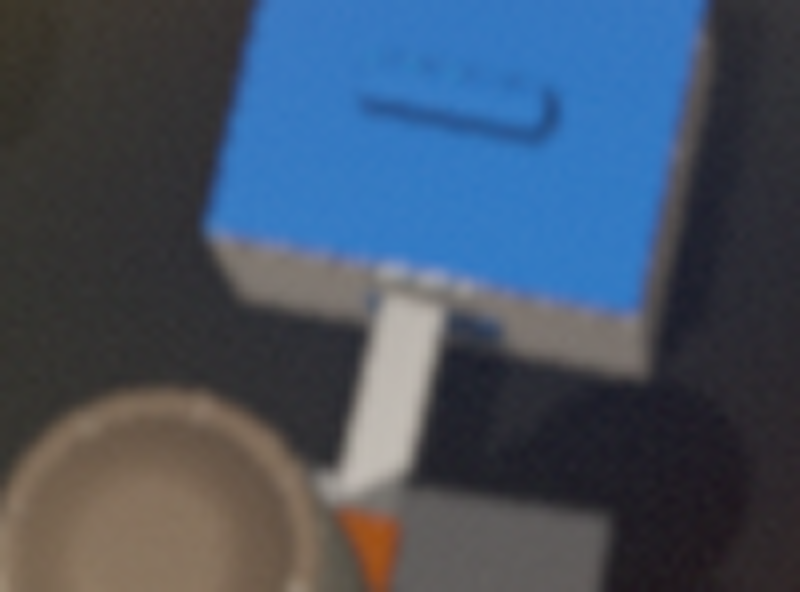

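```bash
python3 - <<'E'
from h import *
S=cap("side");T=cap("top")
a=np.radians(-12.7);x=np.array([np.cos(a),np.sin(a),0]);y=np.array([-np.sin(a),np.cos(a),0]);F=np.array([.6125,.0245,0])
pts=[F+y*.075+[0,0,.096],F-y*.075+[0,0,.096],F-y*.075+x*.118+[0,0,.096],F+[0,0,.086],F-y*.017+[0,0,.082],F+y*.017+[0,0,.082]]
print(((proj(S,pts)-[271,146])*8).round());print(((proj(T,pts)-[195,122])*8).round())
for i in range(3): s=sense();print(s["tcp_pos"].round(4)); capture("top")
E
```

```text
[[427. 181.]
 [444. 401.]
 [793. 410.]
 [434. 311.]
 [435. 346.]
 [431. 296.]]
[[197. 226.]
 [625. 313.]
 [697. -14.]
 [413. 276.]
 [462. 289.]
 [366. 269.]]
[0.4559 0.0607 0.0817]
[0.4557 0.0606 0.0815]
[0.4554 0.0605 0.0812]
```

Request:
jog_arm:
  moves:
    - [1,0,0,0.0008,0,0,0]
    - [1,0.004,0.0005,0.0008,0,0,0]
    - [1,0.008,0.0005,0.0008,0,0,0]
    - [1,0.012,0.0005,0.0008,0,0,0]
    - [1,0.014,0.0005,0.0008,0,0,0]
    - [1,0.016,0.0005,0.0008,0,0,0]
    - [1,0.018,0.0005,0.0008,0,0,0]
    - [1,0.018,0.0005,0.0008,0,0,0]
    - [1,0.018,0.0005,0.0008,0,0,0]
    - [1,0.018,0.0005,0.0008,0,0,0]

```text
time_s: 7.67
tcp_pos: [0.4646, 0.0541, 0.0764]
ee_rot: [[0.975, -0.221, -0.017], [-0.221, -0.975, -0.004], [-0.016, 0.008, -1.0]]
wrist_force: [-15.3, 6.3, 1.0]
gripper_width: 0.293
```

```bash
python3 - <<'E'
from h import *
s=sense();print(s["time_s"],s["tcp_pos"].round(4),s["wrist_force"].round(1),s["moment"].round(2))
go([.4547+.055*.9755,.0601-.055*.22,.0801],down(-102.7))
S=cap("side");crop(S,321,184,50,37,8,"s4")
E
```

```text
7.6667 [0.4646 0.0541 0.0764] [-15.3   6.3   1. ] [1.8  4.1  0.39]
shift [0.044, -0.0037, -0.0044] rot [0.0075, 0.0156, -0.0009] deg 1.0
```

View pics/s4.png

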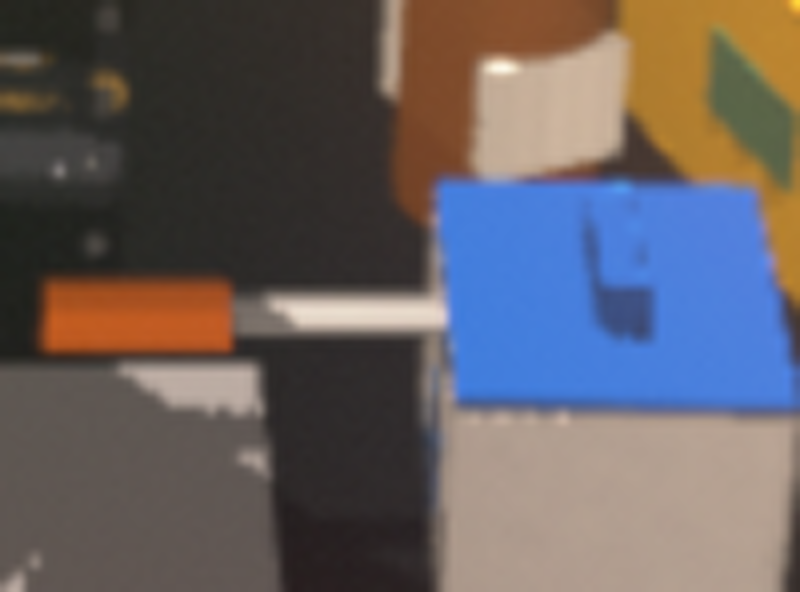

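Request:
jog_arm:
  moves:
    - [1,-0.006,0,0,0,0,0]
    - [1,-0.012,0,0,0,0,0]
    - [1,-0.018,0,0,0,0,0]
    - [1,-0.018,0,0,0,0,0]
    - [1,-0.018,0,0,0,0,0]
    - [1,-0.018,0,0,0,0,0]
    - [1,-0.018,0,0,0,0,0]
    - [1,-0.018,0,0,0,0,0]
    - [1,-0.018,0,0,0,0,0]
    - [1,-0.018,0,0,0,0,0]

```text
time_s: 8.55
tcp_pos: [0.4547, 0.0597, 0.0792]
ee_rot: [[0.976, -0.22, 0.0], [-0.22, -0.976, -0.0], [0.0, 0.0, -1.0]]
wrist_force: [0.5, 0.1, -1.5]
gripper_width: 0.293
```

```bash
python3 - <<'E'
from h import *
S=cap("side");T=cap("top");s=sense();print(s["time_s"],s["tcp_pos"].round(4),s["ee_rot"].round(4).tolist(),s["wrist_force"].round(1),s["moment"].round(2))
X=s["ee_rot"][:,0];Z=s["ee_rot"][:,2]
P=[s["tcp_pos"]+k*X-.0059*Z for k in (.1498,.0748,-.0252)]
print(np.round(P,4))
a=np.radians(-12.7);x=np.array([np.cos(a),np.sin(a),0]);y=np.array([-np.sin(a),np.cos(a),0]);F=np.array([.6125,.0245,0])
print(((proj(S,P+[F+[0,0,.086]])-[281,154])*12).round(),((proj(T,P+[F+[0,0,.086]])-[205,122])*12).round())
crop(S,313,182,32,28,12,"s5");crop(T,245,152,40,30,10,"t5")
E
```

```text
8.65 [0.4546 0.0597 0.0792] [[0.9756, -0.2194, -0.0001], [-0.2194, -0.9756, -0.0001], [-0.0001, 0.0001, -1.0]] [-0.2 -0.5 -1.7] [0.02 0.03 0.03]
[[0.6008 0.0268 0.0851]
 [0.5276 0.0432 0.0851]
 [0.43   0.0652 0.0851]]
[[ 480.  373.]
 [ 160.  365.]
 [-266.  355.]
 [ 531.  370.]] [[ 490.  466.]
 [ 418.  782.]
 [ 320. 1211.]
 [ 499.  415.]]
```

View pics/s5.png

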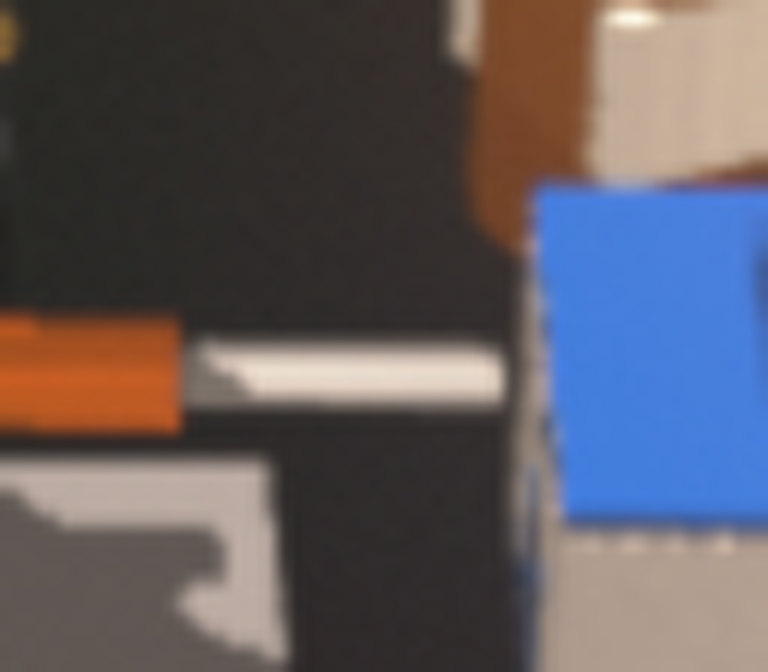

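View pics/t5.png

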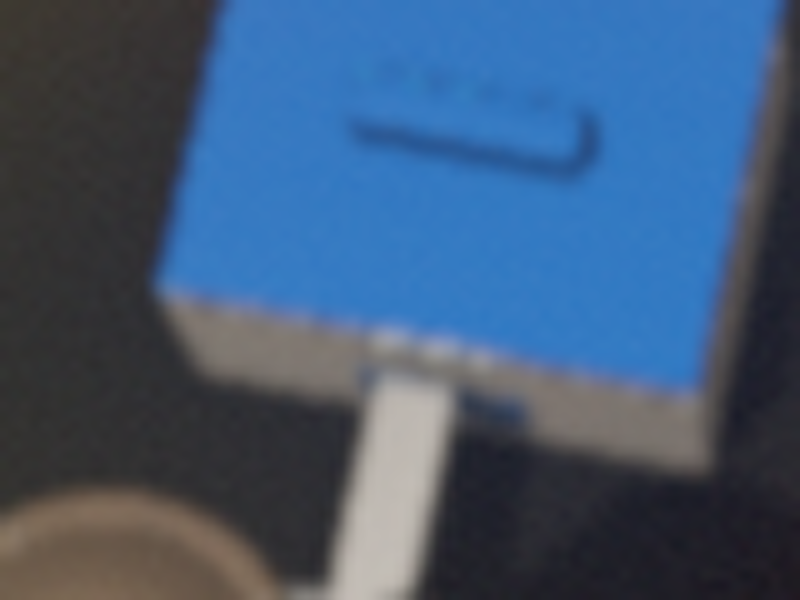

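Request:
jog_arm:
  moves:
    - [1,0,0.0045,-0.0012,0,0,0]
    - [1,0,0.0045,-0.0012,0,0,0]
    - [1,0,0.0045,-0.0012,0,0,0]
    - [1,0,0.0045,-0.0012,0,0,0]
    - [1,0.004,0.0045,-0.0012,0,0,0]
    - [1,0.008,0.0045,-0.0012,0,0,0]
    - [1,0.012,0.0045,-0.0012,0,0,0]
    - [1,0.015,0.0045,-0.0012,0,0,0]
    - [1,0.018,0.0045,-0.0012,0,0,0]
    - [1,0.018,0.0045,-0.0012,0,0,0]

```text
time_s: 9.48
tcp_pos: [0.4719, 0.0513, 0.0804]
ee_rot: [[0.976, -0.22, 0.0], [-0.22, -0.976, -0.0], [0.0, -0.0, -1.0]]
wrist_force: [0.1, 0.4, -0.8]
gripper_width: 0.294
```

```bash
python3 - <<'E'
from h import *
s=sense();print(s["time_s"],s["tcp_pos"].round(4),s["ee_rot"].round(4).tolist(),s["wrist_force"].round(1),s["moment"].round(2))
E
```

```text
9.4833 [0.4719 0.0513 0.0804] [[0.9756, -0.2197, 0.0004], [-0.2197, -0.9756, -0.0], [0.0004, -0.0001, -1.0]] [ 0.1  0.4 -0.8] [ 0.07  0.03 -0.05]
```

Request:
jog_arm:
  moves:
    - [1,0.005,0,0,0,0,0]
    - [1,0.01,0,0,0,0,0]
    - [1,0.015,0,0,0,0,0]
    - [1,0.02,0,0,0,0,0]
    - [1,0.025,0,0,0,0,0]
    - [1,0.03,0,0,0,0,0]
    - [1,0.035,0,0,0,0,0]
    - [1,0.039,0,0,0,0,0]
    - [1,0.041,0,0,0,0,0]
    - [1,0.041,0,0,0,0,0]

```text
time_s: 10.32
tcp_pos: [0.5116, 0.0423, 0.0803]
ee_rot: [[0.976, -0.22, 0.0], [-0.22, -0.976, -0.0], [0.0, 0.0, -1.0]]
wrist_force: [-0.4, -0.8, -1.3]
gripper_width: 0.293
```

```bash
python3 - <<'E'
from h import *
S=cap("side");T=cap("top");s=sense();print(s["time_s"],s["tcp_pos"].round(4),s["ee_rot"].round(4).tolist(),s["wrist_force"].round(1),s["moment"].round(2))
crop(S,313,182,32,28,12,"s6");crop(T,245,152,40,30,10,"t6")
E
```

```text
10.4167 [0.5109 0.0423 0.0803] [[0.9756, -0.2195, -0.0005], [-0.2195, -0.9756, -0.0001], [-0.0005, 0.0002, -1.0]] [-0.  -0.7 -0.7] [-0.04  0.1  -0.03]
```

View pics/s6.png

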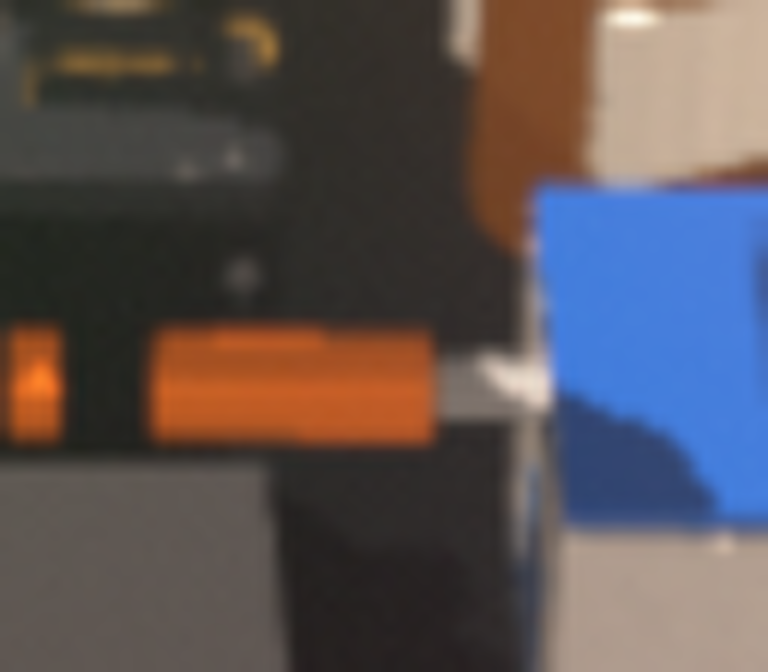

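View pics/t6.png

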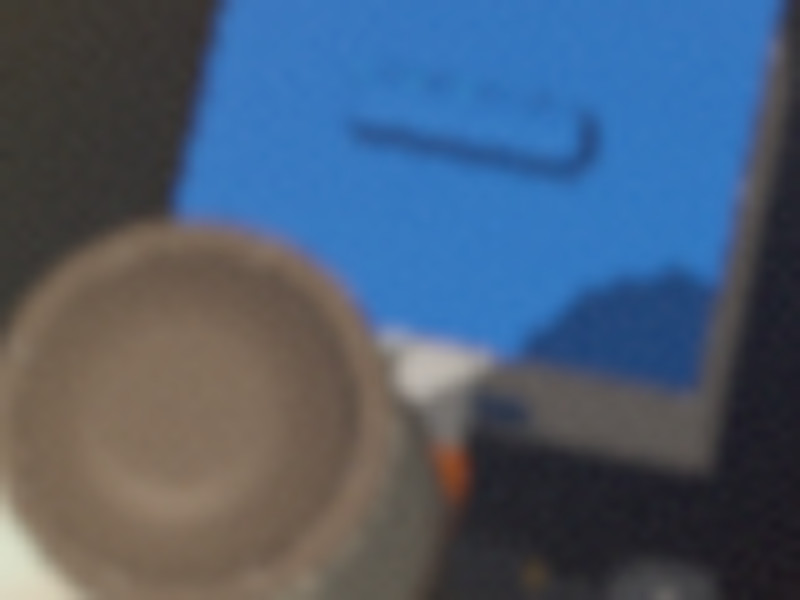

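Request:
jog_arm:
  moves:
    - [1,0,0,0.0027,0,0,0]
    - [1,0.0004,0,0.007,0,0.044,0]
    - [1,0.0008,0,0.0115,0,0.0873,0]
    - [1,0.0015,0,0.016,0,0.131,0]
    - [1,0.0023,0,0.0202,0,0.1745,0]
    - [1,0.0032,0,0.0236,0,0.21,0]
    - [1,0.0041,0,0.027,0,0.2443,0]
    - [1,0.0041,0,0.027,0,0.2443,0]
    - [1,0.0041,0,0.027,0,0.2443,0]
    - [1,0.0041,0,0.027,0,0.2443,0]

```text
time_s: 11.25
tcp_pos: [0.5148, 0.0411, 0.0535]
ee_rot: [[0.947, -0.22, 0.235], [-0.214, -0.975, -0.053], [0.241, 0.0, -0.971]]
wrist_force: [-2.9, 1.8, -0.3]
gripper_width: 0.296
```

```bash
python3 - <<'E'
from h import *
S=cap("side");s=sense();print(s["time_s"],s["tcp_pos"].round(4),s["ee_rot"].round(4).tolist(),s["wrist_force"].round(1),s["moment"].round(2))
crop(S,330,182,50,32,8,"s7")
E
```

```text
11.3 [0.5151 0.0412 0.0535] [[0.9466, -0.2208, 0.2351], [-0.2142, -0.9753, -0.0535], [0.2411, 0.0003, -0.9705]] [-4.   1.7  0.2] [0.52 1.36 0.18]
```

View pics/s7.png

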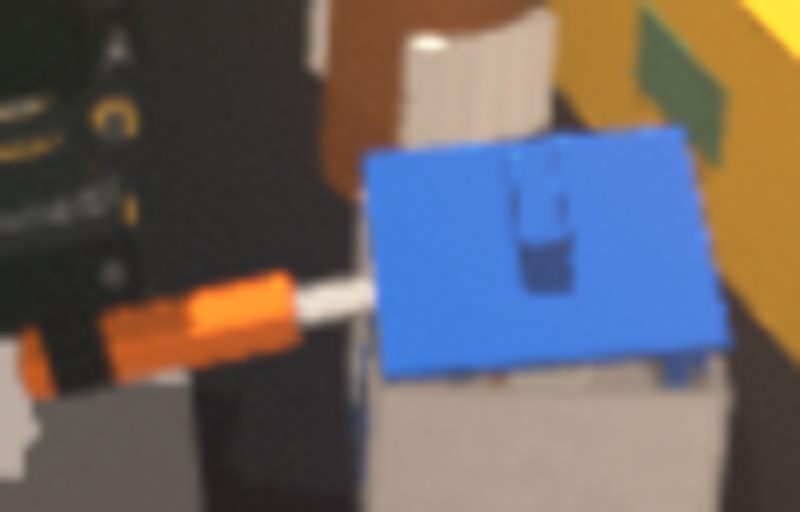

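```bash
python3 - <<'E'
from h import *
S=cap("side");T=cap("top");W=cap("wrist","w8")
crop(S,345,185,36,28,11,"s8");crop(T,253,140,40,30,10,"t8")
E
```

```text
(no output)
```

View pics/s8.png

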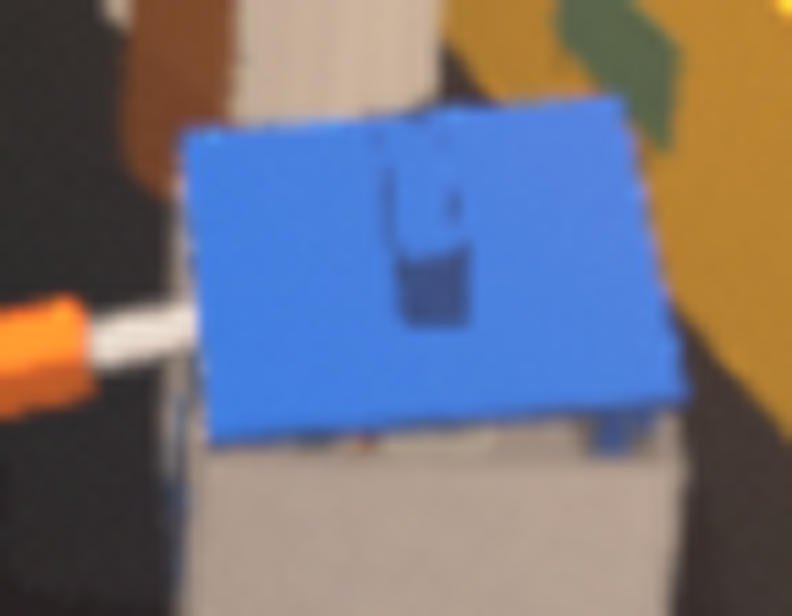

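View pics/t8.png

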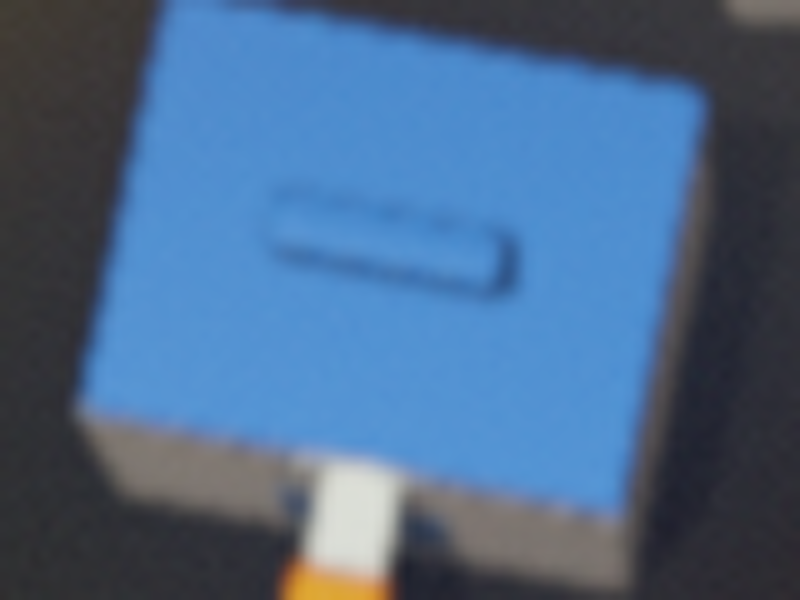

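View pics/w8.png

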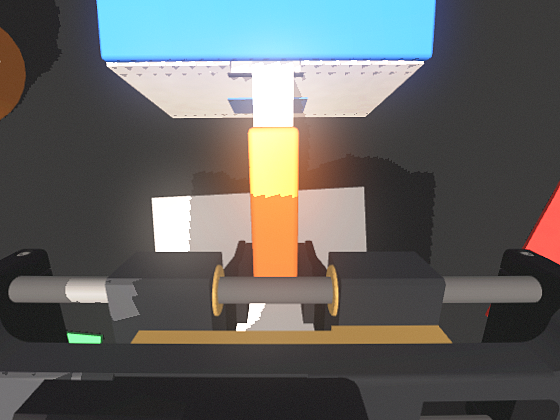

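Request:
jog_arm:
  moves:
    - [1,0.0001,0,0.0018,0,0.0175,0]
    - [1,0.0003,0,0.0035,0,0.035,0]
    - [1,0.0004,0,0.0053,0,0.0524,0]
    - [1,0.0005,0,0.007,0,0.0698,0]
    - [1,0.0005,0,0.007,0,0.0698,0]
    - [1,0.0005,0,0.007,0,0.0698,0]
    - [1,0.0005,0,0.007,0,0.0698,0]
    - [1,0.0005,0,0.007,0,0.0698,0]
    - [1,0.0005,0,0.007,0,0.0698,0]
    - [1,0.0005,0,0.007,0,0.0698,0]

```text
time_s: 12.28
tcp_pos: [0.5195, 0.0432, 0.0566]
ee_rot: [[0.932, -0.222, 0.288], [-0.209, -0.975, -0.074], [0.297, 0.009, -0.955]]
wrist_force: [-1.0, -0.3, -2.3]
gripper_width: 0.293
```

```bash
python3 - <<'E'
from h import *
S=cap("side");s=sense();print(s["time_s"],s["tcp_pos"].round(4),s["ee_rot"].round(3).tolist(),s["wrist_force"].round(1),s["moment"].round(2))
crop(S,345,185,36,28,11,"s9")
E
```

```text
12.3333 [0.5195 0.0432 0.0566] [[0.932, -0.222, 0.288], [-0.209, -0.975, -0.074], [0.297, 0.009, -0.955]] [-0.1 -0.7 -1. ] [ 0.16  1.06 -0.16]
```

View pics/s9.png

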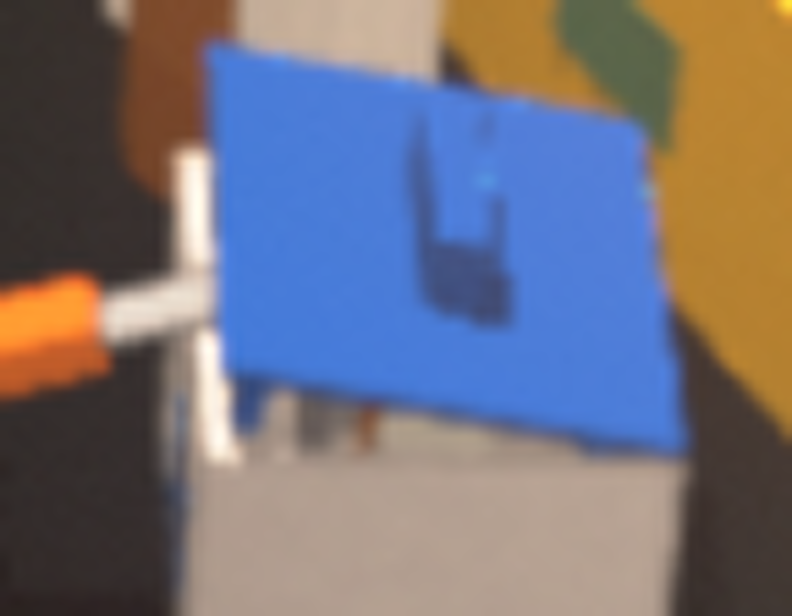

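Request:
jog_arm:
  moves:
    - [1,0,0,0,0,0,0]
    - [1,-0.008,0,0,0,0,0]
    - [1,-0.016,0,0,0,0,0]
    - [1,-0.024,0,0,0,0,0]
    - [1,-0.032,0,0,0,0,0]
    - [1,-0.042,0,0,0,0,0]
    - [1,-0.052,0,0,0,0,0]
    - [1,-0.062,0,0,0,0,0]
    - [1,-0.07,0,0,0,0,0]
    - [1,-0.07,0,0,0,0,0]

```text
time_s: 13.17
tcp_pos: [0.4659, 0.062, 0.0513]
ee_rot: [[0.938, -0.224, 0.266], [-0.211, -0.974, -0.077], [0.276, 0.016, -0.961]]
wrist_force: [-0.2, -0.2, -1.6]
gripper_width: 0.296
```

```bash
python3 - <<'E'
from h import *
S=cap("side","s10f");s=sense();print(s["time_s"],s["tcp_pos"].round(4),s["ee_rot"].round(3).tolist(),s["wrist_force"].round(1),s["moment"].round(2))
crop(S,330,185,50,37,8,"s10")
E
```

```text
13.2167 [0.466  0.062  0.0513] [[0.938, -0.224, 0.266], [-0.211, -0.975, -0.077], [0.276, 0.017, -0.961]] [-1.2  0.5 -1.9] [ 0.22  1.02 -0.06]
```

View pics/s10.png

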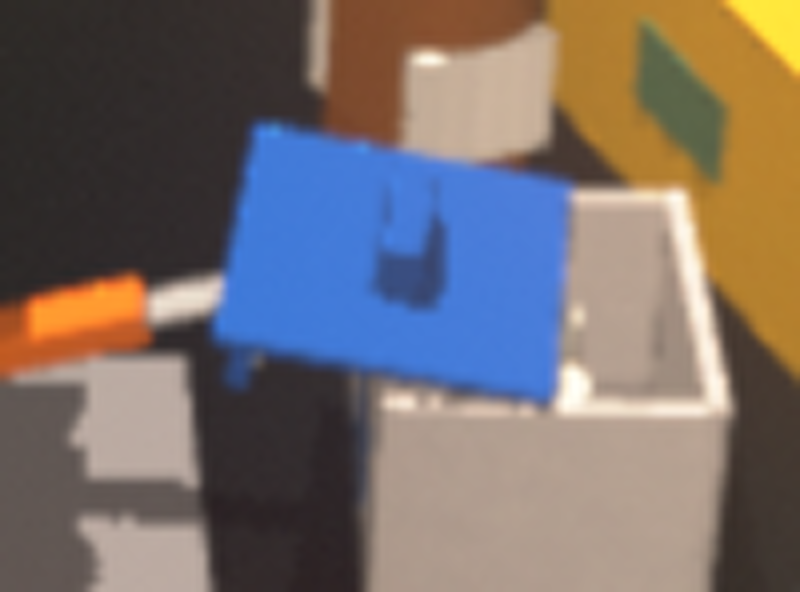

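```bash
python3 - <<'E'
from h import *
s=sense();print(s["joints"].round(2),s["joint_velocities"].round(3),s["effort"].round(2),s["gripper_width"])
W=cap("wrist","w10");T=cap("top","t10f");crop(T,245,160,40,30,10,"t10")
E
```

```text
[ 17.89  13.24 -61.22  76.78  -9.18 -16.24] [-0.477  0.336  0.04   1.143 -0.031 -0.479] [  0.09 -23.86  11.22   0.35  -0.28   0.07] 0.2961400422611281
```

View pics/t10.png

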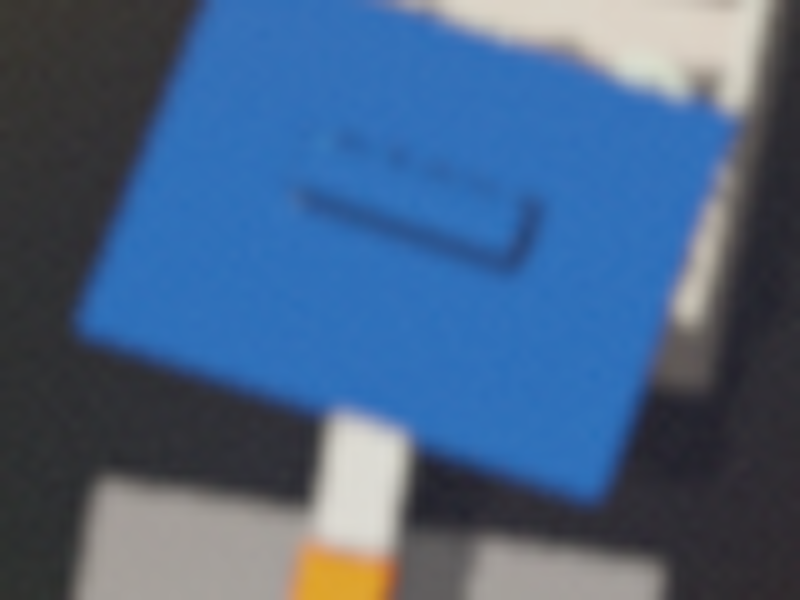

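View pics/w10.png

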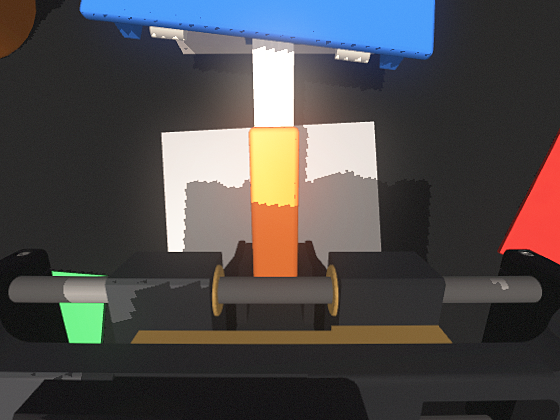

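```bash
python3 - <<'E'
from h import *
s=sense();Rc=s["ee_rot"];p=s["tcp_pos"];r=np.array([.1498,0,-.0059])
Rt=down(-102.7); w=R.from_matrix(Rc.T@Rt).as_rotvec(); tip=p+Rc@r; print("tip",tip)
for k in np.arange(.125,1.01,.125):
    Rk=Rc@R.from_rotvec(w*k).as_matrix(); pk=tip+np.array([0,0,.01*k])-Rk@r
    print((Rc.T@(pk-p)).round(4).tolist(),(w*k).round(4).tolist())
print(pk)
E
```

```text
tip [0.60500851 0.03065688 0.09828963]
[0.0002, 0.0, -0.0064] [0.0022, -0.035, -0.0002]
[0.0006, 0.0001, -0.0129] [0.0043, -0.07, -0.0004]
[0.0012, 0.0002, -0.0193] [0.0065, -0.105, -0.0007]
[0.002, 0.0003, -0.0258] [0.0087, -0.14, -0.0009]
[0.003, 0.0003, -0.0322] [0.0109, -0.175, -0.0011]
[0.0041, 0.0005, -0.0386] [0.013, -0.2101, -0.0013]
[0.0055, 0.0006, -0.0449] [0.0152, -0.2451, -0.0015]
[0.007, 0.0007, -0.0512] [0.0174, -0.2801, -0.0018]
[0.45887344 0.06358984 0.10238963]
```

Request:
jog_arm:
  moves:
    - [1,0.0002,0,-0.0064,0.0022,-0.035,0]
    - [1,0.0006,0,-0.0129,0.0043,-0.07,0]
    - [1,0.0012,0,-0.0193,0.0065,-0.105,0]
    - [1,0.002,0,-0.0258,0.0087,-0.14,0]
    - [1,0.003,0,-0.0322,0.011,-0.175,0]
    - [1,0.0041,0,-0.0386,0.013,-0.21,0]
    - [1,0.0055,0,-0.0449,0.0152,-0.245,0]
    - [1,0.007,0,-0.0512,0.0174,-0.28,0]
    - [1,0.007,0,-0.0512,0.0174,-0.28,0]
    - [1,0.007,0,-0.0512,0.0174,-0.28,0]

```text
time_s: 14.15
tcp_pos: [0.4599, 0.0638, 0.1024]
ee_rot: [[0.975, -0.224, 0.002], [-0.224, -0.975, -0.0], [0.002, -0.0, -1.0]]
wrist_force: [-0.2, 0.2, -3.0]
gripper_width: 0.297
```

```bash
python3 - <<'E'
from h import *
S=cap("side");s=sense();print(s["time_s"],s["tcp_pos"].round(4),s["ee_rot"].round(3).tolist(),s["wrist_force"].round(1),s["joints"].round(1))
crop(S,330,185,50,37,8,"s11");W=cap("wrist","w11")
E
```

```text
14.2 [0.4585 0.0632 0.1017] [[0.975, -0.223, -0.0], [-0.223, -0.975, -0.001], [0.0, 0.001, -1.0]] [-0.1  1.2 -2.1] [ 28.1  14.2 -31.2   0.1 -44.6  49. ]
```

View pics/s11.png

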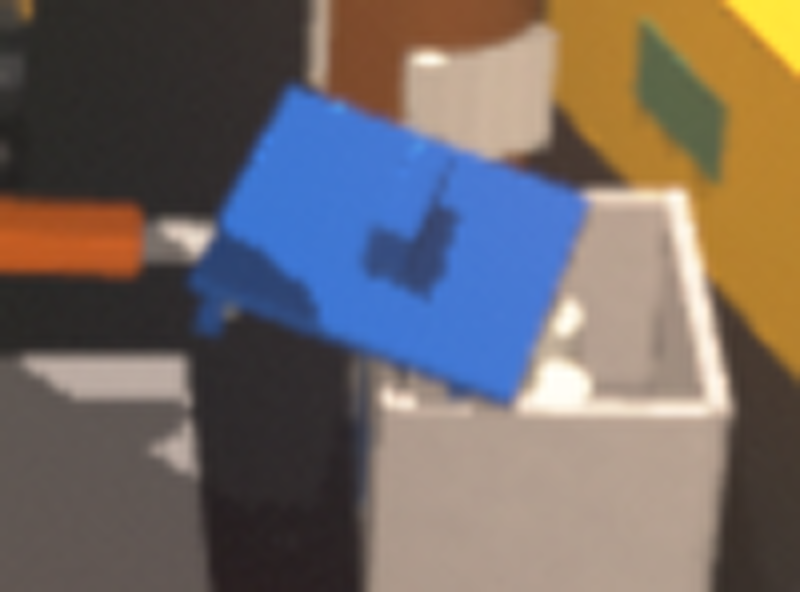

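View pics/w11.png

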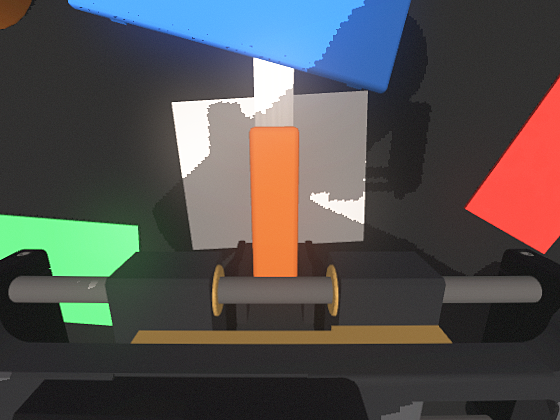

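Request:
jog_arm:
  moves:
    - [1,0.002,0,0,0,0,0]
    - [1,0.005,0,0,0,0,0]
    - [1,0.008,0,0,0,0,0]
    - [1,0.012,0,0,0,0,0]
    - [1,0.016,0,0,0,0,0]
    - [1,0.02,0,0,0,0,0]
    - [1,0.023,0,0,0,0,0]
    - [1,0.025,0,0,0,0,0]
    - [1,0.025,0,0,0,0,0]
    - [1,0.025,0,0,0,0,0]

```text
time_s: 15.08
tcp_pos: [0.4838, 0.0584, 0.1024]
ee_rot: [[0.975, -0.222, 0.001], [-0.222, -0.975, 0.0], [0.001, -0.0, -1.0]]
wrist_force: [0.4, 0.1, -2.2]
gripper_width: 0.294
```

```bash
python3 - <<'E'
from h import *
S=cap("side");T=cap("top");s=sense();print(s["time_s"],s["tcp_pos"].round(4),s["wrist_force"].round(1))
crop(S,330,185,50,37,8,"s12");W=cap("wrist","w12");crop(T,245,155,40,30,10,"t12")
E
cd pics; python3 -c "
import cv2,numpy as np
a=[cv2.resize(cv2.imread(f+'.png'),(400,300)) for f in ['s12','t12','w12','w12']]
cv2.imwrite('m12.png',np.vstack([np.hstack(a[:2]),np.hstack(a[2:])]))"
```

```text
15.1833 [0.4837 0.0584 0.1024] [ 1.1  0.4 -3.1]
```

View pics/m12.png

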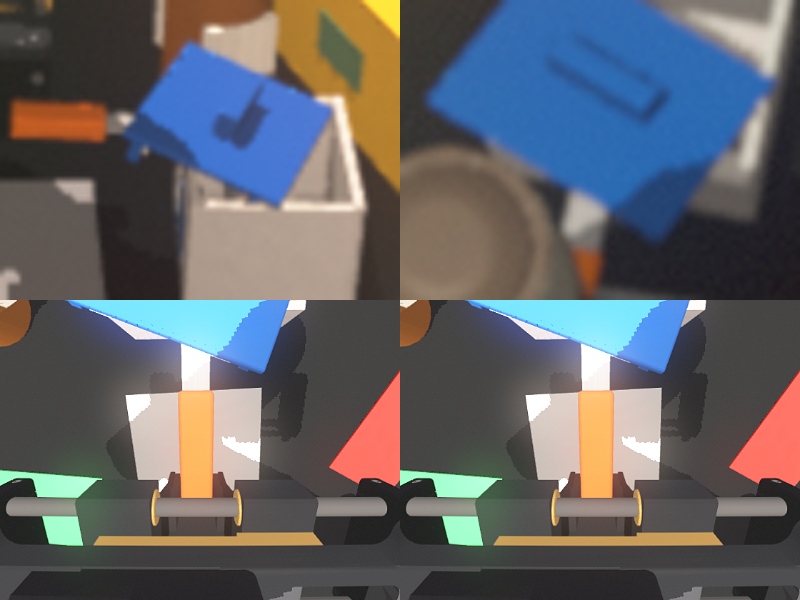

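Request:
jog_arm:
  moves:
    - [1,0,0.003,0,0,0,0]
    - [1,0,0.006,0,0,0,0]
    - [1,0,0.0097,0,0,0,0]
    - [1,0,0.0097,0.002,0,0,0]
    - [1,0,0.0097,0.005,0,0,0]
    - [1,0,0.0097,0.008,0,0,0]
    - [1,0,0.0097,0.01,0,0,0]
    - [1,0,0.0097,0.01,0,0,0]
    - [1,0,0.0097,0.01,0,0,0]
    - [1,0,0.0097,0.01,0,0,0]

```text
time_s: 16.07
tcp_pos: [0.4814, 0.0489, 0.0923]
ee_rot: [[0.975, -0.222, 0.0], [-0.222, -0.975, -0.0], [0.0, 0.0, -1.0]]
wrist_force: [0.3, -0.9, -1.9]
gripper_width: 0.297
```

```bash
cat > snap.py <<'E'
from h import *
import sys
n=sys.argv[1];u,v=int(sys.argv[2]),int(sys.argv[3]);u2,v2=int(sys.argv[4]),int(sys.argv[5])
S=cap("side");T=cap("top");W=cap("wrist",n+"_w");s=sense();print(s["time_s"],s["tcp_pos"].round(4),s["wrist_force"].round(1),s["gripper_width"].round(3),s["joints"].round(0))
crop(S,u,v,40,30,10,n+"_s");crop(T,u2,v2,40,30,10,n+"_t")
a=[cv2.resize(cv2.imread(f'pics/{n}_{k}.png'),(400,300)) for k in 'stw']
cv2.imwrite(f'pics/{n}.png',np.vstack([np.hstack(a[:2]),np.hstack([a[2],a[2]*0])]))
E
python3 snap.py a13 330 185 245 155
```

```text
Traceback (most recent call last):
  File "snap.py", line 4, in <module>
    S=cap("side");T=cap("top");W=cap("wrist",n+"_w");s=sense();print(s["time_s"],s["tcp_pos"].round(4),s["wrist_force"].round(1),s["gripper_width"].round(3),s["joints"].round(0))
                                                                                                                                 ^^^^^^^^^^^^^^^^^^^^^^^^
AttributeError: 'float' object has no attribute 'round'
```

```bash
sed -i 's/s\["gripper_width"\].round(3)/round(s["gripper_width"],3)/' snap.py; python3 snap.py a13 330 185 245 155
```

```text
16.3667 [0.4814 0.0489 0.0924] [-0.8  0.6 -3.6] 0.297 [ 25.  17. -29.   0. -44.  52.]
```

View pics/a13.png

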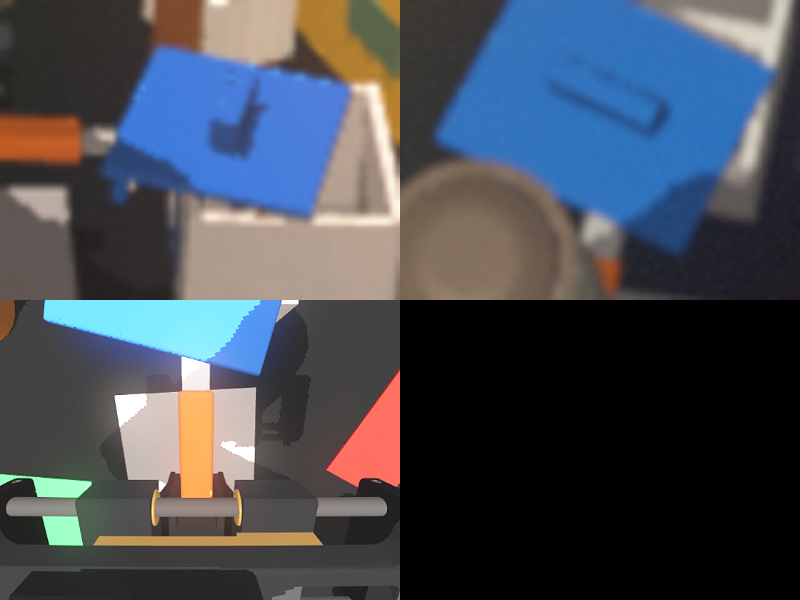

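Request:
jog_arm:
  moves:
    - [1,0,0,0.002,0,0,0]
    - [1,0,0,0.004,0,0,0]
    - [1,0,0,0.006,0,0,0]
    - [1,0,0,0.008,0,0,0]
    - [1,0,0,0.01,0,0,0]
    - [1,0,0,0.0125,0,0,0]
    - [1,0,0,0.0125,0,0,0]
    - [1,0,0,0.0125,0,0,0]
    - [1,0,0,0.0125,0,0,0]
    - [1,0,0,0.0125,0,0,0]

```text
time_s: 17.2
tcp_pos: [0.4817, 0.0491, 0.0802]
ee_rot: [[0.975, -0.222, 0.001], [-0.222, -0.975, 0.0], [0.001, -0.001, -1.0]]
wrist_force: [0.9, 0.0, -0.1]
gripper_width: 0.299
```

```bash
python3 snap.py a14 330 185 245 155
```

```text
17.35 [0.4817 0.0491 0.0801] [ 1.2  0.8 -0.4] 0.295 [ 25.  18. -30.   0. -42.  52.]
```

View pics/a14.png

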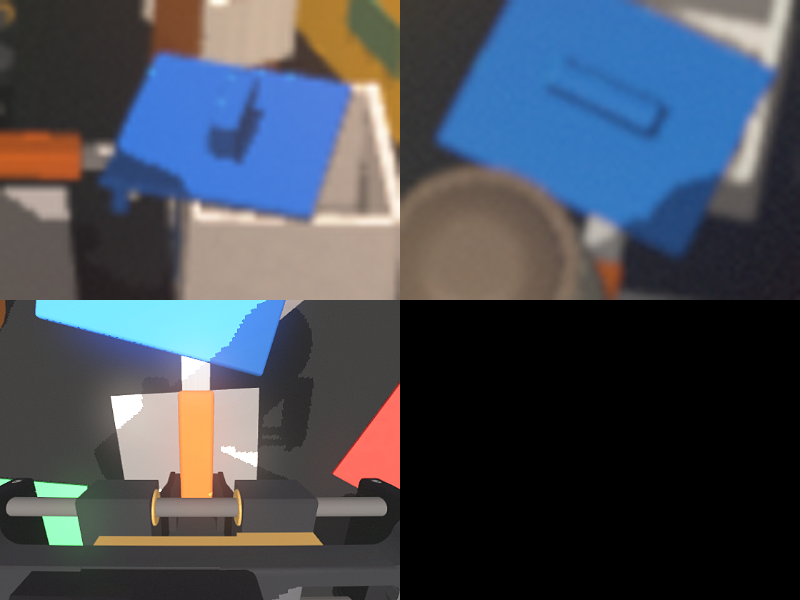

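Request:
jog_arm:
  moves:
    - [1,-0.003,0,0.001,0,0,0]
    - [1,-0.007,0,0.001,0,0,0]
    - [1,-0.012,0,0.001,0,0,0]
    - [1,-0.017,0,0.001,0,0,0]
    - [1,-0.022,0,0.001,0,0,0]
    - [1,-0.027,0,0.001,0,0,0]
    - [1,-0.032,0,0.001,0,0,0]
    - [1,-0.036,0,0.001,0,0,0]
    - [1,-0.04,0,0.001,0,0,0]
    - [1,-0.04,0,0.001,0,0,0]

```text
time_s: 18.18
tcp_pos: [0.4411, 0.0577, 0.0787]
ee_rot: [[0.975, -0.222, -0.001], [-0.222, -0.975, -0.0], [-0.001, 0.0, -1.0]]
wrist_force: [-0.5, 0.2, -1.3]
gripper_width: 0.297
```

```bash
python3 snap.py a15 330 185 245 155
```

```text
18.3333 [0.4425 0.0579 0.0789] [-0.2  0.8 -2.2] 0.292 [ 28.  15. -35.   0. -40.  49.]
```

View pics/a15.png

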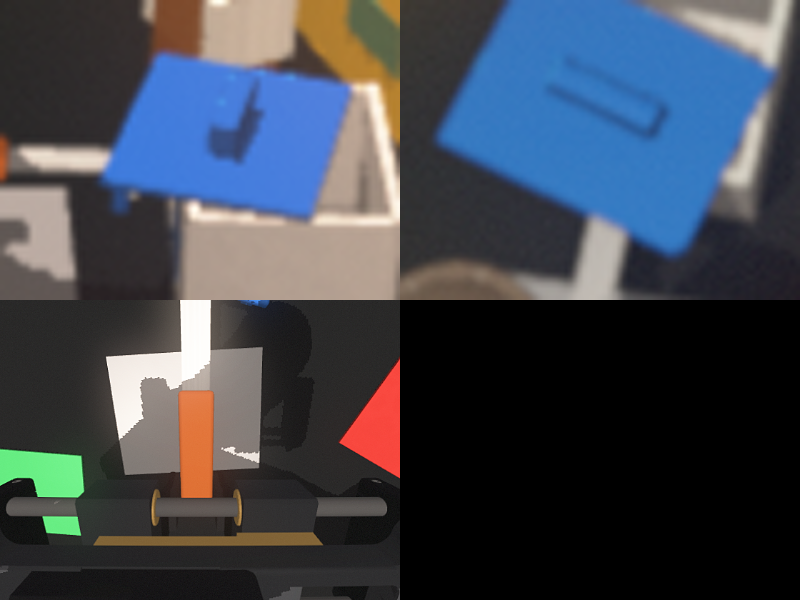

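Request:
jog_arm:
  moves:
    - [1,-0.01,0,0,0,0,0]
    - [1,-0.02,0,0,0,0,0]
    - [1,-0.03,0,0,0,0,0]
    - [1,-0.04,0,0,0,0,0]
    - [1,-0.05,0,0,0,0,0]
    - [1,-0.05,0,0,0,0,0.05]
    - [1,-0.05,0,0,0,0,0.1]
    - [1,-0.05,0.01,-0.02,0,0,0.2]
    - [1,-0.05,0.03,-0.04,0,0,0.3]
    - [1,-0.05,0.05,-0.06,0,0,0.4]

```text
time_s: 19.17
tcp_pos: [0.3814, 0.0201, 0.1394]
ee_rot: [[0.81, -0.587, -0.001], [-0.587, -0.81, -0.0], [-0.0, 0.001, -1.0]]
wrist_force: [1.2, -0.0, -0.8]
gripper_width: 0.294
```

```bash
python3 - <<'E'
from h import *
s=sense();print(s["time_s"],s["tcp_pos"].round(4),s["ee_rot"].round(3).tolist(),s["joints"].round(0))
T=cap("top");
b=blobs(mask(T,(0,150,60),(6,255,255)))[0]; print(rect(T,b,.003))
# target: lever centred on mat along its long axis; 
E
```

```text
19.1667 [0.3814 0.0201 0.1394] [[0.81, -0.587, -0.001], [-0.587, -0.81, -0.0], [-0.0, 0.001, -1.0]] [ 28.   3. -38.  -0. -49.  26.]
(490.5212707519531, -238.76467895507812, 107.13343048095703, 276.8814392089844, 49.112159729003906)
```

```bash
python3 - <<'E'
from h import *
go([.4434,-.198,.06],down(-130.9));go([.4434,-.198,.0057],down(-130.9))
E
```

```text
shift [0.1772, 0.1386, 0.0827] rot [-0.0035, -0.0028, 0.0818] deg 4.7
shift [0.1771, 0.1388, 0.137] rot [-0.0035, -0.0028, 0.0818] deg 4.7
```

Request:
jog_arm:
  moves:
    - [1,0.03,0.022,0,0,0,0.04]
    - [1,0.06,0.045,0,0,0,0.0818]
    - [1,0.09,0.07,0,0,0,0.0818]
    - [1,0.12,0.095,0.02,0,0,0.0818]
    - [1,0.15,0.12,0.04,0,0,0.0818]
    - [1,0.17,0.133,0.06,0,0,0.0818]
    - [1,0.177,0.1387,0.08,0,0,0.0818]
    - [1,0.177,0.1387,0.09,0,0,0.0818]
    - [1,0.177,0.1387,0.1,0,0,0.0818]
    - [1,0.177,0.1387,0.1,0,0,0.0818]

```text
time_s: 20.05
tcp_pos: [0.4429, -0.1953, 0.0368]
ee_rot: [[0.76, -0.649, -0.005], [-0.649, -0.761, 0.001], [-0.004, 0.002, -1.0]]
wrist_force: [-0.7, 0.3, -1.3]
gripper_width: 0.293
```

```bash
python3 - <<'E'
from h import *
s=sense();print(s["tcp_pos"].round(4));go([.4434,-.198,.0055],down(-130.9))
E
```

```text
[ 0.4429 -0.1953  0.0368]
shift [0.0023, 0.0017, 0.0313] rot [0.0025, 0.0043, 0.0071] deg 0.5
```

Request:
jog_arm:
  moves:
    - [1,0.002,0.0017,0.008,0.0025,0.004,0.007]
    - [1,0.002,0.0017,0.016,0.0025,0.004,0.007]
    - [1,0.002,0.0017,0.023,0.0025,0.004,0.007]
    - [1,0.002,0.0017,0.028,0.0025,0.004,0.007]
    - [1,0.002,0.0017,0.031,0.0025,0.004,0.007]
    - [1,0.002,0.0017,0.031,0.0025,0.004,0.007]
    - [1,0.002,0.0017,0.031,0.0025,0.004,0.007]
    - [1,0.002,0.0017,0.031,0.0025,0.004,0.007]
    - [1,0.002,0.0017,0.031,0.0025,0.004,0.007]
    - [1,0.002,0.0017,0.031,0.0025,0.004,0.007]

```text
time_s: 20.88
tcp_pos: [0.4457, -0.1983, 0.008]
ee_rot: [[0.757, -0.654, 0.005], [-0.654, -0.757, -0.001], [0.004, -0.003, -1.0]]
wrist_force: [0.4, 1.0, -0.0]
gripper_width: 0.293
```

Request:
jog_arm:
  moves:
    - [1,0,0,0.001,0,0,0]
    - [1,0,0,0.002,0,0,0]
    - [1,0,0,0.002,0,0,0]
    - [1,0,0,0.002,0,0,0]
    - [0,0,0,0.002,0,0,0]
    - [-0.5,0,0,0.002,0,0,0]
    - [-1,0,0,0.002,0,0,0]
    - [-1,0,0,0.002,0,0,0]
    - [-1,0,0,0.002,0,0,0]
    - [-1,0,0,0.002,0,0,0]

```text
time_s: 21.72
tcp_pos: [0.4454, -0.1984, 0.0056]
ee_rot: [[0.756, -0.654, 0.004], [-0.654, -0.757, -0.001], [0.004, -0.002, -1.0]]
wrist_force: [0.7, 0.2, -0.6]
gripper_width: 0.662
```

Request:
jog_arm:
  moves:
    - [-1,0,0,-0.01,0,0,0]
    - [-1,0,0,-0.03,0,0,0]
    - [-1,0,0,-0.06,0,0,0]
    - [-1,0,0,-0.1,0,0,0]
    - [-1,0,0,-0.14,0,0,0]
    - [-1,0,0,-0.18,0,0,0]
    - [-1,0,0,-0.22,0,0,0]
    - [-1,0,0,-0.25,0,0,0]
    - [-1,0,0,-0.25,0,0,0]
    - [-1,0,0,-0.25,0,0,0]

```text
time_s: 22.55
tcp_pos: [0.445, -0.1982, 0.2576]
ee_rot: [[0.756, -0.654, 0.009], [-0.654, -0.756, -0.001], [0.008, -0.006, -1.0]]
wrist_force: [0.2, -0.5, -1.9]
gripper_width: 1.004
```

```bash
python3 snap.py a16 330 185 250 145; python3 - <<'E'
from h import *
W=cap("wrist")
for b in blobs(mask(W,(8,180,100),(22,255,255)),300)[:2]:
    print(rect(W,b,.019))
for b in blobs(mask(W,(0,150,60),(6,255,255)),300)[:2]:
    print(rect(W,b,.003))
E
```

```text
22.7 [ 0.4433 -0.1979  0.2542] [-0.4  0.3 -0.2] 1.001 [ -5.   7. -15.  -0. -68.  54.]
(466.07354736328125, -214.63746643066406, 25.180051803588867, 97.15166473388672, 49.418006896972656)
(491.03045654296875, -236.51211547851562, 102.03245544433594, 270.5009460449219, 49.232784271240234)
```

View pics/a16.png

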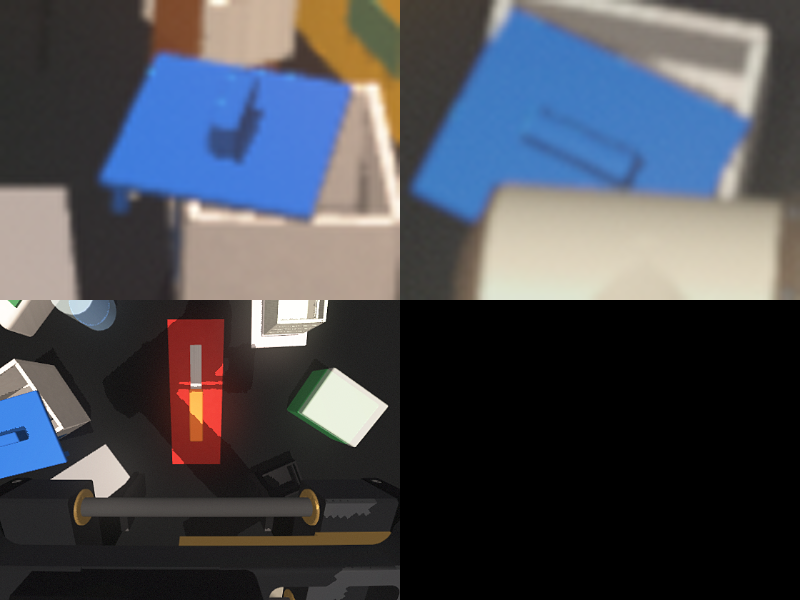

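```bash
python3 - <<'E'
from h import *
go([.62,.03,.25],down(159))
E
```

```text
shift [-0.0156, -0.288, 0.0043] rot [-0.0012, -0.0002, 1.2243] deg 70.1
```

Request:
jog_arm:
  moves:
    - [-1,-0.002,-0.035,0,0,0,0.12]
    - [-1,-0.004,-0.07,0,0,0,0.24]
    - [-1,-0.006,-0.105,0,0,0,0.36]
    - [-1,-0.008,-0.14,0,0,0,0.48]
    - [-1,-0.01,-0.175,0,0,0,0.6]
    - [-1,-0.012,-0.21,0,0,0,0.72]
    - [-1,-0.014,-0.24,0,0,0,0.84]
    - [-1,-0.0156,-0.27,0.004,0,0,0.96]
    - [-1,-0.0156,-0.288,0.004,0,0,1.08]
    - [-1,-0.0156,-0.288,0.004,0,0,1.2]

```text
time_s: 23.58
tcp_pos: [0.6223, 0.0326, 0.2491]
ee_rot: [[-0.338, -0.941, 0.001], [-0.941, 0.338, -0.002], [0.001, -0.001, -1.0]]
wrist_force: [-0.3, -0.1, 1.2]
gripper_width: 0.999
```

```bash
python3 snap.py a17 330 185 250 145
```

```text
23.7333 [0.6204 0.03   0.2506] [-0.4 -0.7 -1. ] 0.999 [ 18.  21.   2.   0. -72. -37.]
```

View pics/a17_w.png

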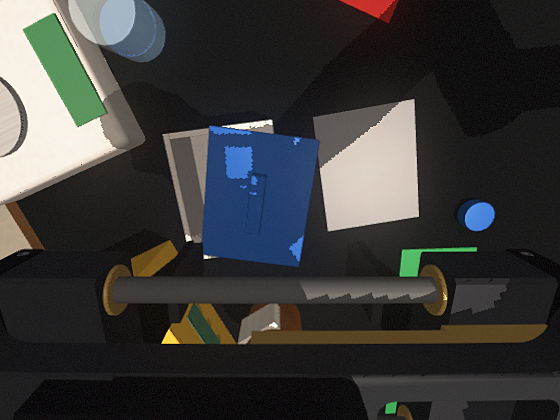

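View pics/a17_s.png

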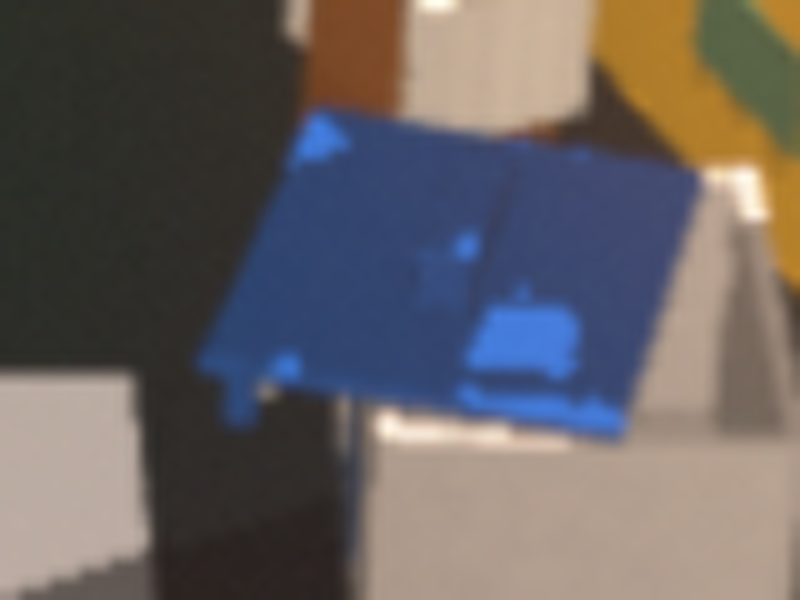

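```bash
python3 - <<'E'
from h import *
S=cap("side");W=cap("wrist")
crop(W,260,195,75,85,4,"w17z")
side={"nf":(310.3,190.2),"ff":(321.2,165.7),"fr":(360.3,172.3),"nr":(352.4,197.6)}
wr={"nf":(318.5,140),"ff":(299,266.5),"fr":(204,257),"nr":(209,126)}
P={}
for k in side:
    P[k],e=tri(W,[wr[k]],S,[side[k]]);print(k,P[k].round(4),round(e,4))
c=sum(P.values())/4;x=(P["fr"]+P["nr"]-P["ff"]-P["nf"])/2;y=(P["ff"]+P["fr"]-P["nf"]-P["nr"])/2
print(c,x,np.linalg.norm(x),y,np.linalg.norm(y),"yawx",np.degrees(np.arctan2(x[1],x[0])),"pitch",np.degrees(np.arcsin(-x[2]/np.linalg.norm(x))),"yawy",np.degrees(np.arctan2(y[1],y[0])),"roll",np.degrees(np.arcsin(y[2]/.15)))
E
```

```text
nf [ 0.558  -0.0132  0.0974] 0.0031
ff [0.624  0.1222 0.093 ] 0.0035
fr [0.7311 0.0753 0.086 ] 0.0035
nr [ 0.6624 -0.0651  0.0938] 0.0031
[0.64389523 0.02977764 0.09256951] [ 0.10571057 -0.04938718 -0.00532113] 0.11679953994931228 [ 0.0673491   0.13793309 -0.00611582] 0.1536191504594007 yawx -25.04162558885365 pitch 2.6111731125136 yawy 63.9749592341556 roll -2.3367192537757995
```

View pics/w17z.png

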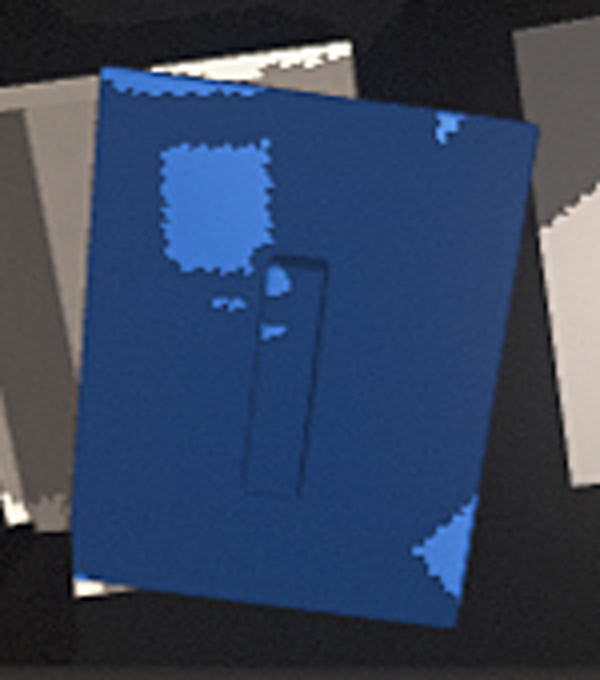

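```bash
python3 - <<'E'
from h import *
W=cap("wrist");
q=onplane(W,[(256,205),(258.5,175.5),(253,234)],.116);print(q.round(4)); d=q[2]-q[1];print(np.degrees(np.arctan2(d[1],d[0])))
c=q[0]
go([c[0],c[1],.14],down(154.5));go([c[0],c[1],.103],down(154.5))
E
```

```text
[[ 0.6411  0.0275  0.116 ]
 [ 0.6276 -0.0011  0.116 ]
 [ 0.6557  0.0571  0.116 ]]
64.21770498814956
shift [-0.0052, -0.0196, 0.1122] rot [-0.004, 0.0007, 0.1044] deg 6.0
shift [-0.0052, -0.0194, 0.1492] rot [-0.004, 0.0007, 0.1044] deg 6.0
```

Request:
jog_arm:
  moves:
    - [-1,-0.005,-0.02,0,-0.004,0,0.1]
    - [-1,-0.005,-0.02,0.03,-0.004,0,0.1]
    - [-1,-0.005,-0.02,0.06,-0.004,0,0.1]
    - [-1,-0.005,-0.02,0.09,-0.004,0,0.1]
    - [-1,-0.005,-0.02,0.115,-0.004,0,0.1]
    - [-1,-0.005,-0.02,0.13,-0.004,0,0.1]
    - [-1,-0.005,-0.02,0.14,-0.004,0,0.1]
    - [-1,-0.005,-0.02,0.146,-0.004,0,0.1]
    - [-1,-0.005,-0.02,0.149,-0.004,0,0.1]
    - [-1,-0.005,-0.02,0.149,-0.004,0,0.1]

```text
time_s: 24.72
tcp_pos: [0.6423, 0.0276, 0.104]
ee_rot: [[-0.428, -0.904, 0.002], [-0.904, 0.428, 0.001], [-0.002, -0.001, -1.0]]
wrist_force: [0.4, 0.1, 0.8]
gripper_width: 0.998
```

```bash
python3 snap.py a18 330 185 250 145
```

```text
24.8667 [0.6429 0.0279 0.105 ] [-0.2 -0.1  0.2] 0.996 [ 17.  29.  -6.  -0. -55. -42.]
```

View pics/a18.png

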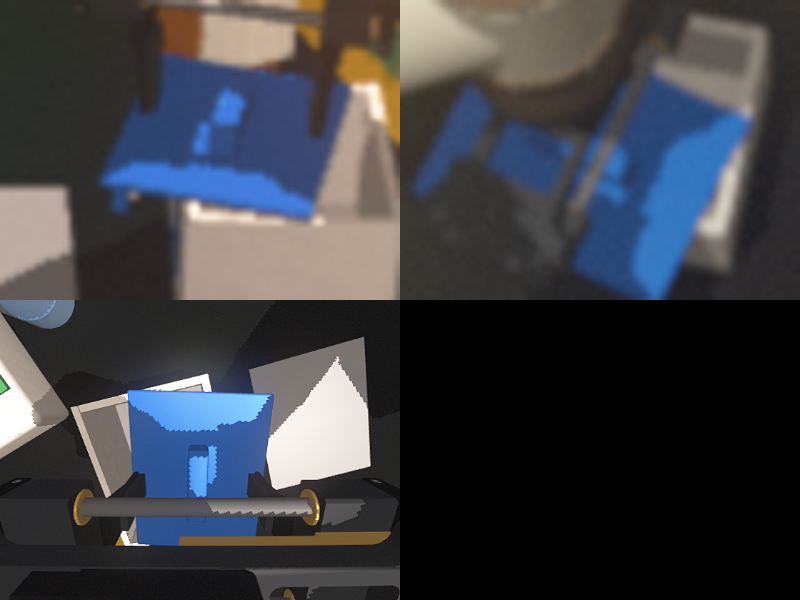

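Request:
jog_arm:
  moves:
    - [-0.5,0,0,0.002,0,0,0]
    - [0,0,0,0.002,0,0,0]
    - [1,0,0,0.002,0,0,0]
    - [1,0,0,0.002,0,0,0]
    - [1,0,0,0.002,0,0,0]
    - [1,0,0,0.002,0,0,0]
    - [1,0,0,0.002,0,0,0]
    - [1,0,0,0.002,0,0,0]
    - [1,0,0,0.002,0,0,0]
    - [1,0,0,0.002,0,0,0]

```text
time_s: 25.7
tcp_pos: [0.6421, 0.0278, 0.1016]
ee_rot: [[-0.428, -0.904, 0.001], [-0.904, 0.428, 0.001], [-0.001, -0.001, -1.0]]
wrist_force: [-1.1, 0.5, -0.2]
gripper_width: 0.326
```

Request:
jog_arm:
  moves:
    - [1,0,0,0,0,0,0]
    - [1,0,0,0,0,0,0]
    - [1,0,0,0,0,0,0]
    - [1,0,0,-0.005,0,0,0]
    - [1,0,0,-0.015,0,0,0]
    - [1,0,0,-0.03,0,0,0]
    - [1,0,0,-0.045,0,0,0]
    - [1,0,0,-0.06,0,0,0]
    - [1,0,0,-0.06,0,0,0]
    - [1,0,0,-0.06,0,0,0]

```text
time_s: 26.53
tcp_pos: [0.6425, 0.028, 0.1629]
ee_rot: [[-0.428, -0.904, 0.004], [-0.904, 0.428, 0.002], [-0.003, -0.002, -1.0]]
wrist_force: [0.2, -0.6, -2.3]
gripper_width: 0.185
```

```bash
python3 snap.py a19 330 180 250 145
```

```text
26.6833 [0.6412 0.0276 0.1604] [-0.  -0.5 -2.3] 0.185 [ 17.  26.  -2.  -0. -62. -42.]
```

View pics/a19.png

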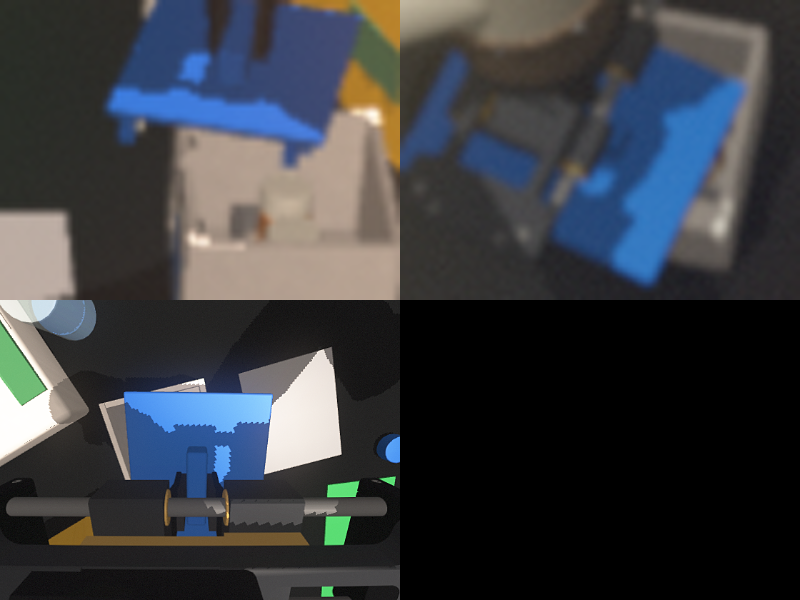

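```bash
python3 - <<'E'
from h import *
go([.4912,.0553,.15],down(170.3));go([.4912,.0553,.06],down(170.3))
E
```

```text
shift [0.0392, 0.1474, 0.0106] rot [0.0014, 0.0003, -0.273] deg 15.6
shift [0.0392, 0.1473, 0.1006] rot [0.0014, 0.0003, -0.273] deg 15.6
```

Request:
jog_arm:
  moves:
    - [1,0,0,-0.02,0,0,0]
    - [1,0.005,0.02,-0.02,0,0,-0.04]
    - [1,0.01,0.045,-0.02,0,0,-0.09]
    - [1,0.018,0.07,-0.02,0,0,-0.14]
    - [1,0.025,0.095,-0.02,0,0,-0.19]
    - [1,0.033,0.12,-0.01,0,0,-0.24]
    - [1,0.0392,0.14,0.01,0,0,-0.273]
    - [1,0.0392,0.1474,0.03,0,0,-0.273]
    - [1,0.0392,0.1474,0.05,0,0,-0.273]
    - [1,0.0392,0.1474,0.05,0,0,-0.273]

```text
time_s: 27.52
tcp_pos: [0.4882, 0.0544, 0.1076]
ee_rot: [[-0.169, -0.986, -0.008], [-0.986, 0.169, -0.002], [0.003, 0.007, -1.0]]
wrist_force: [-1.1, 0.2, -2.0]
gripper_width: 0.181
```

```bash
python3 snap.py a20 290 195 245 190; python3 -c "
from h import *
go([.4912,.0553,.05],down(170.3))"
```

```text
27.6667 [0.4929 0.0555 0.1119] [ 0.5  0.2 -2.3] 0.179 [ 25.  16. -26.   0. -47. -35.]
shift [0.0005, 0.0018, 0.0619] rot [-0.0017, 0.0009, 0.0007] deg 0.1
```

View pics/a20.png

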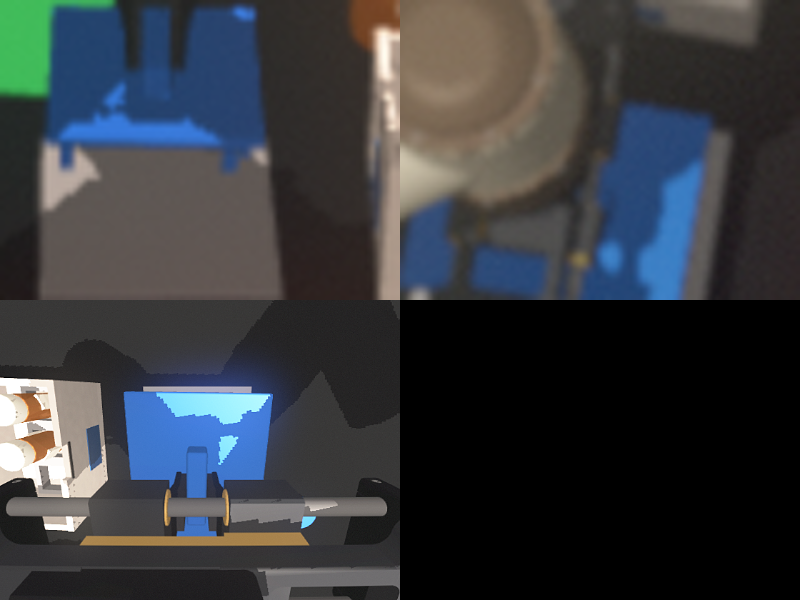

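Request:
jog_arm:
  moves:
    - [1,0.0005,0.0015,0.015,0,0,0]
    - [1,0.0005,0.0015,0.03,0,0,0]
    - [1,0.0005,0.0015,0.045,0,0,0]
    - [1,0.0005,0.0015,0.058,0,0,0]
    - [1,0.0005,0.0015,0.066,0,0,0]
    - [1,0.0005,0.0015,0.072,0,0,0]
    - [1,0.0005,0.0015,0.074,0,0,0]
    - [1,0.0005,0.0015,0.074,0,0,0]
    - [1,0.0005,0.0015,0.074,0,0,0]
    - [1,0.0005,0.0015,0.074,0,0,0]

```text
time_s: 28.5
tcp_pos: [0.4913, 0.0555, 0.0382]
ee_rot: [[-0.168, -0.986, 0.003], [-0.986, 0.168, 0.002], [-0.002, -0.002, -1.0]]
wrist_force: [0.3, -0.8, -0.7]
gripper_width: 0.182
```

```bash
python3 snap.py a21 290 195 245 190
```

```text
28.65 [0.4909 0.0554 0.038 ] [-0.6 -0.1 -2.5] 0.178 [ 25.  22. -31.  -0. -36. -35.]
```

View pics/a21_s.png

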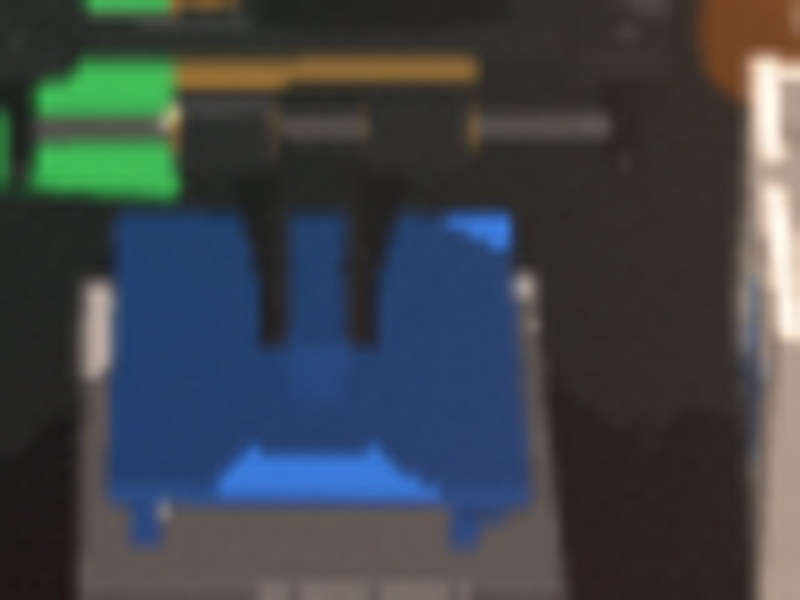

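Request:
jog_arm:
  moves:
    - [1,0,0,0.001,0,0,0]
    - [1,0,0,0.002,0,0,0]
    - [1,0,0,0.003,0,0,0]
    - [1,0,0,0.004,0,0,0]
    - [1,0,0,0.005,0,0,0]
    - [1,0,0,0.006,0,0,0]
    - [1,0,0,0.006,0,0,0]
    - [1,0,0,0.006,0,0,0]
    - [1,0,0,0.006,0,0,0]
    - [1,0,0,0.006,0,0,0]

```text
time_s: 29.48
tcp_pos: [0.4902, 0.0551, 0.0328]
ee_rot: [[-0.168, -0.986, 0.001], [-0.986, 0.168, 0.001], [-0.001, -0.001, -1.0]]
wrist_force: [-4.9, -0.0, 10.9]
gripper_width: 0.181
```

Request:
jog_arm:
  moves:
    - [1,0,0,-0.001,0,0,0]
    - [1,0,0,-0.001,0,0,0]
    - [0.4,0,0,-0.001,0,0,0]
    - [0,0,0,-0.001,0,0,0]
    - [-0.2,0,0,-0.001,0,0,0]
    - [-0.2,0,0,-0.001,0,0,0]
    - [-0.2,0,0,-0.001,0,0,0]
    - [-0.2,0,0,-0.001,0,0,0]
    - [-0.2,0,0,-0.01,0,0,0]
    - [-0.2,0,0,-0.02,0,0,0]

```text
time_s: 30.32
tcp_pos: [0.4901, 0.055, 0.0515]
ee_rot: [[-0.168, -0.986, -0.001], [-0.986, 0.168, 0.0], [0.0, 0.001, -1.0]]
wrist_force: [0.9, -0.1, -0.0]
gripper_width: 0.592
```

Request:
jog_arm:
  moves:
    - [-0.2,0,0,-0.03,0,0,0]
    - [-0.2,0,0,-0.06,0,0,0]
    - [-0.5,0,0,-0.1,0,0,0]
    - [-1,0,0,-0.14,0,0,0]
    - [-1,0,0,-0.18,0,0,0]
    - [-1,0,0,-0.2,0,0,0]
    - [-1,0,0,-0.22,0,0,0]
    - [-1,0,0,-0.22,0,0,0]
    - [-1,0,0,-0.22,0,0,0]
    - [-1,0,0,-0.22,0,0,0]

```text
time_s: 31.15
tcp_pos: [0.4896, 0.0549, 0.2708]
ee_rot: [[-0.168, -0.986, -0.0], [-0.986, 0.168, 0.001], [-0.001, 0.0, -1.0]]
wrist_force: [0.3, -0.3, -0.3]
gripper_width: 0.989
```

```bash
python3 snap.py a22 300 195 245 190
```

```text
31.3 [0.4897 0.0548 0.2702] [-0.  -0.2 -0.5] 0.997 [ 25.   7. -13.  -0. -70. -35.]
```

View pics/a22.png

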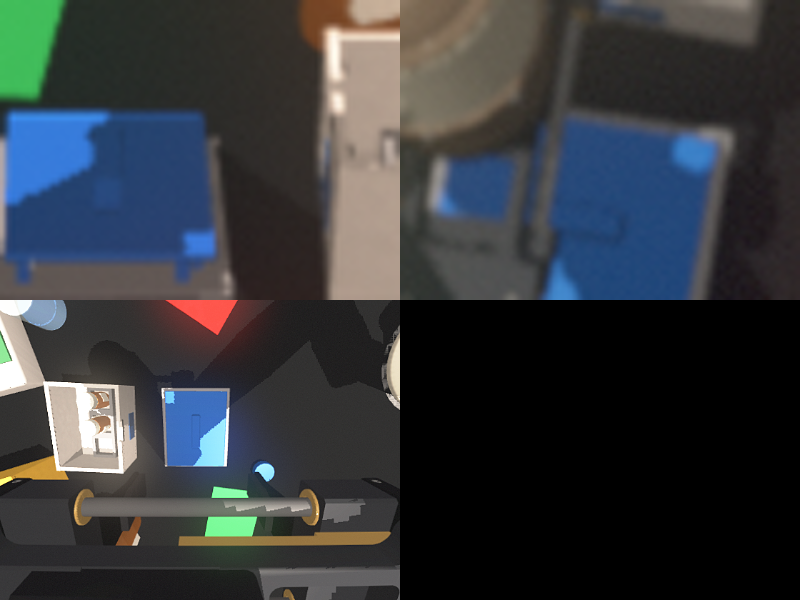

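View pics/a22_w.png

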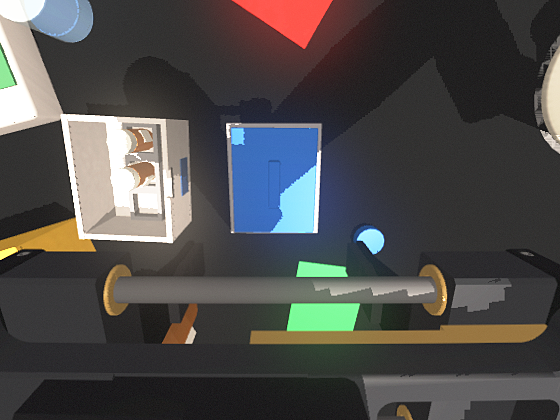

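```bash
python3 - <<'E'
from h import *
T=cap("top","t23")
P=onplane(T,[(420.5,170),(442,186.5),(421,211.5),(401.5,198)],.088);print(P.round(4));c=P.mean(0);print(c)
for i in range(4):
    d=P[(i+1)%4]-P[i];print(np.linalg.norm(d).round(4),np.degrees(np.arctan2(d[1],d[0])).round(1))
S=cap("side")
Q=onplane(S,[(295+235/8,270+150/8),(295+535/8,270+240/8),(295+438/8,270+405/8),(295+128/8,270+293/8)],.088);print(Q.round(4),Q.mean(0))
for i in range(4):
    d=Q[(i+1)%4]-Q[i];print(np.linalg.norm(d).round(4),np.degrees(np.arctan2(d[1],d[0])).round(1))
E
```

```text
[[ 0.5669 -0.4509  0.088 ]
 [ 0.5202 -0.5077  0.088 ]
 [ 0.4524 -0.4459  0.088 ]
 [ 0.4902 -0.3946  0.088 ]]
[ 0.50742986 -0.44978017  0.088     ]
0.0735 -129.5
0.0917 137.7
0.0637 53.7
0.0952 -36.3
[[ 0.4985 -0.3973  0.088 ]
 [ 0.5675 -0.447   0.088 ]
 [ 0.5245 -0.5005  0.088 ]
 [ 0.4571 -0.4456  0.088 ]] [ 0.5119034 -0.4476133  0.088    ]
0.0851 -35.8
0.0686 -128.8
0.087 140.9
0.0636 49.5
```

```bash
python3 - <<'E'
from h import *
go([.50,-.44,.24],down(-128.5))
E
```

```text
shift [0.4861, -0.0932, 0.0305] rot [0.0009, 0.0004, -1.0679] deg 61.2
```

Request:
jog_arm:
  moves:
    - [-1,0.04,-0.007,0,0,0,-0.1]
    - [-1,0.08,-0.014,0,0,0,-0.2]
    - [-1,0.12,-0.02,0,0,0,-0.3]
    - [-1,0.16,-0.03,0,0,0,-0.4]
    - [-1,0.2,-0.038,0,0,0,-0.5]
    - [-1,0.24,-0.046,0,0,0,-0.6]
    - [-1,0.28,-0.054,0.01,0,0,-0.7]
    - [-1,0.32,-0.06,0.02,0,0,-0.8]
    - [-1,0.36,-0.07,0.03,0,0,-0.9]
    - [-1,0.4,-0.077,0.03,0,0,-1.0]

```text
time_s: 32.23
tcp_pos: [0.4978, -0.3524, 0.2381]
ee_rot: [[0.742, -0.671, -0.003], [-0.671, -0.742, 0.004], [-0.005, -0.0, -1.0]]
wrist_force: [2.3, -0.0, -0.2]
gripper_width: 1.001
```

```bash
python3 - <<'E'
from h import *
go([.50,-.44,.24],down(-128.5))
E
```

```text
shift [0.0604, 0.0635, -0.0022] rot [-0.0006, 0.0048, -0.0631] deg 3.6
```

Request:
jog_arm:
  moves:
    - [-1,0.03,0.03,0,0,0,-0.063]
    - [-1,0.06,0.063,0,0,0,-0.063]
    - [-1,0.06,0.063,0,0,0,-0.063]
    - [-1,0.06,0.063,0,0,0,-0.063]
    - [-1,0.06,0.063,0,0,0,-0.063]
    - [-1,0.06,0.063,0,0,0,-0.063]
    - [-1,0.06,0.063,0,0,0,-0.063]
    - [-1,0.06,0.063,0,0,0,-0.063]
    - [-1,0.06,0.063,0,0,0,-0.063]
    - [-1,0.06,0.063,0,0,0,-0.063]

```text
time_s: 33.07
tcp_pos: [0.5012, -0.4373, 0.2416]
ee_rot: [[0.78, -0.625, 0.002], [-0.625, -0.78, 0.001], [0.001, -0.002, -1.0]]
wrist_force: [0.1, -0.3, -0.4]
gripper_width: 0.996
```

```bash
python3 - <<'E'
from h import *
W=cap("wrist","w24");s=sense();print(s["time_s"],s["tcp_pos"].round(4),s["joints"].round(0))
E
```

```text
33.1167 [ 0.5011 -0.4375  0.2415] [-27.  25.   8.  -0. -73.  79.]
```

View pics/w24.png

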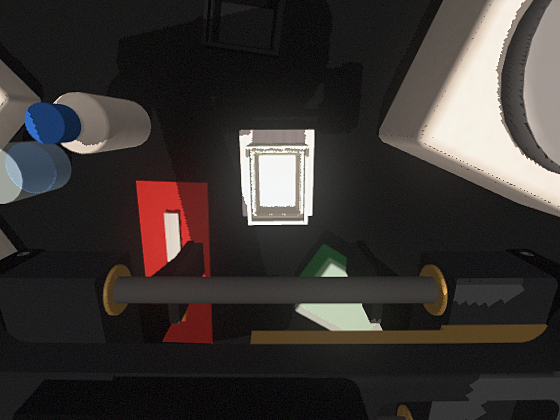

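```bash
python3 - <<'E'
from h import *
W=cap("wrist");crop(W,277,178,45,55,6,"w24z")
E
```

```text
(no output)
```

View pics/w24z.png

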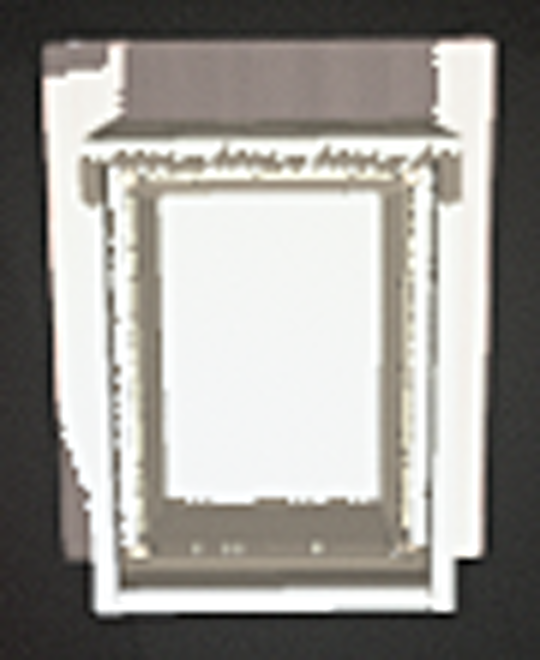

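```bash
python3 - <<'E'
from h import *
W=cap("wrist");s=sense()
P=onplane(W,[(232+a/6,123+b/6) for a,b in [(82,152),(462,152),(457,612),(93,612)]],.088);print(P.round(4));c=P.mean(0);print(c)
for i in range(4):
    d=P[(i+1)%4]-P[i];print(np.linalg.norm(d).round(4),np.degrees(np.arctan2(d[1],d[0])).round(1))
# stand base rect, z=.006
Q=onplane(W,[(232+a/6,123+b/6) for a,b in [(42,40),(497,40),(485,560),(63,560)]],.006);print(Q.mean(0))
for i in range(4):
    d=Q[(i+1)%4]-Q[i];print(np.linalg.norm(d).round(4),np.degrees(np.arctan2(d[1],d[0])).round(1))
go([c[0],c[1],.08],down(-128.5))
E
```

```text
[[ 0.562  -0.4458  0.088 ]
 [ 0.5198 -0.4983  0.088 ]
 [ 0.4515 -0.4457  0.088 ]
 [ 0.4951 -0.3916  0.088 ]]
[ 0.50711386 -0.4453525   0.088     ]
0.0673 -128.8
0.0862 142.4
0.0695 51.2
0.0862 -39.0
[ 0.50796237 -0.44636664  0.006     ]
0.0998 -128.8
0.1196 142.0
0.1006 51.2
0.1196 -38.4
shift [0.0095, 0.0023, 0.1613] rot [-0.0015, -0.0005, -0.0045] deg 0.3
```

Request:
jog_arm:
  moves:
    - [-1,0.01,0.0025,0.01,0,0,0]
    - [-1,0.01,0.0025,0.04,0,0,0]
    - [-1,0.01,0.0025,0.08,0,0,0]
    - [-1,0.01,0.0025,0.11,0,0,0]
    - [-1,0.01,0.0025,0.13,0,0,0]
    - [-1,0.01,0.0025,0.145,0,0,0]
    - [-1,0.01,0.0025,0.155,0,0,0]
    - [-1,0.01,0.0025,0.16,0,0,0]
    - [-1,0.01,0.0025,0.161,0,0,0]
    - [-1,0.01,0.0025,0.161,0,0,0]

```text
time_s: 34.05
tcp_pos: [0.5077, -0.4466, 0.0804]
ee_rot: [[0.78, -0.626, 0.002], [-0.626, -0.78, 0.0], [0.001, -0.001, -1.0]]
wrist_force: [0.1, 0.3, -0.3]
gripper_width: 1.004
```

```bash
python3 snap.py a25 335 315 418 195; python3 -c "
from h import *
go([.5078,-.446,.08],down(-128.8))"
```

```text
34.2 [ 0.508  -0.4466  0.0815] [-0.3 -0.4 -0.5] 1.003 [-28.  34.  -2.  -0. -55.  79.]
shift [-0.0006, -0.0003, 0.0015] rot [-0.0018, -0.003, 0.0005] deg 0.2
```

View pics/a25.png

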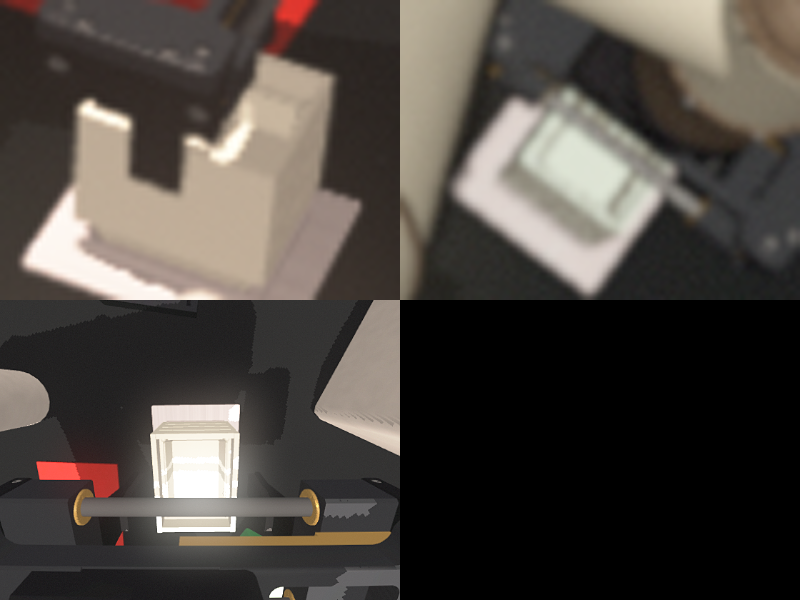

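Request:
jog_arm:
  moves:
    - [0.2,-0.0003,-0.0003,0.001,0,0,0]
    - [1,-0.0003,-0.0003,0.001,0,0,0]
    - [1,-0.0003,-0.0003,0.001,0,0,0]
    - [1,-0.0003,-0.0003,0.001,0,0,0]
    - [1,-0.0003,-0.0003,0.001,0,0,0]
    - [1,-0.0003,-0.0003,0.001,0,0,0]
    - [1,-0.0003,-0.0003,0.001,0,0,0]
    - [1,-0.0003,-0.0003,0,0,0,0]
    - [1,-0.0003,-0.0003,-0.003,0,0,0]
    - [1,-0.0003,-0.0003,-0.006,0,0,0]

```text
time_s: 35.03
tcp_pos: [0.5069, -0.4456, 0.0858]
ee_rot: [[0.78, -0.626, 0.0], [-0.626, -0.779, 0.001], [-0.001, -0.001, -1.0]]
wrist_force: [-0.5, 0.0, -0.3]
gripper_width: 0.778
```

Request:
jog_arm:
  moves:
    - [1,0,0,-0.006,0,0,0]
    - [1,0,0,-0.012,0,0,0]
    - [1,0,0,-0.02,0,0,0]
    - [1,0,0,-0.03,0,0,0]
    - [1,0,0,-0.045,0,0,0]
    - [1,0,0,-0.06,0,0,0]
    - [1,0,0,-0.08,0,0,0]
    - [1,0,0,-0.1,0,0,0]
    - [1,0,0,-0.1,0,0,0]
    - [1,0,0,-0.1,0,0,0]

```text
time_s: 35.87
tcp_pos: [0.5078, -0.4462, 0.1885]
ee_rot: [[0.78, -0.626, 0.005], [-0.626, -0.78, -0.001], [0.005, -0.002, -1.0]]
wrist_force: [0.9, -0.4, -0.5]
gripper_width: 0.777
```

```bash
python3 snap.py a26 335 295 418 195
```

```text
36.0167 [ 0.5065 -0.4453  0.185 ] [ 0.3 -0.4 -0.6] 0.772 [-28.  28.   5.  -0. -67.  79.]
```

View pics/a26.png

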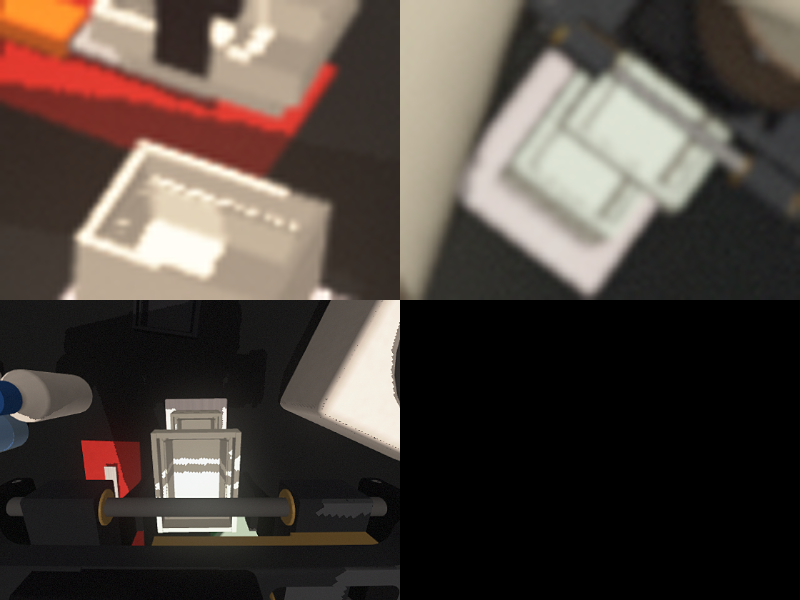

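```bash
python3 - <<'E'
from h import *
go([.4958,.4475,.2],down(162.1))
E
```

```text
shift [-0.5677, -0.6892, -0.0129] rot [-0.0002, 0.0026, 1.2062] deg 69.1
```

Request:
jog_arm:
  moves:
    - [1,-0.02,-0.024,-0.01,0,0,0.05]
    - [1,-0.043,-0.052,-0.013,0,0,0.1]
    - [1,-0.067,-0.081,-0.013,0,0,0.15]
    - [1,-0.092,-0.112,-0.013,0,0,0.2]
    - [1,-0.117,-0.143,-0.013,0,0,0.25]
    - [1,-0.142,-0.173,-0.013,0,0,0.3]
    - [1,-0.167,-0.203,-0.013,0,0,0.35]
    - [1,-0.192,-0.233,-0.013,0,0,0.4]
    - [1,-0.217,-0.263,-0.013,0,0,0.45]
    - [1,-0.242,-0.293,-0.013,0,0,0.5]

```text
time_s: 36.85
tcp_pos: [0.5009, -0.0641, 0.1986]
ee_rot: [[0.381, -0.924, -0.001], [-0.924, -0.381, 0.001], [-0.001, 0.0, -1.0]]
wrist_force: [1.4, 0.2, -1.2]
gripper_width: 0.775
```

```bash
python3 - <<'E'
from h import *
print(sense()["tcp_pos"]);go([.4958,.4475,.2],down(162.1))
E
```

```text
[ 0.50091826 -0.06412271  0.19858599]
shift [-0.4749, -0.1904, -0.0011] rot [0.0006, 0.0007, 0.7038] deg 40.3
```

Request:
jog_arm:
  moves:
    - [1,-0.035,-0.014,0,0,0,0.06]
    - [1,-0.07,-0.028,0,0,0,0.12]
    - [1,-0.107,-0.043,0,0,0,0.18]
    - [1,-0.144,-0.058,0,0,0,0.24]
    - [1,-0.18,-0.073,0,0,0,0.3]
    - [1,-0.216,-0.087,0,0,0,0.36]
    - [1,-0.253,-0.102,0,0,0,0.42]
    - [1,-0.29,-0.116,0,0,0,0.48]
    - [1,-0.32,-0.128,0,0,0,0.53]
    - [1,-0.345,-0.138,0,0,0,0.58]

```text
time_s: 37.68
tcp_pos: [0.4961, 0.3079, 0.1985]
ee_rot: [[-0.186, -0.983, -0.0], [-0.983, 0.186, -0.0], [0.0, 0.0, -1.0]]
wrist_force: [0.1, -0.2, -0.4]
gripper_width: 0.774
```

```bash
python3 - <<'E'
from h import *
print(sense()["tcp_pos"]);go([.4958,.4475,.2],down(162.1))
W=cap("wrist","w27");T=cap("top")
for c in (W,T):
  for b in blobs(mask(c,(50,120,50),(80,255,255)),300)[:3]: print(cv2.boundingRect(b),rect(c,b,.003))
E
```

```text
[0.49605546 0.307938   0.19850237]
shift [-0.1371, 0.0262, -0.0016] rot [0.0002, -0.0005, 0.1255] deg 7.2
(266, 90, 80, 90) (450.52130126953125, 256.0851135253906, 104.3000259399414, 81.76145935058594, 72.94398498535156)
(248, 325, 81, 6) (515.521728515625, 513.75146484375, 8.649942398071289, 116.48351287841797, 79.1171646118164)
(97, 198, 95, 53) (456.56317138671875, 328.2919921875, 256.2197570800781, 121.34616088867188, 72.17225646972656)
(73, 192, 29, 31) (494.5681457519531, 501.1645812988281, 65.85538482666016, 86.23470306396484, 71.63362884521484)
```

View pics/w27.png

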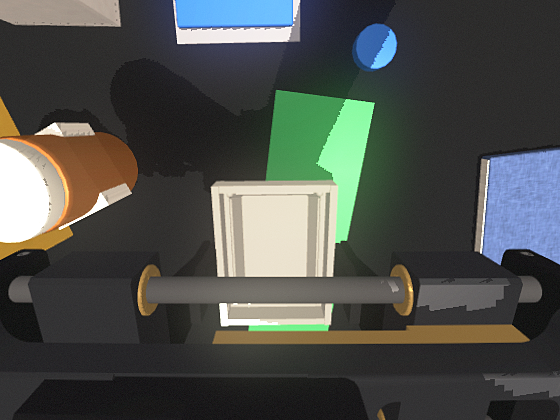

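```bash
python3 - <<'E'
from h import *
W=cap("wrist")
P=onplane(W,[(276.5,90.5),(374,102),(266.5,180)],.003);print(P.round(4),((P[0]+P[1])/2).round(4),np.linalg.norm(P[0]-P[1]));d=P[0]-P[1];print(np.degrees(np.arctan2(d[1],d[0])))
m=(P[0]+P[1])/2;print("center",m[:2]+.165*np.array([np.cos(np.radians(72.1)),np.sin(np.radians(72.1))]))
E
```

```text
[[0.4734 0.1971 0.003 ]
 [0.3648 0.2297 0.003 ]
 [0.5044 0.2967 0.003 ]] [0.4191 0.2134 0.003 ] 0.11341727261068708
-16.70736561925948
center [0.46984415 0.37043006]
```

```bash
python3 - <<'E'
from h import *
go([.4956,.4490,.1],down(162.4));go([.4956,.4490,.0315],down(162.4))
E
```

```text
shift [-0.1396, 0.0263, 0.098] rot [0.0006, -0.0012, 0.1241] deg 7.1
shift [-0.1397, 0.0263, 0.1665] rot [0.0006, -0.0012, 0.1241] deg 7.1
```

Request:
jog_arm:
  moves:
    - [1,-0.035,0.006,0,0,0,0.04]
    - [1,-0.07,0.013,0,0,0,0.08]
    - [1,-0.105,0.02,0.02,0,0,0.124]
    - [1,-0.13,0.025,0.05,0,0,0.124]
    - [1,-0.1396,0.0263,0.08,0,0,0.124]
    - [1,-0.1396,0.0263,0.11,0,0,0.124]
    - [1,-0.1396,0.0263,0.135,0,0,0.124]
    - [1,-0.1396,0.0263,0.15,0,0,0.124]
    - [1,-0.1396,0.0263,0.155,0,0,0.124]
    - [1,-0.1396,0.0263,0.155,0,0,0.124]

```text
time_s: 38.67
tcp_pos: [0.4967, 0.4458, 0.0429]
ee_rot: [[-0.306, -0.952, -0.002], [-0.952, 0.306, -0.003], [0.003, 0.001, -1.0]]
wrist_force: [0.9, 0.4, -0.7]
gripper_width: 0.772
```

```bash
python3 snap.py a28 250 170 110 205; python3 -c "
from h import *
go([.4956,.4490,.0315],down(162.4))"
```

```text
38.8167 [0.498  0.4482 0.0466] [-0.1 -0.1 -0. ] 0.779 [ 56.  35.  -5.   0. -50. -74.]
shift [0.0, 0.0026, 0.0151] rot [-0.002, 0.0037, -0.0029] deg 0.3
```

View pics/a28.png

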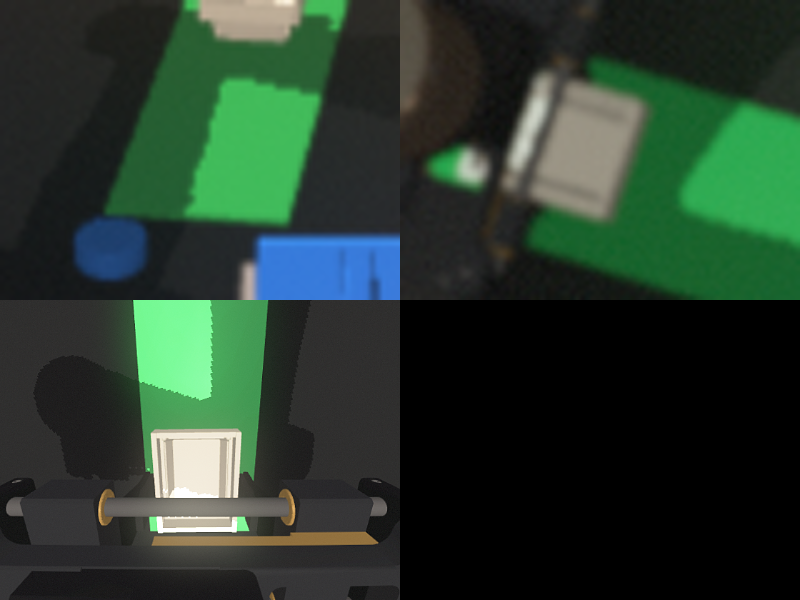

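Request:
jog_arm:
  moves:
    - [1,0,0.002,0.004,0,0,0]
    - [1,0,0.002,0.008,0,0,0]
    - [1,0,0.002,0.011,0,0,0]
    - [1,0,0.002,0.013,0,0,0]
    - [1,0,0.002,0.014,0,0,0]
    - [1,0,0.002,0.015,0,0,0]
    - [1,0,0.002,0.016,0,0,0]
    - [1,0,0.002,0.016,0,0,0]
    - [1,0,0.002,0.016,0,0,0]
    - [1,0,0.002,0.016,0,0,0]

```text
time_s: 39.65
tcp_pos: [0.4953, 0.4486, 0.029]
ee_rot: [[-0.305, -0.952, 0.001], [-0.952, 0.305, 0.001], [-0.001, -0.001, -1.0]]
wrist_force: [1.1, 0.5, -1.1]
gripper_width: 0.775
```

Request:
jog_arm:
  moves:
    - [1,0,0,0.001,0,0,0]
    - [1,0,0,0.001,0,0,0]
    - [1,0,0,0.002,0,0,0]
    - [1,0,0,0.002,0,0,0]
    - [1,0,0,0.002,0,0,0]
    - [1,0,0,0.002,0,0,0]
    - [1,0,0,0.002,0,0,0]
    - [1,0,0,0.002,0,0,0]
    - [1,0,0,0.002,0,0,0]
    - [1,0,0,0.002,0,0,0]

```text
time_s: 40.48
tcp_pos: [0.4954, 0.4488, 0.0283]
ee_rot: [[-0.305, -0.952, 0.002], [-0.952, 0.305, 0.002], [-0.002, -0.001, -1.0]]
wrist_force: [-1.8, -0.8, 4.9]
gripper_width: 0.777
```

Contact. Release and rise.

Request:
jog_arm:
  moves:
    - [0,0,0,-0.001,0,0,0]
    - [-1,0,0,-0.001,0,0,0]
    - [-1,0,0,-0.001,0,0,0]
    - [-1,0,0,-0.001,0,0,0]
    - [-1,0,0,-0.001,0,0,0]
    - [-1,0,0,-0.01,0,0,0]
    - [-1,0,0,-0.03,0,0,0]
    - [-1,0,0,-0.065,0,0,0]
    - [-1,0,0,-0.105,0,0,0]
    - [-1,0,0,-0.14,0,0,0]

```text
time_s: 41.32
tcp_pos: [0.4953, 0.4483, 0.1696]
ee_rot: [[-0.305, -0.952, 0.002], [-0.952, 0.305, 0.001], [-0.002, -0.002, -1.0]]
wrist_force: [-0.3, 0.5, 0.2]
gripper_width: 0.999
```

```bash
python3 snap.py a29 260 155 110 205; python3 -c "
from h import *
go([.5078,-.446,.19],down(-128.8))"
```

```text
41.4667 [0.4964 0.4501 0.172 ] [ 0.5 -0.8  0.3] 0.998 [ 56.  28.   3.   0. -64. -74.]
shift [0.8498, -0.284, -0.0253] rot [-0.0096, 0.0063, -1.2032] deg 68.9
```

View pics/a29.png

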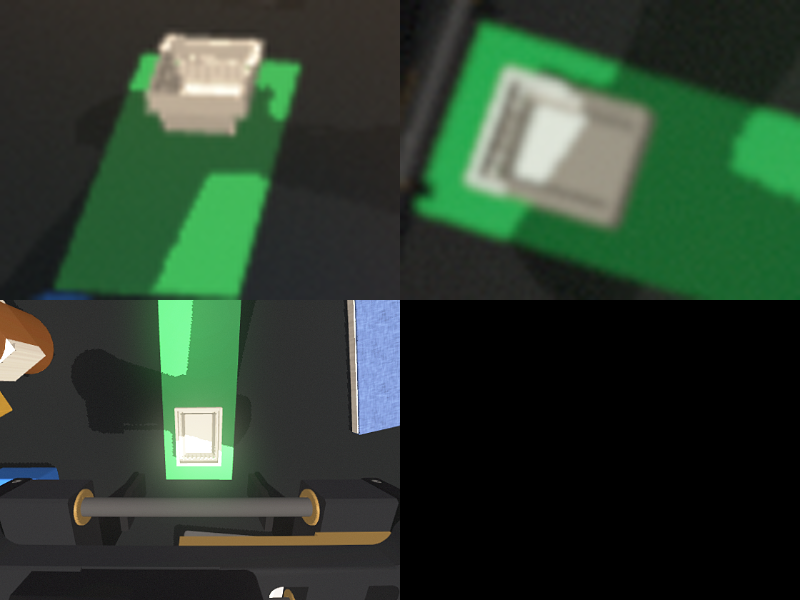

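Request:
jog_arm:
  moves:
    - [-1,0.03,-0.01,-0.02,0,0,-0.05]
    - [-1,0.068,-0.0227,-0.03,0,0,-0.1]
    - [-1,0.106,-0.0354,-0.03,0,0,-0.15]
    - [-1,0.144,-0.048,-0.03,0,0,-0.2]
    - [-1,0.182,-0.061,-0.03,0,0,-0.25]
    - [-1,0.22,-0.0735,-0.03,0,0,-0.3]
    - [-1,0.258,-0.086,-0.03,0,0,-0.35]
    - [-1,0.296,-0.099,-0.03,0,0,-0.4]
    - [-1,0.334,-0.1116,-0.03,0,0,-0.45]
    - [-1,0.372,-0.124,-0.03,0,0,-0.5]

```text
time_s: 42.3
tcp_pos: [0.4984, 0.0542, 0.1958]
ee_rot: [[0.192, -0.981, -0.001], [-0.981, -0.192, 0.0], [-0.001, 0.001, -1.0]]
wrist_force: [0.9, 0.0, -0.2]
gripper_width: 1.002
```

```bash
python3 - <<'E'
from h import *
print(sense()["tcp_pos"]);go([.5078,-.446,.18],down(-128.8))
E
```

```text
[0.49842683 0.05419124 0.19575988]
shift [0.4927, 0.0866, 0.0155] rot [0.0003, 0.0007, -0.7009] deg 40.2
```

Request:
jog_arm:
  moves:
    - [-1,0.038,0.0067,0,0,0,-0.07]
    - [-1,0.076,0.0134,0,0,0,-0.14]
    - [-1,0.115,0.02,0,0,0,-0.21]
    - [-1,0.154,0.027,0,0,0,-0.28]
    - [-1,0.193,0.034,0,0,0,-0.35]
    - [-1,0.232,0.041,0,0,0,-0.42]
    - [-1,0.271,0.0477,0,0,0,-0.49]
    - [-1,0.31,0.0545,0,0,0,-0.56]
    - [-1,0.349,0.0613,0,0,0,-0.63]
    - [-1,0.388,0.068,0,0,0,-0.7]

```text
time_s: 43.13
tcp_pos: [0.5051, -0.3392, 0.195]
ee_rot: [[0.779, -0.627, -0.001], [-0.627, -0.779, 0.002], [-0.002, -0.001, -1.0]]
wrist_force: [1.6, 0.4, 0.1]
gripper_width: 0.997
```

```bash
python3 - <<'E'
from h import *
print(sense()["tcp_pos"]);go([.5078,-.446,.12],down(-128.8))
E
```

```text
[ 0.50505197 -0.33923496  0.19503513]
shift [0.0692, 0.0815, 0.0748] rot [-0.001, 0.002, -0.0004] deg 0.1
```

Request:
jog_arm:
  moves:
    - [-1,0.025,0.03,0,0,0,0]
    - [-1,0.05,0.06,0,0,0,0]
    - [-1,0.0692,0.0815,0,0,0,0]
    - [-1,0.0692,0.0815,0,0,0,0]
    - [-1,0.0692,0.0815,0.02,0,0,0]
    - [-1,0.0692,0.0815,0.04,0,0,0]
    - [-1,0.0692,0.0815,0.06,0,0,0]
    - [-1,0.0692,0.0815,0.075,0,0,0]
    - [-1,0.0692,0.0815,0.075,0,0,0]
    - [-1,0.0692,0.0815,0.075,0,0,0]

```text
time_s: 43.97
tcp_pos: [0.5079, -0.4436, 0.1197]
ee_rot: [[0.777, -0.629, -0.002], [-0.629, -0.777, 0.003], [-0.003, -0.001, -1.0]]
wrist_force: [-0.1, 0.3, 0.7]
gripper_width: 1.0
```

```bash
python3 snap.py a30 335 315 418 195; python3 -c "
from h import *
go([.5078,-.446,.0645],down(-128.8))"
```

```text
44.1167 [ 0.5094 -0.4446  0.1225] [ 0.1 -0.1 -0.6] 0.999 [-27.  31.   1.  -0. -59.  79.]
shift [-0.0005, 0.0022, 0.058] rot [-0.0016, -0.0027, -0.0031] deg 0.3
```

View pics/a30.png

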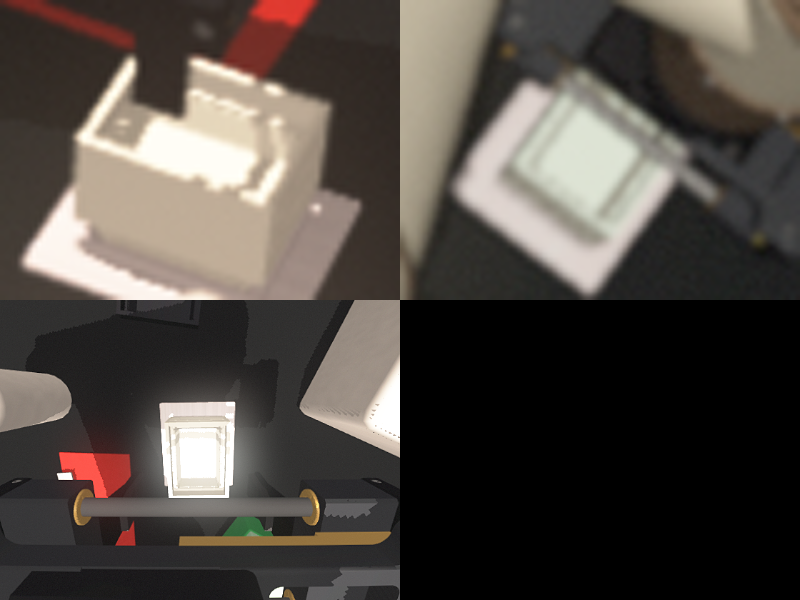

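Request:
jog_arm:
  moves:
    - [-1,0,0.002,0.01,0,0,0]
    - [-1,0,0.002,0.025,0,0,0]
    - [-1,0,0.002,0.04,0,0,0]
    - [-1,0,0.002,0.05,0,0,0]
    - [-1,0,0.002,0.055,0,0,0]
    - [-1,0,0.002,0.057,0,0,0]
    - [-1,0,0.002,0.0575,0,0,0]
    - [-1,0,0.002,0.0575,0,0,0]
    - [-1,0,0.002,0.0575,0,0,0]
    - [-1,0,0.002,0.0575,0,0,0]

```text
time_s: 44.95
tcp_pos: [0.5079, -0.4462, 0.0644]
ee_rot: [[0.777, -0.629, 0.002], [-0.629, -0.777, 0.0], [0.002, -0.002, -1.0]]
wrist_force: [0.1, -1.1, 0.1]
gripper_width: 0.999
```

Request:
jog_arm:
  moves:
    - [0.2,0,0,0,0,0,0]
    - [1,0,0,0,0,0,0]
    - [1,0,0,0,0,0,0]
    - [1,0,0,0,0,0,0]
    - [1,0,0,0,0,0,0]
    - [1,0,0,0,0,0,0]
    - [1,0,0,0,0,0,0]
    - [1,0,0,0,0,0,0]
    - [1,0,0,-0.003,0,0,0]
    - [1,0,0,-0.006,0,0,0]

```text
time_s: 45.78
tcp_pos: [0.5072, -0.4458, 0.0693]
ee_rot: [[0.777, -0.63, 0.0], [-0.63, -0.777, 0.002], [-0.001, -0.001, -1.0]]
wrist_force: [-0.4, -0.0, -0.6]
gripper_width: 0.779
```

Request:
jog_arm:
  moves:
    - [1,0,0,-0.006,0,0,0]
    - [1,0,0,-0.012,0,0,0]
    - [1,0,0,-0.02,0,0,0]
    - [1,0,0,-0.03,0,0,0]
    - [1,0,0,-0.045,0,0,0]
    - [1,0,0,-0.065,0,0,0]
    - [1,0,0,-0.09,0,0,0]
    - [1,0,0,-0.115,0,0,0]
    - [1,0,0,-0.12,0,0,0]
    - [1,0,0,-0.12,0,0,0]

```text
time_s: 46.62
tcp_pos: [0.5085, -0.4468, 0.1934]
ee_rot: [[0.777, -0.629, 0.007], [-0.629, -0.777, -0.003], [0.007, -0.002, -1.0]]
wrist_force: [-0.0, -0.9, -0.7]
gripper_width: 0.776
```

```bash
python3 snap.py a31 335 290 418 195; python3 -c "
from h import *
go([.444,.2875,.2],down(162.4))"
```

```text
46.7667 [ 0.5066 -0.4454  0.1882] [-0.9 -0.2 -1. ] 0.777 [-28.  28.   5.  -0. -67.  79.]
shift [-0.5101, -0.53, -0.0097] rot [-0.0001, 0.0031, 1.1968] deg 68.6
```

View pics/a31.png

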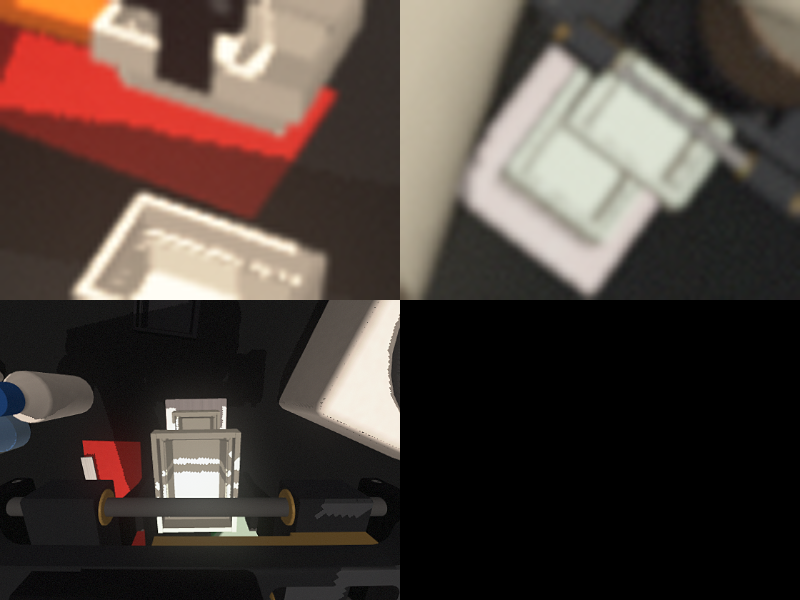

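Request:
jog_arm:
  moves:
    - [1,-0.02,-0.021,-0.01,0,0,0.06]
    - [1,-0.045,-0.047,-0.01,0,0,0.12]
    - [1,-0.072,-0.075,-0.01,0,0,0.18]
    - [1,-0.1,-0.104,-0.01,0,0,0.24]
    - [1,-0.128,-0.133,-0.01,0,0,0.3]
    - [1,-0.156,-0.162,-0.01,0,0,0.36]
    - [1,-0.184,-0.191,-0.01,0,0,0.42]
    - [1,-0.212,-0.22,-0.01,0,0,0.48]
    - [1,-0.24,-0.249,-0.01,0,0,0.54]
    - [1,-0.268,-0.278,-0.01,0,0,0.6]

```text
time_s: 47.6
tcp_pos: [0.4725, -0.0597, 0.1986]
ee_rot: [[0.283, -0.959, -0.002], [-0.959, -0.283, 0.001], [-0.001, 0.001, -1.0]]
wrist_force: [1.5, 0.5, -1.6]
gripper_width: 0.778
```

```bash
python3 - <<'E'
from h import *
print(sense()["tcp_pos"]);go([.444,.2875,.18],down(162.4))
T=cap("top","t32");crop(T,345,205,50,40,8,"t32z")
E
```

```text
[ 0.47251791 -0.05966911  0.19857202]
shift [-0.341, -0.0708, 0.0188] rot [0.0017, 0.0006, 0.5939] deg 34.0
```

View pics/t32z.png

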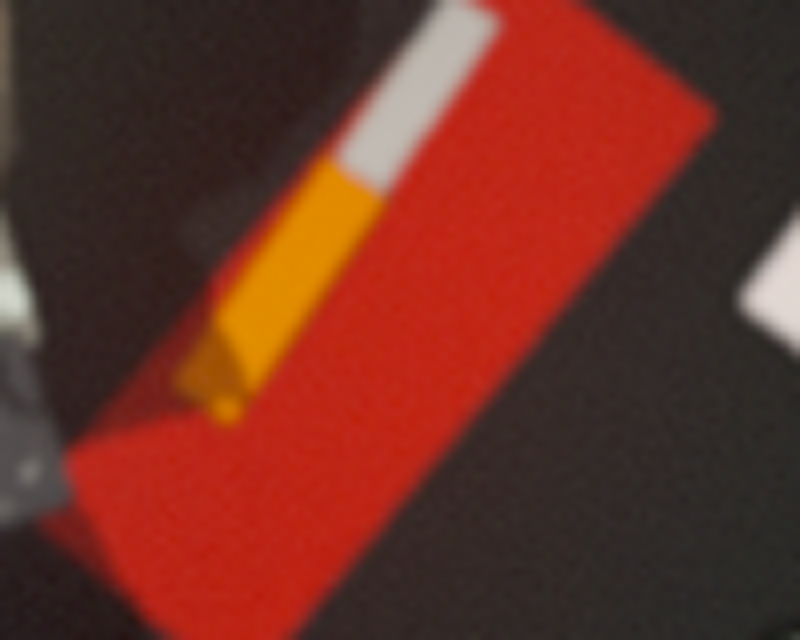

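Request:
jog_arm:
  moves:
    - [1,-0.035,-0.007,0,0,0,0.07]
    - [1,-0.073,-0.015,0,0,0,0.14]
    - [1,-0.112,-0.023,0,0,0,0.21]
    - [1,-0.151,-0.031,0,0,0,0.28]
    - [1,-0.19,-0.039,0,0,0,0.35]
    - [1,-0.229,-0.047,0,0,0,0.42]
    - [1,-0.268,-0.055,0,0,0,0.49]
    - [1,-0.305,-0.063,0,0,0,0.55]
    - [1,-0.33,-0.068,0,0,0,0.594]
    - [1,-0.341,-0.0708,0.01,0,0,0.594]

```text
time_s: 48.48
tcp_pos: [0.4445, 0.2893, 0.1902]
ee_rot: [[-0.297, -0.955, 0.003], [-0.955, 0.297, 0.002], [-0.003, -0.002, -1.0]]
wrist_force: [1.1, 0.5, -0.2]
gripper_width: 0.775
```

```bash
python3 - <<'E'
from h import *
capture("side");print(sense()["tcp_pos"]);go([.444,.2875,.045],down(162.4))
E
```

```text
[0.44325229 0.28840828 0.18683773]
shift [0.0005, -0.0012, 0.1418] rot [0.0013, -0.0013, 0.0066] deg 0.4
```

Request:
jog_arm:
  moves:
    - [1,0,-0.001,0.03,0,0,0]
    - [1,0,-0.001,0.065,0,0,0]
    - [1,0,-0.001,0.095,0,0,0]
    - [1,0,-0.001,0.12,0,0,0]
    - [1,0,-0.001,0.135,0,0,0]
    - [1,0,-0.001,0.145,0,0,0]
    - [1,0,-0.001,0.15,0,0,0]
    - [1,0,-0.001,0.154,0,0,0]
    - [1,0,-0.001,0.156,0,0,0]
    - [1,0,-0.001,0.156,0,0,0]

```text
time_s: 49.37
tcp_pos: [0.4458, 0.2856, 0.0345]
ee_rot: [[-0.299, -0.954, 0.002], [-0.954, 0.299, 0.002], [-0.002, -0.001, -1.0]]
wrist_force: [0.7, -0.2, 0.2]
gripper_width: 0.778
```

```bash
python3 snap.py a33 250 170 150 215; python3 -c "
from h import *
go([.444,.2875,.0285],down(162.4))"
```

```text
49.5167 [0.4459 0.286  0.035 ] [-0.2 -0.2 -1.5] 0.776 [ 50.  25. -26.   0. -38. -68.]
shift [-0.0009, 0.0023, 0.0065] rot [-0.0016, 0.0029, 0.0034] deg 0.3
```

View pics/a33.png

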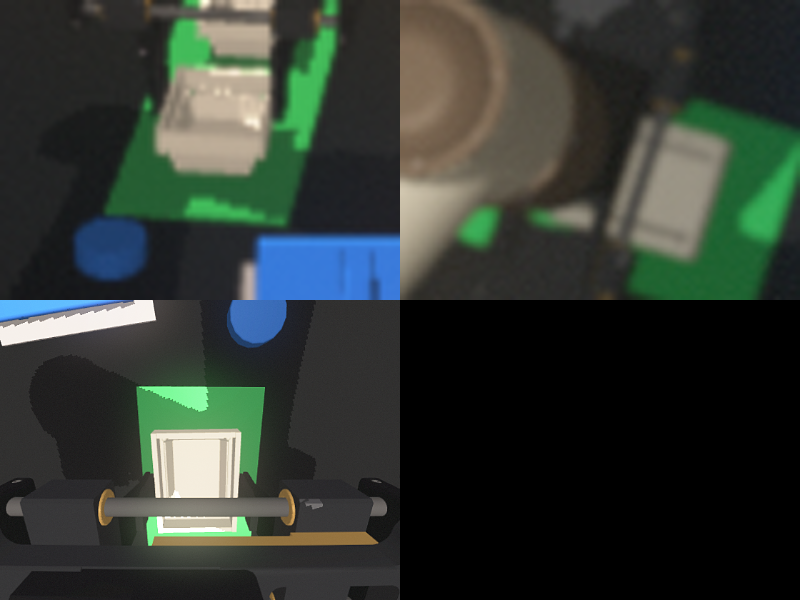

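Request:
jog_arm:
  moves:
    - [1,0,0.001,0.002,0,0,0]
    - [1,0,0.001,0.004,0,0,0]
    - [1,0,0.001,0.005,0,0,0]
    - [1,0,0.001,0.006,0,0,0]
    - [1,0,0.001,0.007,0,0,0]
    - [1,0,0.001,0.007,0,0,0]
    - [1,0,0.001,0.007,0,0,0]
    - [1,0,0.001,0.007,0,0,0]
    - [1,0,0.001,0.007,0,0,0]
    - [1,0,0.001,0.007,0,0,0]

```text
time_s: 50.35
tcp_pos: [0.4445, 0.2859, 0.0285]
ee_rot: [[-0.299, -0.954, 0.001], [-0.954, 0.299, 0.001], [-0.001, -0.001, -1.0]]
wrist_force: [-3.3, -1.2, 9.0]
gripper_width: 0.777
```

Contact; release and rise.

Request:
jog_arm:
  moves:
    - [0,0,0,-0.001,0,0,0]
    - [-1,0,0,-0.001,0,0,0]
    - [-1,0,0,-0.001,0,0,0]
    - [-1,0,0,-0.001,0,0,0]
    - [-1,0,0,-0.001,0,0,0]
    - [-1,0,0,-0.01,0,0,0]
    - [-1,0,0,-0.03,0,0,0]
    - [-1,0,0,-0.065,0,0,0]
    - [-1,0,0,-0.105,0,0,0]
    - [-1,0,0,-0.145,0,0,0]

```text
time_s: 51.18
tcp_pos: [0.444, 0.2852, 0.174]
ee_rot: [[-0.299, -0.954, 0.0], [-0.954, 0.299, -0.0], [-0.0, -0.0, -1.0]]
wrist_force: [0.8, 0.9, -0.1]
gripper_width: 1.001
```

```bash
python3 - <<'E'
from h import *
go([.60,.05,.26],down(167.4))
E
```

```text
shift [0.1777, -0.2193, -0.0859] rot [-0.0005, 0.0, -0.084] deg 4.8
```

Request:
jog_arm:
  moves:
    - [-1,0.01,-0.015,-0.03,0,0,0]
    - [-1,0.03,-0.04,-0.06,0,0,-0.04]
    - [-1,0.055,-0.07,-0.086,0,0,-0.084]
    - [-1,0.08,-0.1,-0.086,0,0,-0.084]
    - [-1,0.105,-0.13,-0.086,0,0,-0.084]
    - [-1,0.13,-0.16,-0.086,0,0,-0.084]
    - [-1,0.155,-0.19,-0.086,0,0,-0.084]
    - [-1,0.178,-0.22,-0.086,0,0,-0.084]
    - [-1,0.178,-0.245,-0.086,0,0,-0.084]
    - [-1,0.178,-0.255,-0.086,0,0,-0.084]

```text
time_s: 52.02
tcp_pos: [0.6362, 0.0368, 0.2581]
ee_rot: [[-0.222, -0.975, 0.002], [-0.975, 0.222, 0.001], [-0.001, -0.001, -1.0]]
wrist_force: [1.1, 0.1, -0.2]
gripper_width: 1.003
```

```bash
python3 - <<'E'
from h import *
capture("side");W=cap("wrist","w34");s=sense();print(s["time_s"],s["tcp_pos"].round(4),s["joints"].round(0))
E
```

```text
52.1167 [0.6351 0.0387 0.2574] [ 18.  22.   5.  -0. -73. -31.]
```

View pics/w34.png

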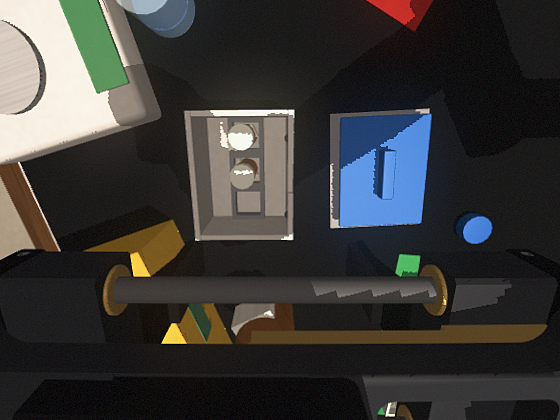

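```bash
python3 - <<'E'
from h import *
W=cap("wrist");crop(W,242,175,64,72,5,"w34z")
E
```

```text
(no output)
```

View pics/w34z.png

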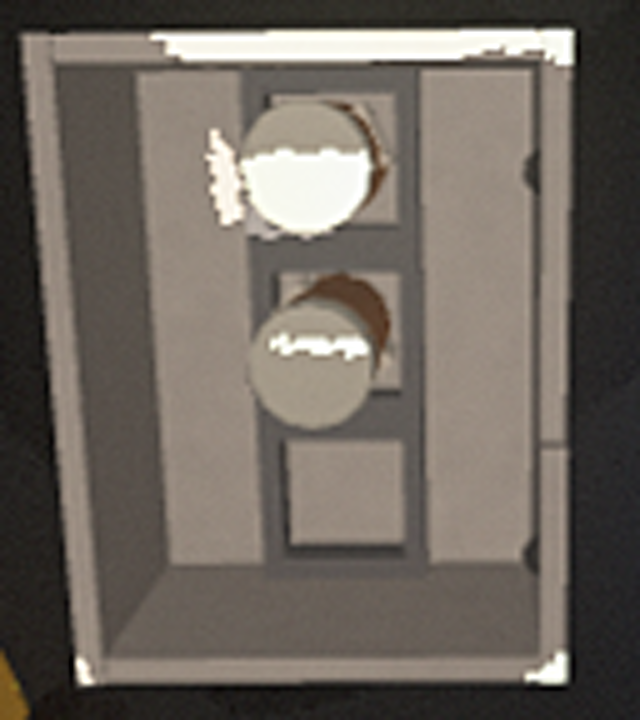

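```bash
python3 - <<'E'
from h import *
W=cap("wrist")
f=lambda L,z:onplane(W,[(178+a/5,103+b/5) for a,b in L],z)
J=f([(306,167),(311,365),(242,167),(371,167)],.082);print(J.round(4),np.linalg.norm(J[2]-J[3]),np.linalg.norm(J[0]-J[1]))
C=f([(22,33),(573,30),(568,683),(80,685)],.09);c=C.mean(0);print(C.round(4),c)
for i in range(4):
    d=C[(i+1)%4]-C[i];print(np.linalg.norm(d).round(4),np.degrees(np.arctan2(d[1],d[0])).round(1))
a=np.radians(-12.7);y=np.array([-np.sin(a),np.cos(a)]);print("pred jars",c[:2]-.046*y,c[:2])
go([J[1][0],J[1][1],.15],down(167.3)); 
E
```

```text
[[ 0.6589 -0.0316  0.082 ]
 [ 0.6691  0.0121  0.082 ]
 [ 0.673  -0.0348  0.082 ]
 [ 0.6446 -0.0284  0.082 ]] 0.029054243111053993 0.04494200945796886
[[ 0.7104 -0.0724  0.09  ]
 [ 0.5948 -0.0467  0.09  ]
 [ 0.6267  0.1002  0.09  ]
 [ 0.7427  0.0746  0.09  ]] [0.66864145 0.01391218 0.09      ]
0.1184 167.5
0.1503 77.8
0.1188 -12.5
0.1504 -102.4
pred jars [ 0.65852852 -0.03096241] [0.66864145 0.01391218]
shift [0.0195, -0.0407, 0.108] rot [0.0001, 0.001, 0.002] deg 0.1
```

Request:
jog_arm:
  moves:
    - [-0.25,0.01,-0.02,0,0,0,0]
    - [-0.25,0.0195,-0.0407,0,0,0,0]
    - [-0.25,0.0195,-0.0407,0.03,0,0,0]
    - [-0.25,0.0195,-0.0407,0.06,0,0,0]
    - [-0.25,0.0195,-0.0407,0.09,0,0,0]
    - [-0.25,0.0195,-0.0407,0.12,0,0,0]
    - [-0.25,0.0195,-0.0407,0.145,0,0,0]
    - [-0.25,0.0195,-0.0407,0.153,0,0,0]
    - [-0.25,0.0195,-0.0407,0.153,0,0,0]
    - [-0.25,0.0195,-0.0407,0.153,0,0,0]

```text
time_s: 53.05
tcp_pos: [0.6704, 0.0125, 0.1067]
ee_rot: [[-0.217, -0.976, 0.003], [-0.976, 0.217, 0.001], [-0.001, -0.003, -1.0]]
wrist_force: [-0.1, 0.6, 0.3]
gripper_width: 0.624
```

```bash
python3 snap.py a35 345 185 250 140; python3 -c "
from h import *
go([.669,.0128,.048],down(167.3))"
```

```text
53.2 [0.6712 0.0122 0.1078] [-0.5 -0.8 -0.4] 0.625 [ 15.  32.  -1.  -0. -57. -27.]
shift [0.0001, 0.0026, 0.0598] rot [-0.005, 0.0028, 0.0024] deg 0.4
```

View pics/a35.png

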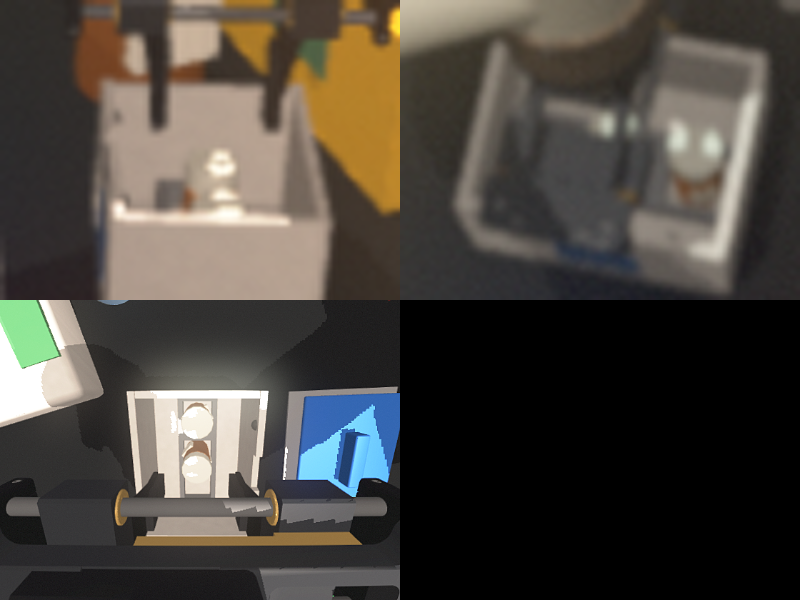

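Fingers straddle the middle jar along case x; go in.

Request:
jog_arm:
  moves:
    - [-0.25,0,0.002,0.01,0,0,0]
    - [-0.25,0,0.002,0.02,0,0,0]
    - [-0.25,0,0.002,0.032,0,0,0]
    - [-0.25,0,0.002,0.044,0,0,0]
    - [-0.25,0,0.002,0.053,0,0,0]
    - [-0.25,0,0.002,0.058,0,0,0]
    - [-0.25,0,0.002,0.06,0,0,0]
    - [-0.25,0,0.002,0.06,0,0,0]
    - [-0.25,0,0.002,0.06,0,0,0]
    - [-0.25,0,0.002,0.06,0,0,0]

```text
time_s: 54.03
tcp_pos: [0.6686, 0.0123, 0.0458]
ee_rot: [[-0.218, -0.976, 0.003], [-0.976, 0.218, 0.001], [-0.002, -0.002, -1.0]]
wrist_force: [0.0, 0.2, 0.6]
gripper_width: 0.628
```

Request:
jog_arm:
  moves:
    - [0.1,0,0,0,0,0,0]
    - [0.3,0,0,0,0,0,0]
    - [1,0,0,0,0,0,0]
    - [1,0,0,0,0,0,0]
    - [1,0,0,0,0,0,0]
    - [1,0,0,0,0,0,0]
    - [1,0,0,0,0,0,0]
    - [1,0,0,0,0,0,0]
    - [1,0,0,-0.005,0,0,0]
    - [1,0,0,-0.012,0,0,0]

```text
time_s: 54.87
tcp_pos: [0.6678, 0.0121, 0.0566]
ee_rot: [[-0.218, -0.976, 0.0], [-0.976, 0.218, 0.001], [-0.001, 0.0, -1.0]]
wrist_force: [1.3, -0.9, -1.8]
gripper_width: 0.336
```

Request:
jog_arm:
  moves:
    - [1,0,0,-0.015,0,0,0]
    - [1,0,0,-0.03,0,0,0]
    - [1,0,0,-0.05,0,0,0]
    - [1,0,0,-0.07,0,0,0]
    - [1,0,0,-0.09,0,0,0]
    - [1,0,0,-0.11,0,0,0]
    - [1,0,0,-0.125,0,0,0]
    - [1,0,0,-0.125,0,0,0]
    - [1,0,0,-0.125,0,0,0]
    - [1,0,0,-0.125,0,0,0]

```text
time_s: 55.7
tcp_pos: [0.6668, 0.0121, 0.1809]
ee_rot: [[-0.219, -0.976, -0.002], [-0.976, 0.219, 0.001], [-0.001, 0.002, -1.0]]
wrist_force: [-0.5, 0.7, -0.4]
gripper_width: 0.342
```

```bash
python3 snap.py a36 345 165 250 140; python3 -c "
from h import *
go([.444,.286,.18],down(167.3))"
```

```text
55.85 [0.6671 0.0119 0.1805] [ 0.3 -0.4  0.6] 0.335 [ 15.  28.   4.  -0. -66. -27.]
shift [-0.2188, 0.2775, 0.0011] rot [0.0021, -0.0, 0.0015] deg 0.1
```

View pics/a36.png

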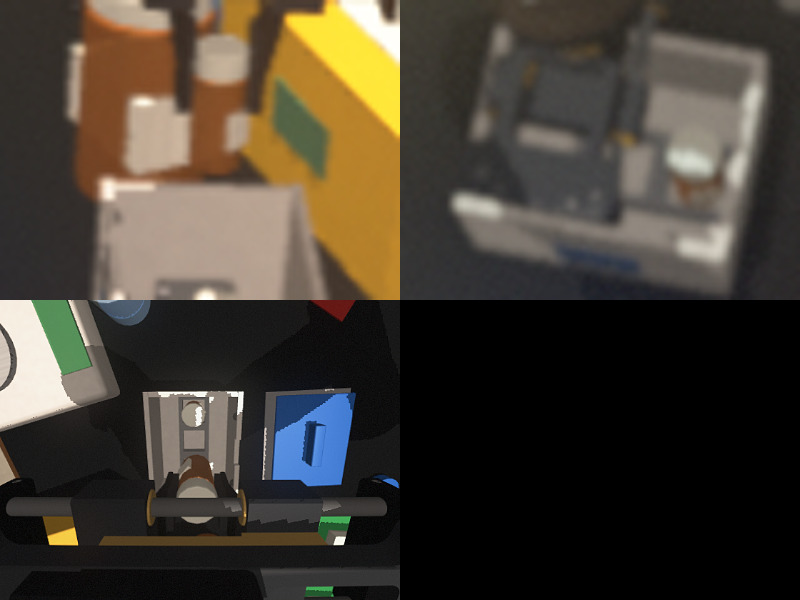

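Request:
jog_arm:
  moves:
    - [1,-0.015,0.02,-0.01,0,0,0]
    - [1,-0.035,0.045,-0.015,0,0,0]
    - [1,-0.06,0.075,-0.015,0,0,0]
    - [1,-0.084,0.106,-0.015,0,0,0]
    - [1,-0.108,0.137,-0.015,0,0,0]
    - [1,-0.132,0.168,-0.015,0,0,0]
    - [1,-0.156,0.199,-0.015,0,0,0]
    - [1,-0.18,0.228,-0.01,0,0,0]
    - [1,-0.202,0.256,0,0,0,0]
    - [1,-0.2188,0.2775,0.01,0,0,0]

```text
time_s: 56.68
tcp_pos: [0.443, 0.2878, 0.1717]
ee_rot: [[-0.217, -0.976, 0.001], [-0.976, 0.217, 0.001], [-0.001, -0.001, -1.0]]
wrist_force: [1.3, 0.2, -0.2]
gripper_width: 0.332
```

```bash
python3 - <<'E'
from h import *
capture("side");W=cap("wrist","w37");s=sense();print(s["time_s"],s["tcp_pos"].round(4),s["joints"].round(0));go([.4445,.2859,.075],down(167.3))
E
```

```text
56.7833 [0.4417 0.2877 0.17  ] [ 51.  15. -18.  -0. -57. -63.]
shift [0.0009, -0.0033, 0.095] rot [0.002, -0.0023, 0.0062] deg 0.4
```

View pics/w37.png

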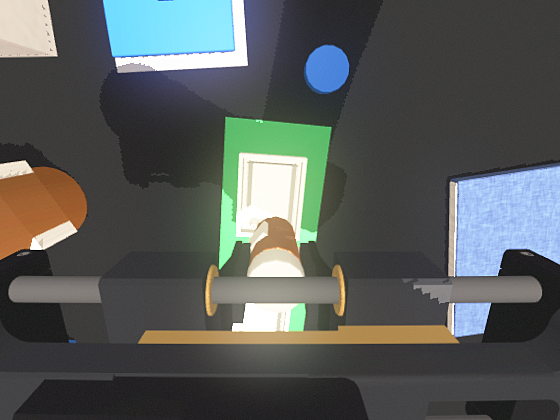

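```bash
python3 - <<'E'
from h import *
W=cap("wrist")
P=onplane(W,[(238.5,153),(307.5,157)],.037);d=P[0]-P[1];print(P.round(4),np.linalg.norm(d),np.degrees(np.arctan2(d[1],d[0])));n=np.array([-d[1],d[0],0])/np.linalg.norm(d);print("center",(P.mean(0)+.044*n).round(4))
E
```

```text
[[0.466  0.2314 0.037 ]
 [0.3994 0.2502 0.037 ]] 0.06917470311360195 -15.71714962400908
center [0.4446 0.2832 0.037 ]
```

Request:
jog_arm:
  moves:
    - [1,0.001,-0.003,0.02,0,0,0]
    - [1,0.0015,-0.003,0.04,0,0,0]
    - [1,0.0015,-0.003,0.06,0,0,0]
    - [1,0.0015,-0.003,0.08,0,0,0]
    - [1,0.0015,-0.003,0.095,0,0,0]
    - [1,0.0015,-0.003,0.105,0,0,0]
    - [1,0.0015,-0.003,0.112,0,0,0]
    - [1,0.0015,-0.003,0.117,0,0,0]
    - [1,0.0015,-0.003,0.12,0,0,0]
    - [1,0.0015,-0.003,0.12,0,0,0]

```text
time_s: 57.67
tcp_pos: [0.4478, 0.2841, 0.0521]
ee_rot: [[-0.218, -0.976, 0.001], [-0.976, 0.218, 0.001], [-0.001, -0.001, -1.0]]
wrist_force: [-0.3, -0.5, -0.4]
gripper_width: 0.334
```

```bash
python3 snap.py a38 255 165 150 210; python3 -c "
from h import *
go([.4445,.285,.043],down(167.3))"
```

```text
57.8167 [0.448  0.2845 0.0529] [ 0.5 -0.4 -0.6] 0.336 [ 50.  24. -25.   0. -41. -63.]
shift [0.0003, 0.0036, 0.0099] rot [-0.0018, 0.0025, 0.0018] deg 0.2
```

View pics/a38.png

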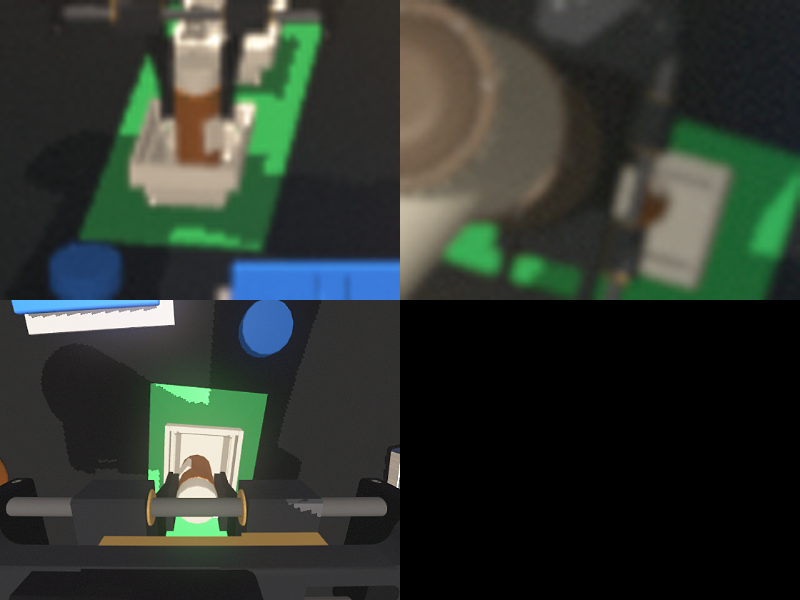

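Request:
jog_arm:
  moves:
    - [1,0,0.003,0.001,0,0,0]
    - [1,0,0.003,0.003,0,0,0]
    - [1,0,0.003,0.005,0,0,0]
    - [1,0,0.003,0.007,0,0,0]
    - [1,0,0.003,0.009,0,0,0]
    - [1,0,0.003,0.0105,0,0,0]
    - [1,0,0.003,0.0105,0,0,0]
    - [1,0,0.003,0.0105,0,0,0]
    - [1,0,0.003,0.0105,0,0,0]
    - [1,0,0.003,0.0105,0,0,0]

```text
time_s: 58.65
tcp_pos: [0.4447, 0.2848, 0.0417]
ee_rot: [[-0.218, -0.976, 0.001], [-0.976, 0.218, 0.001], [-0.001, -0.001, -1.0]]
wrist_force: [-0.8, -0.6, 0.2]
gripper_width: 0.336
```

Request:
jog_arm:
  moves:
    - [1,0,0,0.0005,0,0,0]
    - [1,0,0,0.001,0,0,0]
    - [1,0,0,0.001,0,0,0]
    - [1,0,0,0.001,0,0,0]
    - [1,0,0,0.001,0,0,0]
    - [1,0,0,0.001,0,0,0]
    - [1,0,0,0.001,0,0,0]
    - [1,0,0,0.001,0,0,0]
    - [1,0,0,0.001,0,0,0]
    - [1,0,0,0.001,0,0,0]

```text
time_s: 59.48
tcp_pos: [0.4448, 0.2848, 0.0415]
ee_rot: [[-0.218, -0.976, 0.002], [-0.976, 0.218, 0.001], [-0.001, -0.001, -1.0]]
wrist_force: [-0.9, -0.7, 5.7]
gripper_width: 0.34
```

Contact with the dish floor. Open gently and rise.

Request:
jog_arm:
  moves:
    - [0.3,0,0,-0.0005,0,0,0]
    - [0.2,0,0,-0.0005,0,0,0]
    - [0,0,0,-0.0005,0,0,0]
    - [-0.2,0,0,-0.0005,0,0,0]
    - [-0.25,0,0,-0.001,0,0,0]
    - [-0.25,0,0,-0.01,0,0,0]
    - [-0.25,0,0,-0.03,0,0,0]
    - [-0.25,0,0,-0.06,0,0,0]
    - [-0.25,0,0,-0.1,0,0,0]
    - [-0.25,0,0,-0.14,0,0,0]

```text
time_s: 60.32
tcp_pos: [0.4441, 0.2841, 0.1823]
ee_rot: [[-0.218, -0.976, 0.0], [-0.976, 0.218, -0.0], [0.0, -0.0, -1.0]]
wrist_force: [0.7, 1.0, -0.4]
gripper_width: 0.624
```

```bash
python3 snap.py a39 255 165 150 210; python3 -c "
from h import *
go([.6587,-.0313,.18],down(167.3))"
```

```text
60.4667 [0.4461 0.2863 0.1851] [ 0.  -0.7 -0.1] 0.626 [ 50.  14. -17.   0. -58. -63.]
shift [0.2637, -0.2766, 0.0043] rot [-0.0058, 0.0093, 0.002] deg 0.6
```

View pics/a39.png

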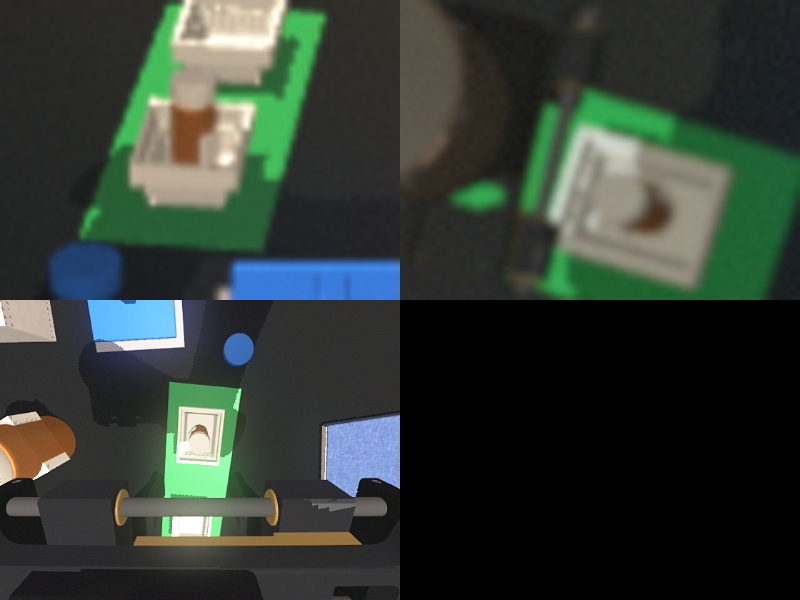

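Jar one stands upright in its dish. Next jar.

Request:
jog_arm:
  moves:
    - [-0.25,0.02,-0.02,-0.01,0,0,0]
    - [-0.25,0.045,-0.047,-0.015,0,0,0]
    - [-0.25,0.072,-0.075,-0.015,0,0,0]
    - [-0.25,0.1,-0.104,-0.015,0,0,0]
    - [-0.25,0.127,-0.133,-0.015,0,0,0]
    - [-0.25,0.155,-0.162,-0.015,0,0,0]
    - [-0.25,0.182,-0.19,-0.015,0,0,0]
    - [-0.25,0.21,-0.219,-0.01,0,0,0]
    - [-0.25,0.237,-0.248,0,0,0,0]
    - [-0.25,0.2637,-0.2766,0,0,0,0]

```text
time_s: 61.3
tcp_pos: [0.6558, -0.0349, 0.1772]
ee_rot: [[-0.219, -0.976, -0.005], [-0.976, 0.219, 0.001], [0.0, 0.005, -1.0]]
wrist_force: [0.5, 1.3, -0.0]
gripper_width: 0.622
```

```bash
python3 - <<'E'
from h import *
capture("side");W=cap("wrist","w40");s=sense();print(s["time_s"],s["tcp_pos"].round(4),s["joints"].round(0));go([.6587,-.0313,.107],down(167.3))
crop(W,270,190,80,70,5,"w40z")
E
```

```text
61.4 [ 0.6579 -0.0378  0.1775] [ 11.  27.   2.  -0. -65. -24.]
shift [-0.0065, 0.0005, 0.0705] rot [0.0025, -0.001, -0.0045] deg 0.3
```

View pics/w40z.png

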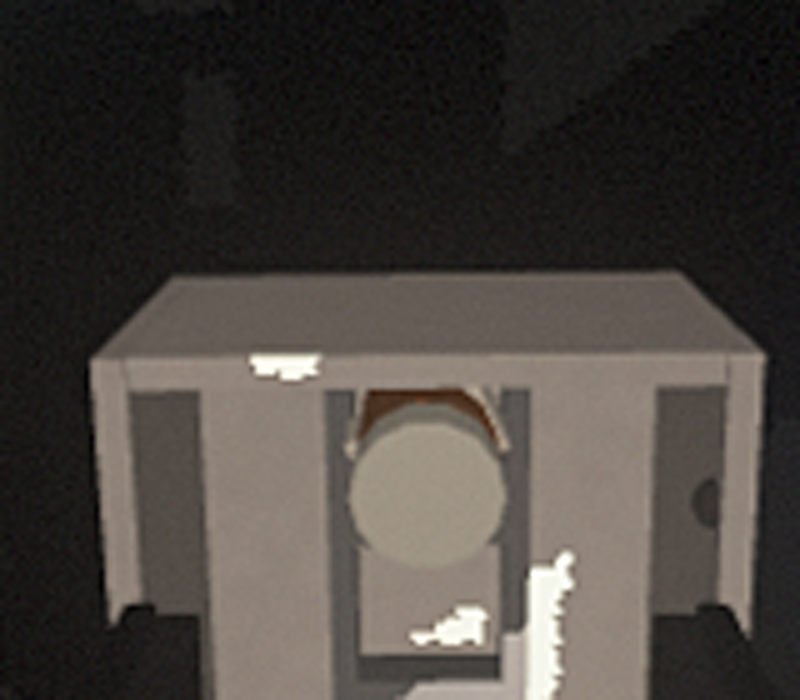

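Request:
jog_arm:
  moves:
    - [-0.25,-0.0065,0.0005,0,0,0,0]
    - [-0.25,-0.0065,0.0005,0.01,0,0,0]
    - [-0.25,-0.0065,0.0005,0.03,0,0,0]
    - [-0.25,-0.0065,0.0005,0.05,0,0,0]
    - [-0.25,-0.0065,0.0005,0.065,0,0,0]
    - [-0.25,-0.0065,0.0005,0.07,0,0,0]
    - [-0.25,-0.0065,0.0005,0.07,0,0,0]
    - [-0.25,-0.0065,0.0005,0.07,0,0,0]
    - [-0.25,-0.0065,0.0005,0.07,0,0,0]
    - [-0.25,-0.0065,0.0005,0.07,0,0,0]

```text
time_s: 62.23
tcp_pos: [0.6586, -0.0261, 0.1121]
ee_rot: [[-0.218, -0.976, 0.004], [-0.976, 0.218, 0.001], [-0.002, -0.003, -1.0]]
wrist_force: [0.6, -0.4, 0.8]
gripper_width: 0.626
```

```bash
python3 snap.py a41 345 185 255 145; python3 -c "
from h import *
go([.6587,-.0313,.046],down(167.3))
W=cap('wrist');m=blobs(mask(W,(5,100,40),(20,255,255)),50)"
```

```text
62.3833 [ 0.6583 -0.0265  0.1115] [-0.2 -0.4 -0.2] 0.627 [ 12.  30.  -3.  -0. -57. -24.]
shift [0.0048, -0.0013, 0.0655] rot [-0.0024, 0.0018, 0.0016] deg 0.2
```

View pics/a41.png

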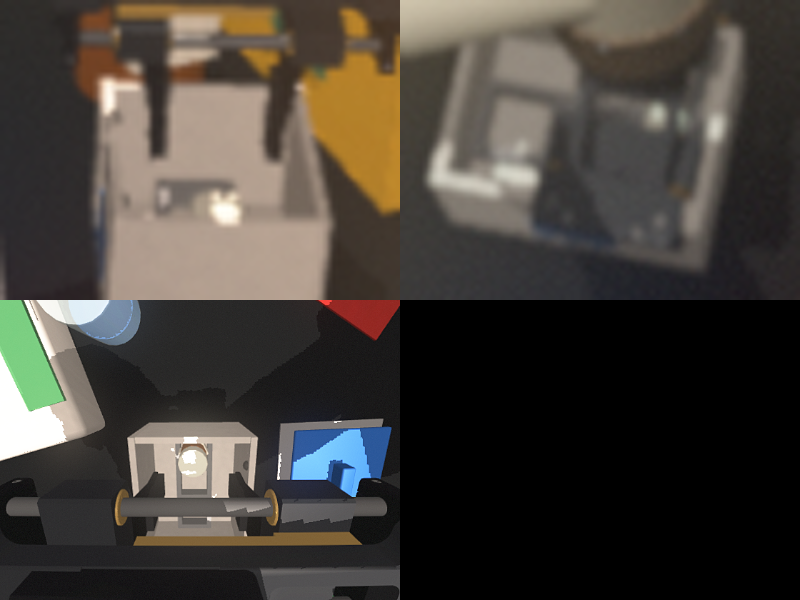

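Request:
jog_arm:
  moves:
    - [-0.25,0.0048,-0.001,0,0,0,0]
    - [-0.25,0.0048,-0.001,0.01,0,0,0]
    - [-0.25,0.0048,-0.001,0.025,0,0,0]
    - [-0.25,0.0048,-0.001,0.04,0,0,0]
    - [-0.25,0.0048,-0.001,0.053,0,0,0]
    - [-0.25,0.0048,-0.001,0.061,0,0,0]
    - [-0.25,0.0048,-0.001,0.065,0,0,0]
    - [-0.25,0.0048,-0.001,0.065,0,0,0]
    - [-0.25,0.0048,-0.001,0.065,0,0,0]
    - [-0.25,0.0048,-0.001,0.065,0,0,0]

```text
time_s: 63.27
tcp_pos: [0.6586, -0.0313, 0.0465]
ee_rot: [[-0.218, -0.976, 0.003], [-0.976, 0.218, 0.001], [-0.002, -0.003, -1.0]]
wrist_force: [0.6, 0.8, -0.5]
gripper_width: 0.624
```

Request:
jog_arm:
  moves:
    - [0.1,0,0,0,0,0,0]
    - [0.3,0,0,0,0,0,0]
    - [1,0,0,0,0,0,0]
    - [1,0,0,0,0,0,0]
    - [1,0,0,0,0,0,0]
    - [1,0,0,0,0,0,0]
    - [1,0,0,0,0,0,0]
    - [1,0,0,0,0,0,0]
    - [1,0,0,-0.005,0,0,0]
    - [1,0,0,-0.012,0,0,0]

```text
time_s: 64.1
tcp_pos: [0.658, -0.0314, 0.0571]
ee_rot: [[-0.218, -0.976, 0.001], [-0.976, 0.218, 0.001], [-0.001, -0.001, -1.0]]
wrist_force: [2.3, 0.1, -1.9]
gripper_width: 0.337
```

Request:
jog_arm:
  moves:
    - [1,0,0,-0.015,0,0,0]
    - [1,0,0,-0.03,0,0,0]
    - [1,0,0,-0.05,0,0,0]
    - [1,0,0,-0.07,0,0,0]
    - [1,0,0,-0.09,0,0,0]
    - [1,0,0,-0.11,0,0,0]
    - [1,0,0,-0.13,0,0,0]
    - [1,0,0,-0.135,0,0,0]
    - [1,0,0,-0.135,0,0,0]
    - [1,0,0,-0.135,0,0,0]

```text
time_s: 64.93
tcp_pos: [0.6568, -0.0314, 0.1918]
ee_rot: [[-0.219, -0.976, -0.001], [-0.976, 0.219, 0.002], [-0.001, 0.001, -1.0]]
wrist_force: [0.4, -0.6, -1.3]
gripper_width: 0.339
```

```bash
python3 snap.py a42 345 165 255 140; python3 -c "
from h import *
go([.4955,.4488,.19],down(167.3))"
```

```text
65.0833 [ 0.6567 -0.0316  0.1907] [-0.8  0.1  0. ] 0.34 [ 11.  27.   3.  -0. -67. -24.]
shift [-0.4335, 0.2622, 0.0014] rot [0.0027, 0.0001, 0.0014] deg 0.2
```

View pics/a42.png

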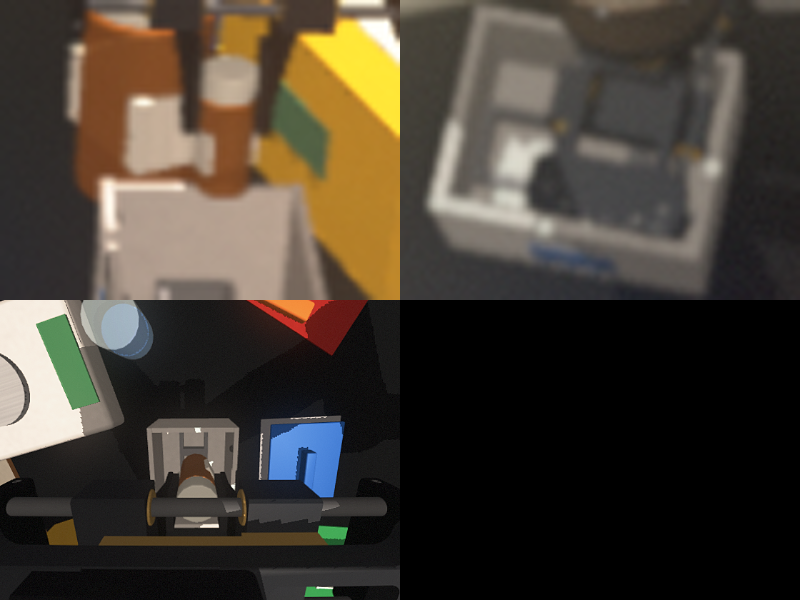

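Request:
jog_arm:
  moves:
    - [1,-0.02,0.012,-0.015,0,0,0]
    - [1,-0.05,0.03,-0.02,0,0,0]
    - [1,-0.085,0.051,-0.02,0,0,0]
    - [1,-0.12,0.072,-0.02,0,0,0]
    - [1,-0.155,0.094,-0.02,0,0,0]
    - [1,-0.19,0.115,-0.02,0,0,0]
    - [1,-0.225,0.136,-0.02,0,0,0]
    - [1,-0.26,0.157,-0.02,0,0,0]
    - [1,-0.295,0.178,-0.02,0,0,0]
    - [1,-0.33,0.2,-0.02,0,0,0]

```text
time_s: 65.92
tcp_pos: [0.5332, 0.3356, 0.2116]
ee_rot: [[-0.218, -0.976, -0.001], [-0.976, 0.218, -0.001], [0.001, 0.0, -1.0]]
wrist_force: [0.1, 0.6, -0.8]
gripper_width: 0.338
```

```bash
python3 - <<'E'
from h import *
s=sense();print(s["tcp_pos"]);go([.4955,.4488,.16],down(167.3))
E
```

```text
[0.53324159 0.33559835 0.21161221]
shift [-0.1023, 0.0615, 0.0516] rot [0.0004, -0.0008, 0.0016] deg 0.1
```

Request:
jog_arm:
  moves:
    - [1,-0.03,0.018,0.01,0,0,0]
    - [1,-0.06,0.036,0.02,0,0,0]
    - [1,-0.085,0.051,0.035,0,0,0]
    - [1,-0.1,0.06,0.045,0,0,0]
    - [1,-0.1023,0.0615,0.05,0,0,0]
    - [1,-0.1023,0.0615,0.05,0,0,0]
    - [1,-0.1023,0.0615,0.05,0,0,0]
    - [1,-0.1023,0.0615,0.05,0,0,0]
    - [1,-0.1023,0.0615,0.05,0,0,0]
    - [1,-0.1023,0.0615,0.05,0,0,0]

```text
time_s: 66.75
tcp_pos: [0.4978, 0.4466, 0.1639]
ee_rot: [[-0.22, -0.976, 0.002], [-0.976, 0.22, 0.002], [-0.002, -0.002, -1.0]]
wrist_force: [-0.3, -1.2, -1.4]
gripper_width: 0.336
```

```bash
python3 - <<'E'
from h import *
capture("side");W=cap("wrist","w43");s=sense();print(s["time_s"],s["tcp_pos"].round(4),s["joints"].round(0));crop(W,280,190,80,60,5,"w43z")
E
```

```text
66.85 [0.4975 0.4469 0.1637] [ 56.  29.   2.   0. -64. -68.]
```

View pics/w43z.png

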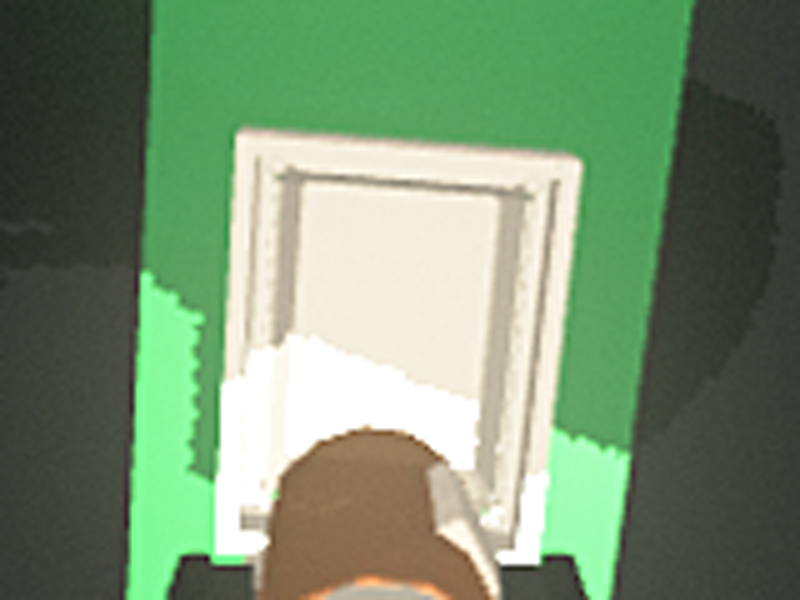

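```bash
python3 - <<'E'
from h import *
W=cap("wrist")
P=onplane(W,[(200+a/5,130+b/5) for a,b in [(238,130),(582,157)]],.037);d=P[0]-P[1];n=np.array([-d[1],d[0],0])/np.linalg.norm(d);c=P.mean(0)+.044*n;print(np.linalg.norm(d),c.round(4))
go([(c[0]+.4954)/2,(c[1]+.4486)/2,.05],down(167.3))
E
```

```text
0.06781404352634415 [0.4937 0.4474 0.037 ]
shift [-0.0001, 0.0031, 0.1135] rot [-0.0012, 0.002, 0.0008] deg 0.1
```

Request:
jog_arm:
  moves:
    - [1,0,0.003,0.02,0,0,0]
    - [1,0,0.003,0.04,0,0,0]
    - [1,0,0.003,0.06,0,0,0]
    - [1,0,0.003,0.078,0,0,0]
    - [1,0,0.003,0.092,0,0,0]
    - [1,0,0.003,0.102,0,0,0]
    - [1,0,0.003,0.108,0,0,0]
    - [1,0,0.003,0.111,0,0,0]
    - [1,0,0.003,0.111,0,0,0]
    - [1,0,0.003,0.111,0,0,0]

```text
time_s: 67.73
tcp_pos: [0.4946, 0.4487, 0.0527]
ee_rot: [[-0.218, -0.976, 0.002], [-0.976, 0.218, 0.002], [-0.002, -0.002, -1.0]]
wrist_force: [-0.0, 0.5, -1.0]
gripper_width: 0.339
```

```bash
python3 snap.py a44 262 145 105 205; python3 -c "
from h import *
go([.4948,.448,.0425],down(167.3))"
```

```text
67.8833 [0.4945 0.4487 0.0529] [-0.1 -0.1 -0.4] 0.335 [ 56.  35.  -5.   0. -51. -69.]
shift [0.0007, -0.0004, 0.0104] rot [-0.0018, 0.0029, 0.0019] deg 0.2
```

View pics/a44.png

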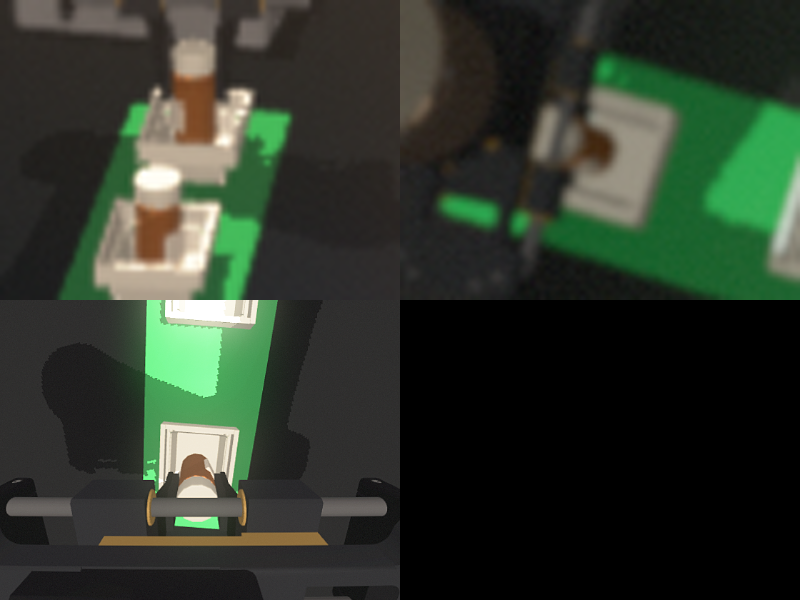

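Request:
jog_arm:
  moves:
    - [1,0,0,0.002,0,0,0]
    - [1,0,0,0.004,0,0,0]
    - [1,0,0,0.006,0,0,0]
    - [1,0,0,0.008,0,0,0]
    - [1,0,0,0.009,0,0,0]
    - [1,0,0,0.01,0,0,0]
    - [1,0,0,0.011,0,0,0]
    - [1,0,0,0.0115,0,0,0]
    - [1,0,0,0.0115,0,0,0]
    - [1,0,0,0.0115,0,0,0]

```text
time_s: 68.72
tcp_pos: [0.4942, 0.4483, 0.042]
ee_rot: [[-0.218, -0.976, 0.002], [-0.976, 0.218, 0.001], [-0.001, -0.001, -1.0]]
wrist_force: [-2.7, -1.6, 8.1]
gripper_width: 0.338
```

Request:
jog_arm:
  moves:
    - [0.3,0,0,-0.0005,0,0,0]
    - [0.2,0,0,-0.0005,0,0,0]
    - [0,0,0,-0.0005,0,0,0]
    - [-0.2,0,0,-0.0005,0,0,0]
    - [-0.25,0,0,-0.001,0,0,0]
    - [-0.25,0,0,-0.01,0,0,0]
    - [-0.25,0,0,-0.03,0,0,0]
    - [-0.25,0,0,-0.06,0,0,0]
    - [-0.25,0,0,-0.1,0,0,0]
    - [-1,0,0,-0.14,0,0,0]

```text
time_s: 69.55
tcp_pos: [0.4937, 0.4475, 0.1817]
ee_rot: [[-0.218, -0.976, 0.0], [-0.976, 0.218, -0.001], [0.001, -0.0, -1.0]]
wrist_force: [0.5, 0.7, 0.6]
gripper_width: 0.654
```

```bash
python3 snap.py a45 262 145 105 205; python3 - <<'E'
from h import *
T=cap("top","t45")
for b in blobs(mask(T,(8,180,100),(22,255,255)),150)[:4]: print(cv2.boundingRect(b),np.round(rect(T,b,.019),1))
crop(T,345,200,50,40,8,"t45z")
E
```

```text
69.7 [0.4956 0.45   0.1861] [-0.2 -0.3 -0.9] 0.755 [ 56.  27.   4.   0. -66. -69.]
(140, 82, 97, 30) [802.7 202.6  61.5 284.5   9.9]
(399, 48, 69, 60) [ 829.4 -492.8  229.2  137.1   45.8]
(316, 184, 28, 35) [ 495.3 -203.5   31.4  101.2   54. ]
```

View pics/a45.png

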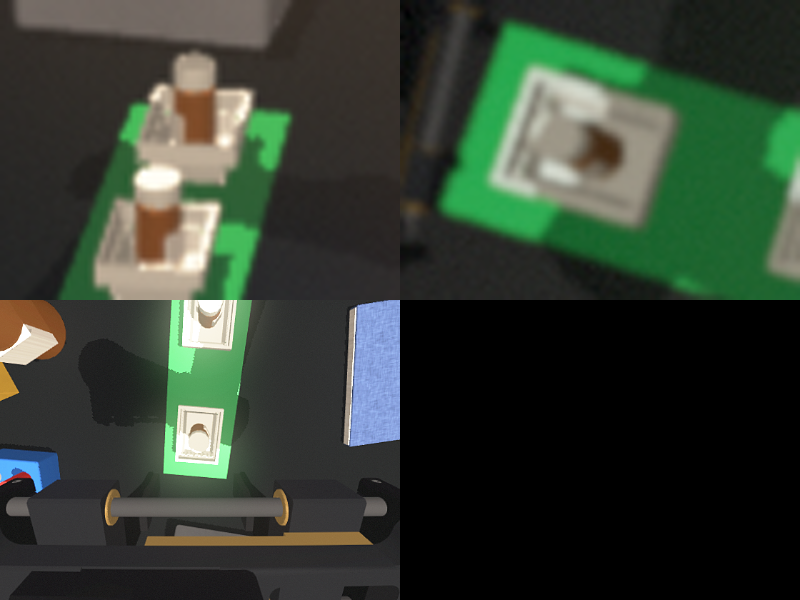

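View pics/t45z.png

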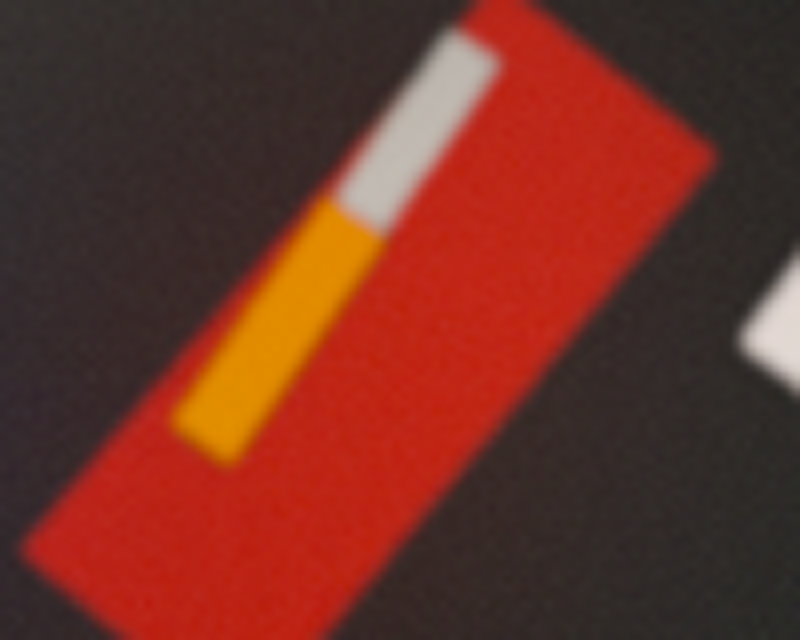

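```bash
python3 - <<'E'
from h import *
go([.46,-.18,.22],down(-126))
E
```

```text
shift [0.6209, -0.1039, -0.0402] rot [-0.0052, 0.0034, -1.1626] deg 66.6
```

Request:
jog_arm:
  moves:
    - [-1,0.02,-0.003,-0.03,0,0,-0.05]
    - [-1,0.055,-0.009,-0.04,0,0,-0.12]
    - [-1,0.093,-0.0155,-0.04,0,0,-0.19]
    - [-1,0.131,-0.022,-0.04,0,0,-0.26]
    - [-1,0.169,-0.028,-0.04,0,0,-0.33]
    - [-1,0.207,-0.035,-0.04,0,0,-0.4]
    - [-1,0.245,-0.041,-0.04,0,0,-0.47]
    - [-1,0.283,-0.047,-0.04,0,0,-0.54]
    - [-1,0.321,-0.054,-0.04,0,0,-0.61]
    - [-1,0.359,-0.06,-0.04,0,0,-0.68]

```text
time_s: 70.58
tcp_pos: [0.4728, 0.0825, 0.2188]
ee_rot: [[0.447, -0.894, -0.001], [-0.894, -0.447, -0.0], [-0.0, 0.001, -1.0]]
wrist_force: [0.4, -0.9, 0.2]
gripper_width: 0.996
```

```bash
python3 - <<'E'
from h import *
go([.46,-.18,.22],down(-126))
E
```

```text
shift [0.2291, 0.1289, -0.0012] rot [0.0012, 0.0008, -0.4788] deg 27.4
```

Request:
jog_arm:
  moves:
    - [-1,0.033,0.018,0,0,0,-0.08]
    - [-1,0.066,0.037,0,0,0,-0.16]
    - [-1,0.1,0.056,0,0,0,-0.24]
    - [-1,0.133,0.075,0,0,0,-0.32]
    - [-1,0.166,0.094,0,0,0,-0.4]
    - [-1,0.2,0.112,0,0,0,-0.479]
    - [-1,0.229,0.129,0,0,0,-0.479]
    - [-1,0.229,0.129,0,0,0,-0.479]
    - [-1,0.229,0.129,0,0,0,-0.479]
    - [-1,0.229,0.129,0,0,0,-0.479]

```text
time_s: 71.42
tcp_pos: [0.4595, -0.1777, 0.2187]
ee_rot: [[0.806, -0.591, -0.001], [-0.591, -0.806, 0.001], [-0.002, -0.0, -1.0]]
wrist_force: [-0.4, -0.2, -0.4]
gripper_width: 1.001
```

```bash
python3 - <<'E'
from h import *
capture("side");W=cap("wrist","w46");s=sense();print(s["time_s"],s["tcp_pos"].round(4))
for b in blobs(mask(W,(8,180,100),(22,255,255)),300)[:2]:
    r=rect(W,b,.019);print(cv2.boundingRect(b),np.round(r,1))
    if abs(max(r[2:4])-98)<8:
        x,y=r[0]/1000,r[1]/1000;ang=r[4]-90 if r[3]>r[2] else r[4]; d=np.array([np.cos(np.radians(ang)),np.sin(np.radians(ang))]); print(ang)
        g=np.array([x,y])-.02*d; go([g[0],g[1],.0048],down(ang-90))
E
```

```text
71.5167 [ 0.46   -0.1769  0.2193]
(263, 109, 22, 82) [ 497.9 -202.4   25.3   97.6   54.2]
-35.756996154785156
shift [0.0257, -0.0014, 0.2145] rot [-0.001, 0.0007, -0.0063] deg 0.4
```

View pics/w46.png

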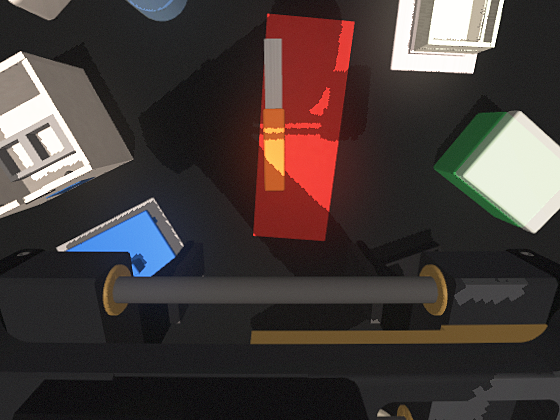

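Request:
jog_arm:
  moves:
    - [-1,0.0257,-0.001,0.04,0,0,0]
    - [-1,0.0257,-0.001,0.08,0,0,0]
    - [-1,0.0257,-0.001,0.12,0,0,0]
    - [-1,0.0257,-0.001,0.155,0,0,0]
    - [-1,0.0257,-0.001,0.185,0,0,0]
    - [-1,0.0257,-0.001,0.203,0,0,0]
    - [-1,0.0257,-0.001,0.211,0,0,0]
    - [-1,0.0257,-0.001,0.2135,0,0,0]
    - [-1,0.0257,-0.001,0.2135,0,0,0]
    - [-1,0.0257,-0.001,0.2135,0,0,0]

```text
time_s: 72.35
tcp_pos: [0.4832, -0.1917, 0.0076]
ee_rot: [[0.808, -0.59, 0.004], [-0.59, -0.808, 0.001], [0.003, -0.003, -1.0]]
wrist_force: [-0.3, 0.1, 0.8]
gripper_width: 1.001
```

Request:
jog_arm:
  moves:
    - [0,0,0,0,0,0,0]
    - [1,0,0,0,0,0,0]
    - [1,0,0,0,0,0,0]
    - [1,0,0,0,0,0,0]
    - [1,0,0,0,0,0,0]
    - [1,0,0,0,0,0,0]
    - [1,0,0,0,0,0,0]
    - [1,0,0,0,0,0,0]
    - [1,0,0,0,0,0,0]
    - [1,0,0,0,0,0,0]

```text
time_s: 73.18
tcp_pos: [0.4818, -0.192, 0.0062]
ee_rot: [[0.807, -0.591, 0.001], [-0.591, -0.807, 0.001], [0.0, -0.001, -1.0]]
wrist_force: [-0.3, 0.7, 0.2]
gripper_width: 0.328
```

```bash
python3 - <<'E'
from h import *
s=sense();print(s["time_s"],s["tcp_pos"].round(4),s["gripper_width"])
t=np.array([.4905,-.2375])-(.0375+.02)*np.array([np.cos(np.radians(-40.9)),np.sin(np.radians(-40.9))]);print(t)
go([t[0],t[1],s["tcp_pos"][2]],down(-130.9))
E
```

```text
73.1833 [ 0.4818 -0.192   0.0062] 0.3278612023734668
[ 0.44703843 -0.1998524 ]
shift [-0.0234, 0.0268, -0.0] rot [-0.0014, -0.0002, 0.082] deg 4.7
```

Lift 20 mm, shift and turn; then lower and release in the next call.

Request:
jog_arm:
  moves:
    - [1,0,0,-0.007,0,0,0]
    - [1,0,0,-0.015,0,0,0]
    - [1,0,0,-0.02,0,0,0.02]
    - [1,-0.006,0.007,-0.02,0,0,0.04]
    - [1,-0.012,0.014,-0.02,0,0,0.06]
    - [1,-0.018,0.021,-0.02,0,0,0.082]
    - [1,-0.0234,0.0268,-0.02,0,0,0.082]
    - [1,-0.0234,0.0268,-0.018,0,0,0.082]
    - [1,-0.0234,0.0268,-0.016,0,0,0.082]
    - [1,-0.0234,0.0268,-0.016,0,0,0.082]

```text
time_s: 74.02
tcp_pos: [0.447, -0.1999, 0.0218]
ee_rot: [[0.756, -0.655, 0.001], [-0.655, -0.756, 0.001], [-0.0, -0.001, -1.0]]
wrist_force: [-0.1, -0.9, -1.0]
gripper_width: 0.295
```

Request:
jog_arm:
  moves:
    - [1,0,0,0.003,0,0,0]
    - [1,0,0,0.006,0,0,0]
    - [1,0,0,0.009,0,0,0]
    - [1,0,0,0.012,0,0,0]
    - [1,0,0,0.014,0,0,0]
    - [1,0,0,0.0155,0,0,0]
    - [1,0,0,0.0155,0,0,0]
    - [1,0,0,0.0155,0,0,0]
    - [1,0,0,0.0155,0,0,0]
    - [1,0,0,0.0155,0,0,0]

```text
time_s: 74.85
tcp_pos: [0.4469, -0.1997, 0.0069]
ee_rot: [[0.756, -0.655, 0.001], [-0.655, -0.756, 0.001], [0.0, -0.001, -1.0]]
wrist_force: [-1.2, 2.1, 2.4]
gripper_width: 0.296
```

Request:
jog_arm:
  moves:
    - [0,0,0,0,0,0,0]
    - [-1,0,0,0,0,0,0]
    - [-1,0,0,0,0,0,0]
    - [-1,0,0,0,0,0,0]
    - [-1,0,0,0,0,0,0]
    - [-1,0,0,0,0,0,0]
    - [-1,0,0,-0.01,0,0,0]
    - [-1,0,0,-0.04,0,0,0]
    - [-1,0,0,-0.08,0,0,0]
    - [-1,0,0,-0.12,0,0,0]

```text
time_s: 75.68
tcp_pos: [0.446, -0.1998, 0.1274]
ee_rot: [[0.756, -0.655, -0.002], [-0.655, -0.756, 0.001], [-0.002, 0.0, -1.0]]
wrist_force: [2.0, 0.1, -0.8]
gripper_width: 0.952
```

Request:
jog_arm:
  moves:
    - [-1,0,0,-0.04,0,0,0]
    - [-1,0,0,-0.08,0,0,0]
    - [-1,-0.02,0,-0.12,0,0,0]
    - [-1,-0.04,0,-0.15,0,0,0]
    - [-1,-0.06,0,-0.15,0,0,0]
    - [-1,-0.06,0,-0.15,0,0,0]
    - [-1,-0.06,0,-0.15,0,0,0]
    - [-1,-0.06,0,-0.15,0,0,0]
    - [-1,-0.06,0,-0.15,0,0,0]
    - [-1,-0.06,0,-0.15,0,0,0]

```text
time_s: 76.52
tcp_pos: [0.4016, -0.1611, 0.2756]
ee_rot: [[0.755, -0.655, -0.001], [-0.655, -0.755, 0.001], [-0.002, 0.0, -1.0]]
wrist_force: [-0.4, -0.2, -0.6]
gripper_width: 0.999
```

```bash
python3 - <<'E'
from h import *
T=cap("top","t50");S=cap("side","s50");W=cap("wrist","w50");print(sense()["time_s"])
for b in blobs(mask(W,(8,180,100),(22,255,255)),300)[:1]: print(np.round(rect(W,b,.019),1))
for b in blobs(mask(W,(0,150,60),(6,255,255)),300)[:1]: print(np.round(rect(W,b,.003),1))
a=[cv2.imread('pics/t50.png'),cv2.imread('pics/s50.png'),cv2.imread('pics/w50.png')]
a=[cv2.resize(i,(400,300)) for i in a];cv2.imwrite('pics/m50.png',np.vstack([np.hstack(a[:2]),np.hstack([a[2],a[2]*0])]))
E
```

```text
76.6667
[ 461.8 -211.6   25.7   98.3   50.3]
[ 483.1 -230.7  103.5  250.1   49.2]
```

View pics/m50.png

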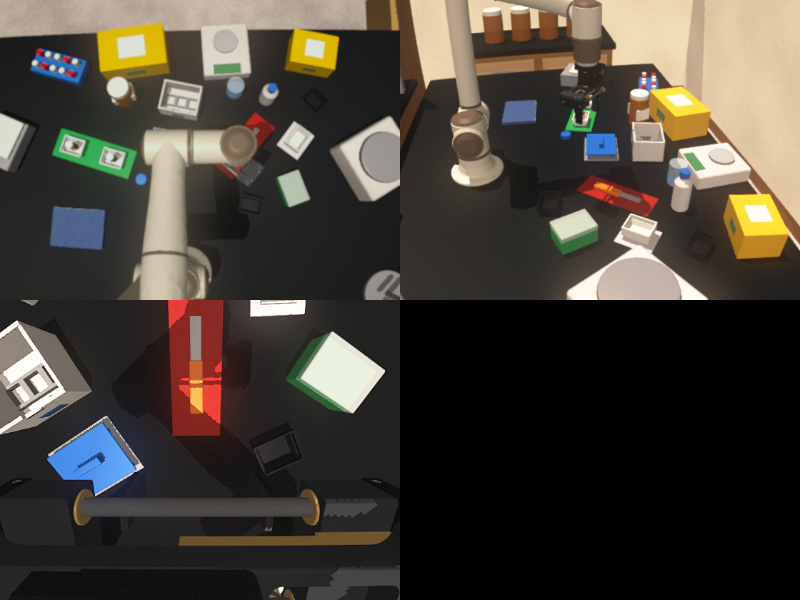

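View pics/s50.png

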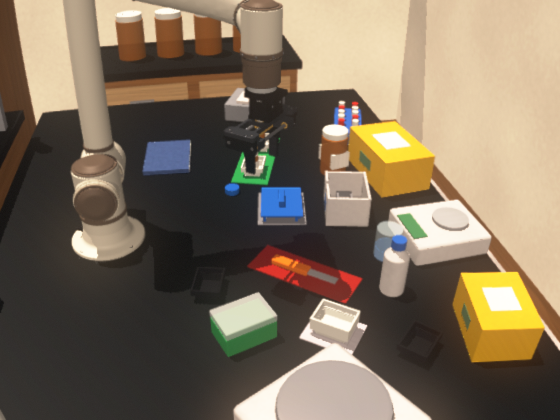

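```bash
python3 - <<'E'
from h import *
print(sense()["time_s"], finish_job())
E
```

```text
the job is handed in; nothing more can be done
76.6667 None
```

The job is handed in at about 77 s. The cover is off, both jars stand in their own dishes, and the spare dishes are still nested.

- **Cover and lever:** I levered the cover off at the notch. It did not go cleanly. The first insertion touched the case with about 16 N. At first the back edge rose instead of the front, and the front sprang at about 18°. Pulling the lever out, I dragged the loose cover about 60 mm forward. I pushed it back onto the case with the lever, and used the fingers only after it had sprung. It now sits flat on the grey mat.
- **Dishes and jars:** Only two jars were in the case; the +y pocket was empty. I took two dishes, one at a time from the top, and set them on the green mat. The other two are still nested on their stand.
- **Lever:** I put it back on the red mat, but it was then knocked to the mat's edge. I put it back, centred, at the end.

The last pictures show the cover inside its mat and the lever on the red mat. They also show the two filled dishes with upright jars, an empty case, and the other things where they were. No final check failed. The side view of the filled dishes was partly blocked by the gripper, but the top view and the close views after each release showed both jars standing.

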